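Load the pigeonhole tray and shut it in the bay

TASK

Make up the order on the shop counter: lift the stray box out of the bay at the end of the roller track and put it on the rubber mat, and slide every flat carton lying on the counter into the pigeonhole tray, one to a hole and fully home. Once all of them are in, push the loaded tray along the rollers into the bay until it rests against the end stop and swing the gate shut behind it. Leave the other things on the counter where they are.

Things in the scene. Friction and masses are not known exactly. Their poses are not given: they have to be found in the camera images.
- track: Fixed roller track, 152 mm wide (x), 620 mm long (y): dark wood rails and 16 free steel rollers, tops 45 mm above the counter. Origin: its middle at counter level; y runs along it to the bay at its +y end (the -y end is open), x away from the robot. Rails' inner faces at x = +-64.5 mm; near rail 52 mm high, far rail 58 mm.
- bay_home (a point): In the bay (the last 255 mm of the track): where the tray's origin is when the tray rests against the end stop; track frame (0, 165, 45) mm, axes as the track's. End stop 115 mm high, its face at track y = +291 mm; back board 85 mm high at track x = +85 mm from y = +43 mm to the end.
- gate (a joint): Hinged wooden gate arm at the mouth of the bay, 122 mm long, 62 to 86 mm above the counter, with an upright steel knob (14 mm across, top 132 mm above the counter) near its free end. Angle in rad: 0 = shut, lying straight across the track just behind a tray that is home in the bay; about 1.57 = open, lying along the far rail towards the track's -y end; it stays where it is left.
- gate_grip (a point): On the axis of the gate's knob, 10 mm below its top, 115 mm from the hinge axis; it moves with the gate.
- gate_hinge (a point): On the gate's upright hinge axis beside the far rail: track frame (82, 24, 62) mm. Shut, the knob lies 115 mm from it along the track's -x.
- tray: Dark wood pigeonhole tray loose on the rollers, 124 (x) by 250 (y) by 38 mm high, 0.45 kg; it rolls along y, 2.5 mm play to each rail. Origin: centre of its underside; axes as the track's. Four holes side by side, centred at y = -91.5, -30.5, +30.5 and +91.5 mm, mouths on its -x face (x = -62 mm, towards the robot), inner back wall at x = +54 mm.
- tray_mouths (a point): Middle of the tray's -x face at the level of the holes' floor: tray frame (-62, 0, 12) mm. Each hole is 55 mm wide and 19 mm high with rounded partition noses (radius 3 mm). Lips reach 7 mm over each side of a hole, open between, so a carton goes in through the mouth only. A carton fully home has its centre at tray x = -6 mm and sticks out 4 mm.
- carton0: Flat plain cardboard carton, 120 (x) by 52 (y) by 14 (z) mm, 0.12 kg, rigid, either way up or round. Origin at its centre. At the start it lies flat on the counter between robot and track. Absent in some runs.
- carton1: Flat plain cardboard carton, 120 (x) by 52 (y) by 14 (z) mm, 0.12 kg, rigid, either way up or round. Origin at its centre. At the start it lies flat on the counter between robot and track. Absent in some runs.
- carton2: Flat plain cardboard carton, 120 (x) by 52 (y) by 14 (z) mm, 0.12 kg, rigid, either way up or round. Origin at its centre. At the start it lies flat on the counter between robot and track. Absent in some runs.
- carton3: Flat plain cardboard carton, 120 (x) by 52 (y) by 14 (z) mm, 0.12 kg, rigid, either way up or round. Origin at its centre. At the start it lies flat on the counter between robot and track. Absent in some runs.
- stray_box: Plain cardboard box, 55 (x) by 85 (y) by 50 (z) mm, 0.25 kg, origin at its centre; at the start it stands on the rollers in the bay.
- mat: Black rubber mat, 140 by 140 mm, 3 mm thick, fixed on the counter at the left. Origin: centre of its underside.
- spray_can: Bystander: upright can 56 mm across, 160 mm high, at the right. Origin: centre of its underside.
- screw_jar: Bystander: jar 68 mm across, 90 mm high, at the right. Origin: centre of its underside.
- tape_roll: Bystander: grey ring 100 mm across, 48 mm high, at the far left. Origin: centre of its underside.

How it is judged:
By the outcome, as a careful person would: the job done as asked, in the order asked, and still so for the second after the job is handed in, with the robot touching nothing.
Of carton0, carton1, carton2, carton3 only 3 to 4 are there at a start; the rules pass over those that are not, and their reading is None.
At some moment in a run one of carton0, carton1, carton2, carton3 may be knocked a few centimetres aside while the robot is not near it.
Once in a run the grip may slacken for a moment while it holds something.
It also fails if it takes over 210 s, if anything falls off the work surface, if the arm or the gripper's body presses on something with over 40 N, if the wrist force passes 120 N, or if a joint passes its speed limit or range.

ROBOT

A 6-joint arm with a two-finger parallel gripper is mounted at the origin on the work surface. World frame = base frame: x ahead of the robot, y to its left, z up, the work surface at z = 0. Lengths are in m, angles in rad, forces in N, time in s.
With the tool pointing down it reaches from about 0.35 to 0.875 m from the base axis. Payload 4.2 kg.
Tool frame: the origin (TCP) lies midway between the tips of the shut fingers; the grasp point (between the pads) lies 19 mm behind it; z points along the fingers, y is the direction in which the jaws open and shut (so a half turn about z gives the same grasp; the last joint's range is limited). The gripper opens to 87 mm and grips with 3 to 60 N. Pads are 19 mm wide; open, the fingers measure 117 mm over their backs; the gripper's body (75 mm by 190 mm) begins 51 mm behind the grasp point.
Start: joints at [-1.031, 0.385, 0.008, 0, -1.194, -0.259], TCP at [0.173, -0.6, 0.223] pointing down, gripper open.
Joint ranges: [-3.14, 3.14], [-1.21, 2.06], [-1.07, 1.41], [-3.16, 2.05], [-2.99, -0.16], [-3.1, 3.1]. Speed limits (rad/s): [2.79, 2.79, 3.14, 3.14, 3.14, 3.14].

INTERFACE

Orientations are given as a rotation vector (axis times angle).
In Python, from rig import get_obs, get_image, close_job gives the robot as it stands. The module is installed in compiled form; this text tells all that it offers.
- The arm moves only by the tool step_arm, never from a script. Its argument "rows" is a list of rows, each an object of numbers: "dx", "dy", "dz": the shift along the tool's x, y, z in mm; "rx", "ry", "rz": the turn, a rotation vector about the tool's x, y, z in degrees. A call has exactly 5 rows; each row is the pose to reach, as a shift and turn from the pose commanded when the call began, along the tool's axes at that moment; what a row does not reach only later rows make up. A row lasts 1/8 s, in which the tool goes at most 62.5 mm and 10.7 degrees, less where a joint would pass 70% of its speed; a pose out of reach is approached as far as the arm can. A call with a gripper value outside its range is refused whole. "hand" is the finger opening in mm, from 0 to 87, set as the call begins (left out, the last holds). The fingers move at their own pace and stop on an object; "force" is the grip in N (left out, the last holds). Time passes only in rows, so rows that repeat a pose let the fingers close, or fill a call up. It gives the time, the measured TCP pose, the force and the opening at its end, in the units of the state.
- get_obs(): the state, without advancing time (a new reading comes with each control period).
- get_image(name): name is "scene" or "top"; returns a dict with "pixels" (384x512x3 uint8, blue, green, red), "depth" (384x512 float32, m along the optical axis (not along the pixel's ray), 0 where there is no reading), "fx", "fy", "cx", "cy" (pixels), "extrinsics" (4x4, takes a point from world to camera coordinates). Camera axes: x right, y down, z forward; pixel columns grow to the right and rows downward; lengths in m; the calibration is good to about 2 mm. A picture is of the moment at which its call begins.
- close_job(): hands the job in, once; it reports no verdict.
The state is a dict: "time_s": time; "q": joint angles; "joint_vel": joint speeds; "joint_torque": joint torques, N m; "ee_pos": TCP position; "eef_rot": TCP orientation; "contact_force": force on the tool from outside, world axes, zero at the start; "moment": the same for the moment, N m; "width": opening from 0.0 (shut) to 1.0 (fully open).
Only numpy, scipy, OpenCV 4.12 (cv2) and the standard library are available. Lean on these libraries where they do the work, as an engineer would, in place of code of your own. Each camera call takes 0.05 s, during which the arm holds its last target.

## Working session

There is one attempt and no reset: what is moved stays moved. The work goes in short steps, Python scripts to look and compute and a tool call to move; the robot and the scene stay as the last step left them, time stands still between calls to the robot, and variables do not carry over. Pictures are saved under pics/ and viewed, and the job is handed in when it is done.

Besides the shell and the picture viewer there is one more tool, called after "Request:" as name(argument=value, ...), one argument or row to a line, values as JSON. step_arm: Moves the arm, as the interface text tells. Its arguments: {"type":"object","properties":{"rows":{"type":"array"},"hand":{"type":"number"},"force":{"type":"number"}},"required":["rows"]}

```bash
ls; mkdir -p pics
cat > h.py <<'E'
import numpy as np, cv2
from rig import get_obs, get_image, close_job
from scipy.spatial.transform import Rotation as R
def snap(n,f,crop=None,s=1):
    im=get_image(n); np.savez('last_%s.npz'%n,**im)
    p=im['pixels']
    if crop: a,b,c,d=crop; p=p[b:d,a:c]
    if s!=1: p=cv2.resize(p,None,fx=s,fy=s,interpolation=cv2.INTER_CUBIC)
    cv2.imwrite('pics/'+f,p); return im
def load(n): return dict(np.load('last_%s.npz'%n))
def ray(im,u,v,z):
    # intersect pixel ray with plane world z
    E=im['extrinsics'];Rm=E[:3,:3];t=E[:3,3];c=-Rm.T@t
    d=Rm.T@np.array([(u-im['cx'])/im['fx'],(v-im['cy'])/im['fy'],1.])
    return c+d*(z-c[2])/d[2]
def cloud(im):
    h,w=im['depth'].shape;v,u=np.mgrid[:h,:w];D=im['depth']
    P=np.stack([(u-im['cx'])/im['fx']*D,(v-im['cy'])/im['fy']*D,D],-1)
    E=im['extrinsics'];W=(P-E[:3,3])@E[:3,:3]
    W[D==0]=np.nan
    return W
def proj(im,p):
    E=im['extrinsics'];q=E[:3,:3]@np.array(p)+E[:3,3]
    return im['fx']*q[0]/q[2]+im['cx'],im['fy']*q[1]/q[2]+im['cy']
E
python3 - <<'E'
from h import *
print(get_obs())
a=snap('top','t0.png',s=1.5);b=snap('scene','s0.png',s=1.5)
for i in(a,b):print(i['fx'],i['extrinsics'])
E
```

```text
pics
{'time_s': 0.0, 'q': array([-1.03142857e+00,  3.85557869e-01,  6.62013302e-03, -4.91238982e-04,
       -1.19400334e+00, -2.58562248e-01]), 'joint_vel': array([-1.07069075e-03, -3.32790698e-04, -7.26042491e-04,  1.00373332e-03,
       -4.32379753e-04, -8.94199138e-06]), 'joint_torque': array([ 5.20945869e-04, -3.90673649e+01,  1.87403494e+01,  4.21956897e+00,
        1.08963187e-02, -2.04888597e-04]), 'ee_pos': array([ 0.17302985, -0.59994014,  0.22145774]), 'eef_rot': array([ 0.43930068, -3.11030813, -0.00338254]), 'contact_force': array([-0.02686486, -0.14971831, -0.05491278]), 'moment': array([ 0.0528032 , -0.0037954 ,  0.02000743]), 'width': 1.0015223053495723}
394.66153662523163 [[ 0.00832454 -0.99989368 -0.01197221  0.01213687]
 [-0.99787607 -0.00753301 -0.06470403  0.55364609]
 [ 0.06460696  0.01248541 -0.99783268  1.36796115]
 [ 0.          0.          0.          1.        ]]
423.28296301606207 [[-0.74262566  0.66965793  0.00808566  0.42166523]
 [ 0.5671709   0.63529987 -0.52412903 -0.25696144]
 [-0.35612398 -0.38464572 -0.85160048  1.64101095]
 [ 0.          0.          0.          1.        ]]
```

View pics/t0.png

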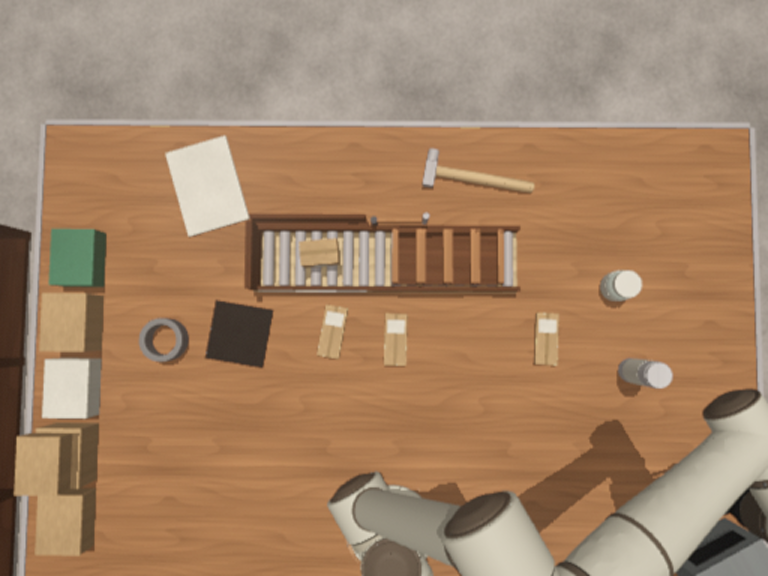

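View pics/s0.png

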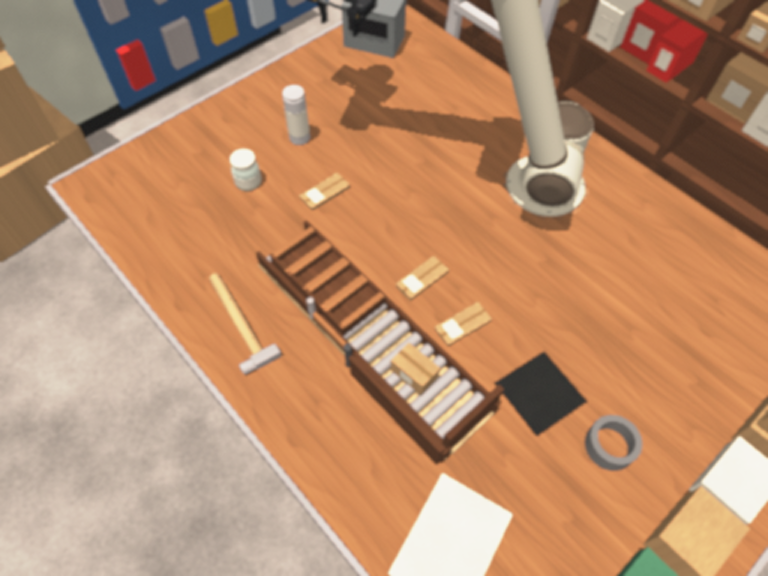

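Top view: three cartons at about (333,332), (396,340) and (546,340) in the 1.5x picture. The stray box is at (319,252), the tray at (450,257), the mat at (239,334) and the gate knob at (425,216). I'll measure from enlarged crops.

Run:
```python
from h import *
im=load('top'); p=im['pixels']
cv2.imwrite('pics/c1.png',cv2.resize(p[130:260,130:260],None,fx=5,fy=5,interpolation=cv2.INTER_CUBIC)[:600])
cv2.imwrite('pics/c2.png',cv2.resize(p[130:250,240:390],None,fx=5,fy=5,interpolation=cv2.INTER_CUBIC))
W=cloud(im)
for n,(u,v) in dict(c_a=(222,221),c_b=(264,227),c_c=(364,227),box=(213,168),mat=(159,223),knob=(283,144),can=(435,250),jar=(418,190),table=(300,280)).items(): print(n,W[v,u].round(4), )
```

```text
c_a [0.4513 0.1411 0.0127]
c_b [ 0.4318 -0.0066  0.0208]
c_c [ 0.4346 -0.3556  0.0141]
box [0.6277 0.1649 0.0974]
mat [0.4423 0.3642 0.0073]
knob [ 0.7029 -0.0657  0.1339]
can [ 0.3682 -0.5385  0.1573]
jar [ 0.5598 -0.5151  0.0915]
table [ 0.2478 -0.1338  0.0027]
```

View pics/c1.png

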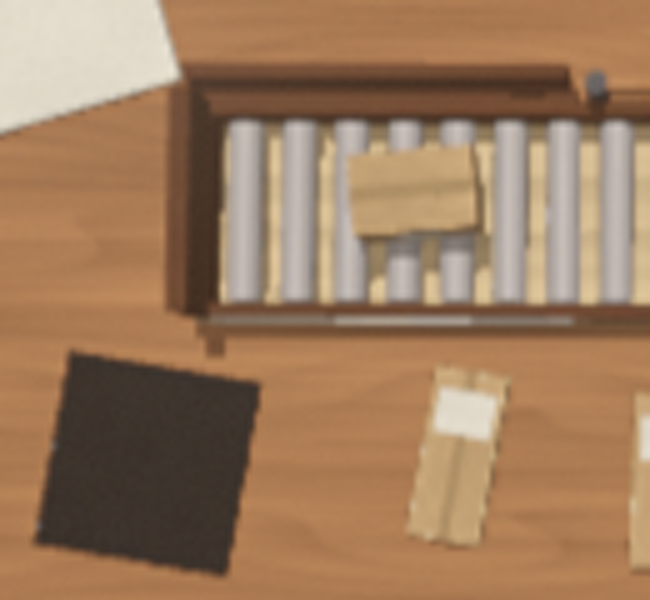

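View pics/c2.png

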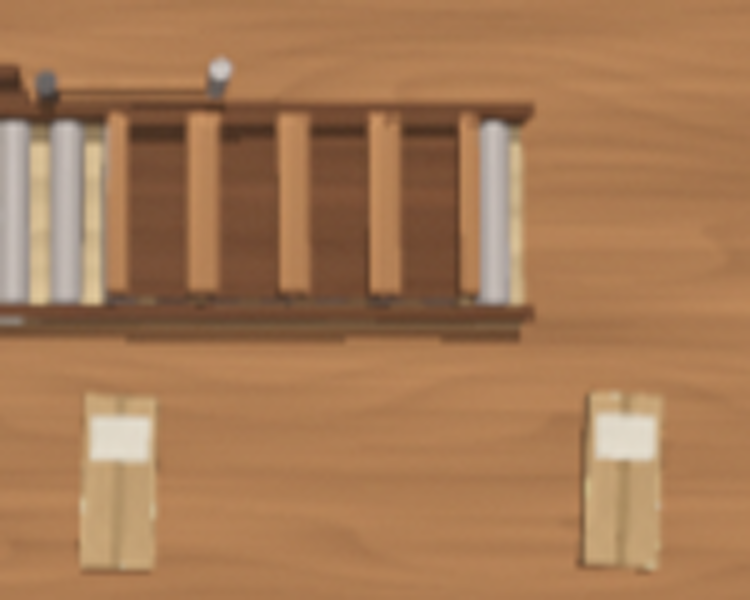

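Run:
```python
from h import *
im=load('top')
def c1(U,V,z): return (ray(im,(U+.5)/5-.5+130,(V+.5)/5-.5+130,z)*1000).round(1)
def c2(U,V,z): return (ray(im,(U+.5)/5-.5+240,(V+.5)/5-.5+130,z)*1000).round(1)
print('near inner edge',c2(110,306,.052),c2(520,307,.052),c1(230,304,.052),c1(640,304,.052))
print('near outer',c2(532,320,.052))
print('far rail outer end',c2(533,103,.058), 'far outer left c2', c2(240,102,.058))
print('roller far ends',)
print('stop TL',c1(188,65,.115),'BL',c1(180,310,.115), 'inner top',c1(220,315,.115))
print('backboard top outer', c1(200,66,.085),c1(570,67,.085),'low',c1(570,83,.085))
print('knob',c2(220,69,.132),'hinge',c2(46,80,.1))
print('tray part noses',[c2(*a,.083) for a in((118,293),(203,293),(294,293),(385,293),(468,293))])
print('tray part backs',[c2(*a,.083) for a in((118,111),(203,111),(294,111),(385,111),(468,111))])
print('tray ends',c2(107,200,.083),c2(479,200,.083))
print('mat',[c1(*a,.003) for a in((70,350),(260,383),(227,575),(36,544))])
print('box',[c1(*a,.095) for a in((350,155),(474,145),(480,230),(362,237))])
print('A',[c1(*a,.014) for a in((437,367),(510,378),(480,546),(408,535))])
print('B',[c2(*a,.014) for a in((86,395),(157,399),(155,571),(81,569))])
print('C',[c2(*a,.014) for a in((590,391),(663,395),(658,573),(584,567))])
W=cloud(im)
def best(mask,pre):
    q=W[mask][:,:2].astype(np.float32)*1000; q=q[np.isfinite(q).all(1)]; print(pre,len(q),cv2.minAreaRect(q),np.nanmedian(W[mask][:,2]))
x,y,z=W[...,0],W[...,1],W[...,2]
for n,(u,v) in dict(A=(222,221),B=(264,227),C=(364,227)).items():
    c=W[v,u]; m=(abs(x-c[0])<.09)&(abs(y-c[1])<.055)&(z>.008)&(x<.52); best(m,n)
m=(abs(x-.6277)<.06)&(abs(y-.165)<.08)&(z>.088);best(m,'box')
```

```text
near inner edge [556.    2.7  52. ] [ 557.4 -277.5   52. ] [555.1 298.1  52. ] [557.2  16.4  52. ]
near outer [ 548.6 -285.6   52. ]
far rail outer end [ 697.1 -285.9   58. ] far outer left c2 [696.5 -85.4  58. ]
roller far ends
stop TL [708.8 315.4 115. ] BL [546.7 316.9 115. ] inner top [543.6 290.5 115. ]
backboard top outer [713.9 314.6  85. ] [714.7  64.5  85. ] low [703.8  64.4  85. ]
knob [705.3 -67.7 132. ] hinge [703.2  46.4 100. ]
tray part noses [array([562.6,  -2.7,  83. ]), array([563.1, -59.6,  83. ]), array([ 563.5, -120.4,   83. ]), array([ 564. , -181.2,   83. ]), array([ 564.4, -236.5,   83. ])]
tray part backs [array([685.6,  -1.8,  83. ]), array([685.9, -59. ,  83. ]), array([ 686.3, -120.2,   83. ]), array([ 686.7, -181.3,   83. ]), array([ 687.1, -237. ,   83. ])]
tray ends [625.2   5.2  83. ] [ 626.9 -244.1   83. ]
mat [array([524.8, 422.4,   3. ]), array([502.4, 286.4,   3. ]), array([366.8, 306.9,   3. ]), array([387.3, 442.8,   3. ])]
box [array([652.6, 210.4,  95. ]), array([659.8, 127.6,  95. ]), array([602.9, 122.8,  95. ]), array([597.6, 201.4,  95. ])]

[... 194 characters left out ...]
73.4, -30. ,  14. ]), array([374.3,  21.6,  14. ])]
C [array([ 501.4, -333.9,   14. ]), array([ 499. , -384.8,   14. ]), array([ 375.2, -380. ,   14. ]), array([ 378.8, -328.7,   14. ])]
A 506 ((436.4397888183594, 128.96051025390625), (88.35575866699219, 143.28073120117188), 80.20335388183594) 0.014468591121375794
B 502 ((434.9800109863281, 5.902519226074219), (119.0572280883789, 73.914306640625), 0.31720414757728577) 0.01413848859387929
C 523 ((423.3081970214844, -358.14447021484375), (90.16921997070312, 149.7198028564453), 87.48896026611328) 0.014397947698864497
box 428 ((628.2058715820312, 169.48797607421875), (55.445186614990234, 85.37381744384766), 5.719793319702148) 0.09521116326575985
```

Track centre is about (622.5, 23) mm, turned about 0.25 deg. The tray centre is at y≈-119.5. The box is at (628,167), turned about 5.5 deg, with its top at 95 mm. Sizes agree with the ones given. Next is a move helper, then the box.

```bash
cat >> h.py <<'E'
def go(x,y,z,jaw=None):
    """mm; jaw = angle (deg) of the jaw direction in world xy. prints tool-frame shift/turn"""
    o=get_obs(); M=R.from_rotvec(o['eef_rot']); T=M.as_matrix()
    d=T.T@(np.array([x,y,z])-o['ee_pos']*1000)
    best=None
    cur=np.degrees(np.arctan2(T[1,1],T[0,1]))
    if jaw is None: jaw=cur
    for a in (jaw,jaw+180):
        yv=np.array([np.cos(np.radians(a)),np.sin(np.radians(a)),0]);zv=np.array([0,0,-1.]);G=np.stack([np.cross(yv,zv),yv,zv],1)
        rv=np.degrees(R.from_matrix(T.T@G).as_rotvec())
        if best is None or np.linalg.norm(rv)<np.linalg.norm(best): best=rv
    print('t',o['time_s'],'at',(o['ee_pos']*1000).round(1),'jaw',cur.round(1),'w',(o['width']*87).round(1),'F',o['contact_force'].round(1),'q1,q6',o['q'][[0,5]].round(2))
    print('shift',d.round(1),'turn',best.round(1))
E
python3 -c "
from h import *
go(628,167,250,5.5)"
```

```text
Traceback (most recent call last):
  File "h.py", line 36, in go
    print('t',o['time_s'],'at',(o['ee_pos']*1000).round(1),'jaw',cur.round(1),'w',(o['width']*87).round(1),'F',o['contact_force'].round(1),'q1,q6',o['q'][[0,5]].round(2))
                                                                                  ^^^^^^^^^^^^^^^^^^^^^
AttributeError: 'float' object has no attribute 'round'
```

```bash
sed -i "s/(o\['width'\]\*87).round(1)/round(o['width']*87,1)/" h.py
python3 -c "
from h import *
go(628,167,250,5.5)"
```

```text
t 0.1 at [ 173.1 -600.   221.5] jaw 106.1 w 87.4 F [0.  0.1 0.2] q1,q6 [-1.03 -0.26]
shift [-649.6  611.   -27.3] turn [  0.1   0.1 -79.4]
```

Request:
step_arm(
  rows=[
    {"dx":-40,"dy":40,"dz":-28},
    {"dx":-85,"dy":80,"dz":-28},
    {"dx":-130,"dy":120,"dz":-28},
    {"dx":-170,"dy":160,"dz":-28},
    {"dx":-210,"dy":200,"dz":-28},
  ],
)

```text
invalid input at $.rows[0]: expected keys dx, dy, dz, rx, ry, rz
```

Request:
step_arm(
  rows=[
    {"dx":-45,"dy":42,"dz":0},
    {"dx":-90,"dy":84,"dz":0},
    {"dx":-135,"dy":126,"dz":0},
    {"dx":-180,"dy":168,"dz":0},
    {"dx":-220,"dy":206,"dz":0},
  ],
)

```text
invalid input at $.rows[0]: expected keys dx, dy, dz, rx, ry, rz
```

```bash
python3 -c "
from h import *
go(628,167,200,5.5)"
```

```text
t 0.1 at [ 173.1 -600.   221.5] jaw 106.1 w 87.4 F [0.  0.1 0.2] q1,q6 [-1.03 -0.26]
shift [-649.6  610.9   22.7] turn [  0.1   0.1 -79.4]
```

Request:
step_arm(
  rows=[
    {"dx":-40,"dy":40,"dz":-28,"rx":0,"ry":0,"rz":0},
    {"dx":-85,"dy":80,"dz":-28,"rx":0,"ry":0,"rz":0},
    {"dx":-130,"dy":120,"dz":-28,"rx":0,"ry":0,"rz":0},
    {"dx":-170,"dy":160,"dz":-28,"rx":0,"ry":0,"rz":0},
    {"dx":-210,"dy":200,"dz":-28,"rx":0,"ry":0,"rz":0},
  ],
)

```text
time_s: 0.72
ee_pos: [0.32, -0.3483, 0.2503]
eef_rot: [0.439, -3.111, -0.001]
contact_force: [1.2, 0.2, 0.1]
width: 1.0
```

Request:
step_arm(
  rows=[
    {"dx":-45,"dy":42,"dz":0,"rx":0,"ry":0,"rz":0},
    {"dx":-90,"dy":84,"dz":0,"rx":0,"ry":0,"rz":0},
    {"dx":-135,"dy":126,"dz":0,"rx":0,"ry":0,"rz":0},
    {"dx":-180,"dy":168,"dz":0,"rx":0,"ry":0,"rz":0},
    {"dx":-220,"dy":206,"dz":0,"rx":0,"ry":0,"rz":0},
  ],
)

```text
time_s: 1.35
ee_pos: [0.4744, -0.0891, 0.2504]
eef_rot: [0.441, -3.11, -0.0]
contact_force: [1.1, -1.5, -0.4]
width: 1.0
```

```bash
python3 -c "
from h import *
go(628,167,200,5.5)"
```

```text
t 1.35 at [474.4 -89.1 250.4] jaw 106.1 w 87.0 F [ 1.1 -1.5 -0.4] q1,q6 [ 0.15 -1.44]
shift [-218.8  203.3   50.4] turn [  0.    0.  -79.4]
```

Request:
step_arm(
  rows=[
    {"dx":-44,"dy":41,"dz":0,"rx":0,"ry":0,"rz":-10},
    {"dx":-88,"dy":82,"dz":0,"rx":0,"ry":0,"rz":-20},
    {"dx":-132,"dy":122,"dz":10,"rx":0,"ry":0,"rz":-30},
    {"dx":-176,"dy":163,"dz":20,"rx":0,"ry":0,"rz":-40},
    {"dx":-219,"dy":203,"dz":30,"rx":0,"ry":0,"rz":-50},
  ],
  hand=68,
)

```text
time_s: 1.98
ee_pos: [0.6286, 0.1663, 0.2197]
eef_rot: [1.721, -2.628, -0.0]
contact_force: [0.8, -0.1, -0.0]
width: 0.783
```

```bash
python3 -c "
from h import *
go(628,167,150,5.5)"
```

```text
t 1.975 at [628.6 166.3 219.7] jaw 156.4 w 68.1 F [ 0.8 -0.1 -0. ] q1,q6 [ 0.51 -0.92]
shift [-0.5  0.8 69.7] turn [  0.   -0.  -29.1]
```

Request:
step_arm(
  rows=[
    {"dx":0,"dy":0,"dz":14,"rx":0,"ry":0,"rz":-10},
    {"dx":0,"dy":1,"dz":28,"rx":0,"ry":0,"rz":-20},
    {"dx":0,"dy":1,"dz":42,"rx":0,"ry":0,"rz":-29},
    {"dx":0,"dy":1,"dz":60,"rx":0,"ry":0,"rz":-29},
    {"dx":0,"dy":1,"dz":70,"rx":0,"ry":0,"rz":-29},
  ],
)

```text
time_s: 2.6
ee_pos: [0.6264, 0.1646, 0.1489]
eef_rot: [2.316, -2.119, -0.002]
contact_force: [0.5, 0.6, 0.3]
width: 0.785
```

```bash
python3 -c "
from h import *
go(628,167,65,5.5)
snap('scene','s1.png',s=1.5);snap('top','t1.png',s=1.5)"
```

```text
t 2.6 at [626.4 164.6 148.9] jaw -174.9 w 68.3 F [0.5 0.6 0.3] q1,q6 [ 0.51 -0.42]
shift [-2.3 -2.  83.9] turn [ 0.1 -0.  -0.4]
```

View pics/s1.png

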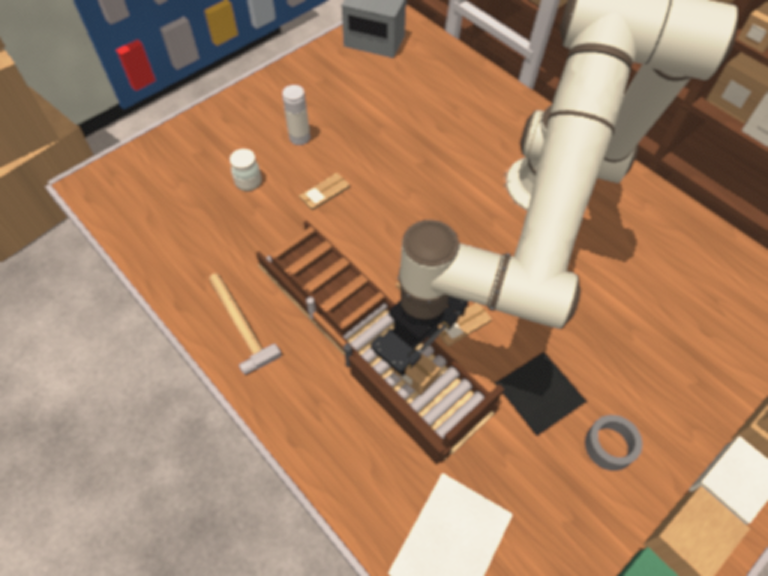

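View pics/t1.png

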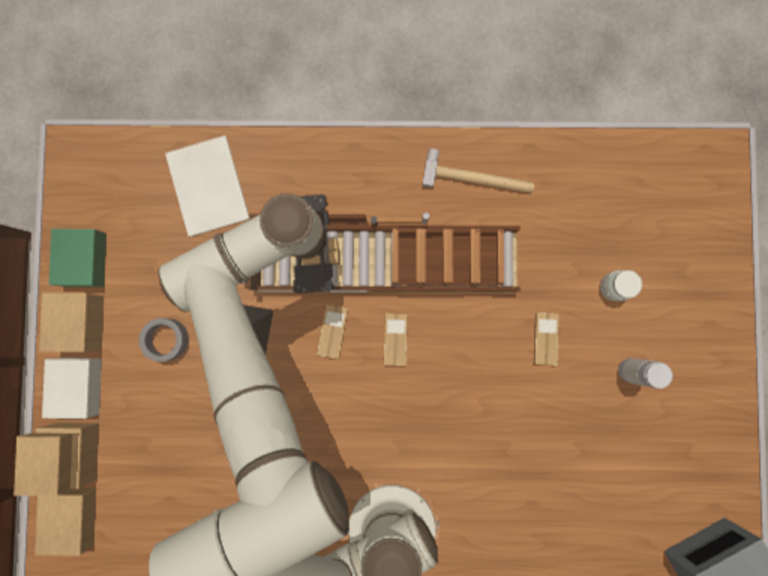

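Only three cartons are on the counter: the earlier shadowed area is now clear in both views. The gripper sits over the box, so I'll descend.

Request:
step_arm(
  rows=[
    {"dx":-2,"dy":-2,"dz":20,"rx":0,"ry":0,"rz":0},
    {"dx":-2,"dy":-2,"dz":40,"rx":0,"ry":0,"rz":0},
    {"dx":-2,"dy":-2,"dz":60,"rx":0,"ry":0,"rz":0},
    {"dx":-2,"dy":-2,"dz":75,"rx":0,"ry":0,"rz":0},
    {"dx":-2,"dy":-2,"dz":83,"rx":0,"ry":0,"rz":0},
  ],
)

```text
time_s: 3.32
ee_pos: [0.629, 0.1671, 0.0671]
eef_rot: [2.318, -2.12, -0.0]
contact_force: [-0.3, -0.0, -0.1]
width: 0.785
```

Request:
step_arm(
  rows=[
    {"dx":0,"dy":0,"dz":0,"rx":0,"ry":0,"rz":0},
    {"dx":0,"dy":0,"dz":0,"rx":0,"ry":0,"rz":0},
    {"dx":0,"dy":0,"dz":0,"rx":0,"ry":0,"rz":0},
    {"dx":0,"dy":0,"dz":0,"rx":0,"ry":0,"rz":0},
    {"dx":0,"dy":0,"dz":0,"rx":0,"ry":0,"rz":0},
  ],
  hand=40,
  force=35,
)

```text
time_s: 3.95
ee_pos: [0.6298, 0.1673, 0.0685]
eef_rot: [-2.317, 2.119, -0.002]
contact_force: [1.8, 0.7, 2.5]
width: 0.627
```

```bash
python3 -c "
from h import *
go(628,167,190)
go(445,364,150,81.5)"
```

```text
t 3.95 at [629.8 167.3  68.5] jaw -174.9 w 54.5 F [1.8 0.7 2.5] q1,q6 [ 0.51 -0.42]
shift [ 1.000e-01  1.500e+00 -1.215e+02] turn [-0.1  0.   0. ]
t 3.95 at [629.8 167.3  68.5] jaw -174.9 w 54.5 F [1.8 0.7 2.5] q1,q6 [ 0.51 -0.42]
shift [-212.4  166.4  -81.8] turn [ -0.1  -0.1 -76.4]
```

Request:
step_arm(
  rows=[
    {"dx":0,"dy":0,"dz":-25,"rx":0,"ry":0,"rz":0},
    {"dx":0,"dy":0,"dz":-55,"rx":0,"ry":0,"rz":0},
    {"dx":0,"dy":0,"dz":-85,"rx":0,"ry":0,"rz":0},
    {"dx":0,"dy":0,"dz":-110,"rx":0,"ry":0,"rz":0},
    {"dx":0,"dy":0,"dz":-120,"rx":0,"ry":0,"rz":0},
  ],
)

```text
time_s: 4.58
ee_pos: [0.6286, 0.1672, 0.1882]
eef_rot: [-2.317, 2.121, 0.001]
contact_force: [-0.3, 0.7, -3.4]
width: 0.625
```

Request:
step_arm(
  rows=[
    {"dx":-42,"dy":33,"dz":0,"rx":0,"ry":0,"rz":0},
    {"dx":-85,"dy":66,"dz":0,"rx":0,"ry":0,"rz":0},
    {"dx":-128,"dy":100,"dz":0,"rx":0,"ry":0,"rz":0},
    {"dx":-170,"dy":133,"dz":0,"rx":0,"ry":0,"rz":0},
    {"dx":-212,"dy":166,"dz":0,"rx":0,"ry":0,"rz":0},
  ],
)

```text
time_s: 5.2
ee_pos: [0.4425, 0.3638, 0.186]
eef_rot: [2.315, -2.119, -0.001]
contact_force: [0.9, 0.6, -2.2]
width: 0.631
```

```bash
python3 -c "
from h import *
go(445,364,30)
snap('scene','s2.png',s=1.5)"
```

```text
t 5.2 at [442.5 363.8 186. ] jaw -174.9 w 54.9 F [ 0.9  0.6 -2.2] q1,q6 [ 0.97 -0.88]
shift [ -0.3  -2.9 156. ] turn [ 0.2 -0.1  0. ]
```

View pics/s2.png

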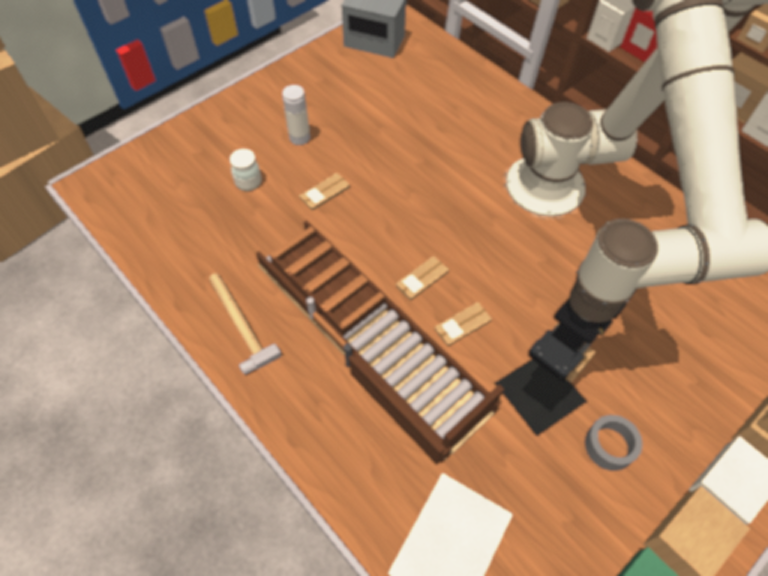

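Request:
step_arm(
  rows=[
    {"dx":0,"dy":-2,"dz":40,"rx":0,"ry":0,"rz":0},
    {"dx":0,"dy":-3,"dz":80,"rx":0,"ry":0,"rz":0},
    {"dx":0,"dy":-3,"dz":120,"rx":0,"ry":0,"rz":0},
    {"dx":0,"dy":-3,"dz":145,"rx":0,"ry":0,"rz":0},
    {"dx":0,"dy":-3,"dz":155,"rx":0,"ry":0,"rz":0},
  ],
)

```text
time_s: 5.88
ee_pos: [0.4464, 0.3621, 0.0298]
eef_rot: [2.313, -2.117, 0.0]
contact_force: [0.4, 0.8, -2.2]
width: 0.63
```

Request:
step_arm(
  rows=[
    {"dx":0,"dy":0,"dz":1,"rx":0,"ry":0,"rz":0},
    {"dx":0,"dy":0,"dz":2,"rx":0,"ry":0,"rz":0},
    {"dx":0,"dy":0,"dz":3,"rx":0,"ry":0,"rz":0},
    {"dx":0,"dy":0,"dz":4,"rx":0,"ry":0,"rz":0},
    {"dx":0,"dy":0,"dz":4,"rx":0,"ry":0,"rz":0},
  ],
)

```text
time_s: 6.5
ee_pos: [0.4478, 0.3639, 0.0288]
eef_rot: [-2.318, 2.12, 0.0]
contact_force: [0.3, -0.4, -2.2]
width: 0.63
```

```bash
python3 -c "
from h import *
go(445,364,30)"
```

```text
t 6.5 at [447.8 363.9  28.8] jaw -174.9 w 54.8 F [ 0.3 -0.4 -2.2] q1,q6 [ 0.96 -0.87]
shift [-0.4  2.8 -1.2] turn [-0.  0.  0.]
```

Request:
step_arm(
  rows=[
    {"dx":0,"dy":0,"dz":1,"rx":0,"ry":0,"rz":0},
    {"dx":0,"dy":0,"dz":2,"rx":0,"ry":0,"rz":0},
    {"dx":0,"dy":0,"dz":3,"rx":0,"ry":0,"rz":0},
    {"dx":0,"dy":0,"dz":3,"rx":0,"ry":0,"rz":0},
    {"dx":0,"dy":0,"dz":3,"rx":0,"ry":0,"rz":0},
  ],
)

```text
time_s: 7.12
ee_pos: [0.4478, 0.3638, 0.0264]
eef_rot: [-2.318, 2.12, -0.0]
contact_force: [-2.5, -1.1, 5.0]
width: 0.633
```

Contact, so I'll release and rise.

Request:
step_arm(
  rows=[
    {"dx":0,"dy":0,"dz":0,"rx":0,"ry":0,"rz":0},
    {"dx":0,"dy":0,"dz":0,"rx":0,"ry":0,"rz":0},
    {"dx":0,"dy":0,"dz":0,"rx":0,"ry":0,"rz":0},
    {"dx":0,"dy":0,"dz":-5,"rx":0,"ry":0,"rz":0},
    {"dx":0,"dy":0,"dz":-20,"rx":0,"ry":0,"rz":0},
  ],
  hand=75,
)

```text
time_s: 7.75
ee_pos: [0.4475, 0.3634, 0.0455]
eef_rot: [2.316, -2.119, 0.0]
contact_force: [-0.1, -0.2, -0.4]
width: 0.858
```

Request:
step_arm(
  rows=[
    {"dx":0,"dy":0,"dz":-30,"rx":0,"ry":0,"rz":0},
    {"dx":0,"dy":0,"dz":-65,"rx":0,"ry":0,"rz":0},
    {"dx":0,"dy":0,"dz":-100,"rx":0,"ry":0,"rz":0},
    {"dx":0,"dy":-40,"dz":-110,"rx":0,"ry":0,"rz":10},
    {"dx":0,"dy":-80,"dz":-110,"rx":0,"ry":0,"rz":20},
  ],
  hand=75,
)

```text
time_s: 8.38
ee_pos: [0.5289, 0.3719, 0.1593]
eef_rot: [-1.906, 2.491, 0.001]
contact_force: [0.2, 1.2, -0.7]
width: 0.859
```

Run:
```python
from h import *
go(405,-2,100,90)
im=snap('scene','s3.png',s=1.5);snap('top','t3.png',s=1.5)
W=cloud(im)
x,y,z=W[...,0],W[...,1],W[...,2]
m=(abs(x-.445)<.08)&(abs(y-.364)<.08)&(z>.045)&(z<.07)
q=(W[m][:,:2]*1000).astype(np.float32);print(len(q),cv2.minAreaRect(q),np.median(z[m]))
```

```text
t 8.375 at [528.9 371.9 159.3] jaw 164.8 w 74.7 F [ 0.2  1.2 -0.7] q1,q6 [ 0.86 -1.13]
shift [393.5  21.9  57.3] turn [ 0.   0.3 74.8]
164 ((444.6529541015625, 384.7012634277344), (56.05171203613281, 47.58007049560547), 2.988097667694092) 0.052491420095361174
```

View pics/t3.png

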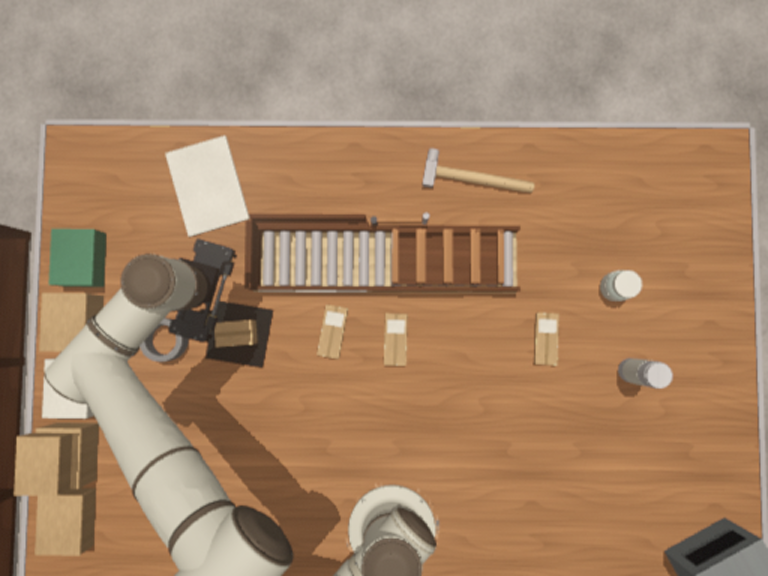

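View pics/s3.png

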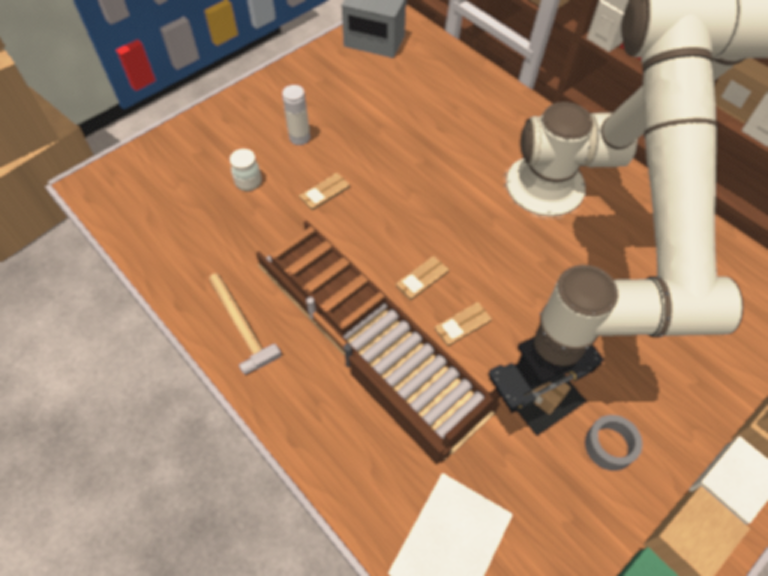

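The box stands on the mat, at (235,333) in the top view. Next is carton A: centre (452,143), axis -9.2 deg, gripped 46 mm behind its centre.

```bash
python3 -c "
from h import *
go(406,150.5,130,80.8)"
```

```text
t 8.475 at [530.6 371.2 156.6] jaw 164.9 w 74.9 F [-1.1 -0.8 -0.4] q1,q6 [ 0.86 -1.12]
shift [245.6  62.8  25.9] turn [ 0.   0.2 84.1]
```

Request:
step_arm(
  rows=[
    {"dx":48,"dy":12,"dz":0,"rx":0,"ry":0,"rz":10},
    {"dx":96,"dy":24,"dz":0,"rx":0,"ry":0,"rz":20},
    {"dx":145,"dy":37,"dz":0,"rx":0,"ry":0,"rz":30},
    {"dx":195,"dy":50,"dz":0,"rx":0,"ry":0,"rz":40},
    {"dx":246,"dy":63,"dz":10,"rx":0,"ry":0,"rz":50},
  ],
  hand=80,
)

```text
time_s: 9.1
ee_pos: [0.4024, 0.1483, 0.1467]
eef_rot: [-0.676, 3.065, 0.002]
contact_force: [0.5, -1.1, -0.7]
width: 0.917
```

```bash
python3 -c "
from h import *
go(406,150.5,80,80.8)"
```

```text
t 9.1 at [402.4 148.3 146.7] jaw 114.9 w 79.8 F [ 0.5 -1.1 -0.7] q1,q6 [ 0.74 -1.87]
shift [-4.   0.4 66.8] turn [ 0.1  0.2 34.1]
```

Request:
step_arm(
  rows=[
    {"dx":-1,"dy":0,"dz":15,"rx":0,"ry":0,"rz":10},
    {"dx":-1,"dy":0,"dz":30,"rx":0,"ry":0,"rz":20},
    {"dx":-2,"dy":0,"dz":45,"rx":0,"ry":0,"rz":30},
    {"dx":-2,"dy":0,"dz":60,"rx":0,"ry":0,"rz":34},
    {"dx":-2,"dy":0,"dz":67,"rx":0,"ry":0,"rz":34},
  ],
)

```text
time_s: 9.72
ee_pos: [0.4045, 0.15, 0.0786]
eef_rot: [-0.241, -3.132, 0.0]
contact_force: [-1.2, -1.3, -0.1]
width: 0.92
```

Run:
```python
from h import *
go(406,150.5,3,80.8)
im=snap('top','t4.png',(180,150,320,260),5)
```

```text
t 9.725 at [404.5 150.   78.6] jaw 81.2 w 80.0 F [-1.2 -1.3 -0.1] q1,q6 [ 0.73 -2.46]
shift [-1.4  0.7 75.6] turn [-0.  -0.   0.4]
```

View pics/t4.png

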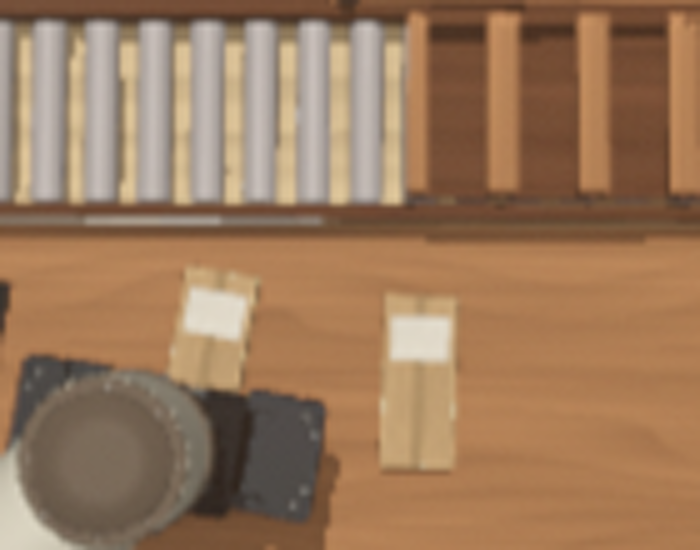

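Request:
step_arm(
  rows=[
    {"dx":-1,"dy":0,"dz":25,"rx":0,"ry":0,"rz":0},
    {"dx":-1,"dy":0,"dz":45,"rx":0,"ry":0,"rz":0},
    {"dx":-1,"dy":0,"dz":62,"rx":0,"ry":0,"rz":0},
    {"dx":-1,"dy":0,"dz":70,"rx":0,"ry":0,"rz":0},
    {"dx":-1,"dy":0,"dz":72,"rx":0,"ry":0,"rz":0},
  ],
)

```text
time_s: 10.4
ee_pos: [0.4062, 0.1503, 0.0067]
eef_rot: [0.243, 3.132, 0.0]
contact_force: [-0.2, 0.2, 0.2]
width: 0.919
```

```bash
python3 -c "
from h import *
go(406,150.5,3,80.8)"
```

```text
t 10.4 at [406.2 150.3   6.7] jaw 81.1 w 79.9 F [-0.2  0.2  0.2] q1,q6 [ 0.73 -2.46]
shift [0.3 0.2 3.7] turn [0.  0.  0.3]
```

Request:
step_arm(
  rows=[
    {"dx":0,"dy":0,"dz":2,"rx":0,"ry":0,"rz":0},
    {"dx":0,"dy":0,"dz":3,"rx":0,"ry":0,"rz":0},
    {"dx":0,"dy":0,"dz":3,"rx":0,"ry":0,"rz":0},
    {"dx":0,"dy":0,"dz":3,"rx":0,"ry":0,"rz":0},
    {"dx":0,"dy":0,"dz":3,"rx":0,"ry":0,"rz":0},
  ],
  hand=40,
  force=40,
)

```text
time_s: 11.02
ee_pos: [0.4062, 0.1502, 0.0038]
eef_rot: [0.244, 3.132, 0.001]
contact_force: [-1.1, 0.5, 1.6]
width: 0.591
```

Request:
step_arm(
  rows=[
    {"dx":0,"dy":0,"dz":-10,"rx":0,"ry":0,"rz":0},
    {"dx":0,"dy":0,"dz":-25,"rx":0,"ry":0,"rz":0},
    {"dx":0,"dy":0,"dz":-45,"rx":0,"ry":0,"rz":0},
    {"dx":0,"dy":0,"dz":-65,"rx":0,"ry":0,"rz":0},
    {"dx":0,"dy":0,"dz":-80,"rx":0,"ry":0,"rz":0},
  ],
)

```text
time_s: 11.65
ee_pos: [0.406, 0.15, 0.0848]
eef_rot: [0.244, 3.132, 0.001]
contact_force: [-0.7, -0.5, -1.9]
width: 0.592
```

Run:
```python
from h import *
go(440,-28,90,90)
im=snap('scene','s4.png',(220,130,360,240),5)
snap('top','t5.png',(180,150,320,260),5)
```

```text
t 11.65 at [406.  150.   84.8] jaw 81.1 w 51.5 F [-0.7 -0.5 -1.9] q1,q6 [ 0.73 -2.46]
shift [ -61.2 -170.6   -5.3] turn [ 0.   0.  -8.9]
```

View pics/s4.png

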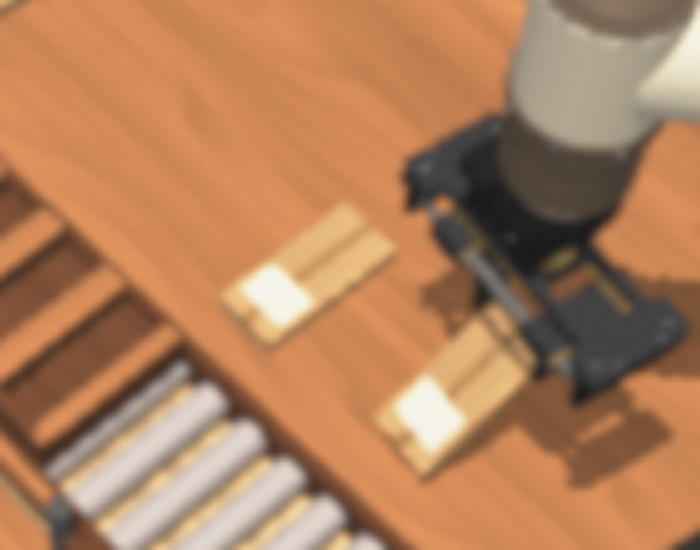

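View pics/t5.png

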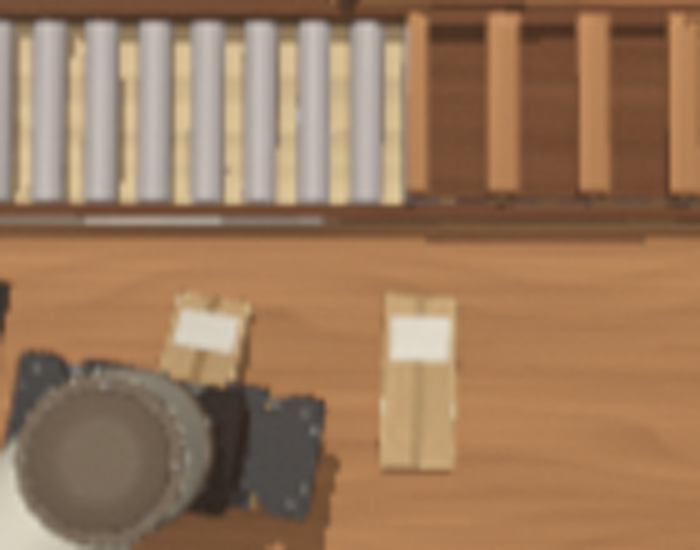

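```bash
cat >> h.py <<'E'
def tilt(im,u0,v0,u1,v1,zlo):
    W=cloud(im)[v0:v1,u0:u1].reshape(-1,3);W=W[np.isfinite(W).all(1)];W=W[W[:,2]>zlo]
    med=np.median(W,0)
    A=np.c_[W[:,:2]-med[:2],np.ones(len(W))]
    k=np.ones(len(W),bool)
    for _ in range(5):
        s=np.linalg.lstsq(A[k],W[k,2],rcond=None)[0];r=abs(W[:,2]-A@s);k=r<.006
    print('n',k.sum(),'med',(med*1000).round(1),'slope deg x,y',np.degrees(s[:2]).round(2),'z',(s[2]*1000).round(1))
E
python3 - <<'E'
from h import *
im=load('top')
tilt(im,214,209,229,226,.05)
im=load('scene')
tilt(im,298,192,322,222,.05)
for n in ('top','scene'):
    E=load(n)['extrinsics'];print(-E[:3,:3].T@E[:3,3])
E
```

```text
n 101 med [448.4 143.2  60.8] slope deg x,y [-42.72   8.13] z 62.3
n 263 med [438.4 143.9  67.1] slope deg x,y [-39.97   4.51] z 67.7
[ 4.63989332e-01 -7.73364709e-04  1.40096478e+00]
[1.04328383 0.51208394 1.25939532]
```

Depth shows the carton has pitched about 35 deg nose-down in the grip, because I held it too far back. I'll lower it flat again and regrasp nearer its centre with more force.

Request:
step_arm(
  rows=[
    {"dx":0,"dy":0,"dz":18,"rx":0,"ry":0,"rz":0},
    {"dx":0,"dy":0,"dz":36,"rx":0,"ry":0,"rz":0},
    {"dx":0,"dy":0,"dz":54,"rx":0,"ry":0,"rz":0},
    {"dx":0,"dy":0,"dz":70,"rx":0,"ry":0,"rz":0},
    {"dx":0,"dy":0,"dz":80,"rx":0,"ry":0,"rz":0},
  ],
)

```text
time_s: 12.38
ee_pos: [0.4055, 0.1496, 0.0033]
eef_rot: [-0.243, -3.131, 0.003]
contact_force: [-12.4, -2.0, 55.5]
width: 0.591
```

Request:
step_arm(
  rows=[
    {"dx":0,"dy":0,"dz":0,"rx":0,"ry":0,"rz":0},
    {"dx":0,"dy":0,"dz":0,"rx":0,"ry":0,"rz":0},
    {"dx":0,"dy":0,"dz":0,"rx":0,"ry":0,"rz":0},
    {"dx":0,"dy":0,"dz":-15,"rx":0,"ry":0,"rz":0},
    {"dx":0,"dy":0,"dz":-30,"rx":0,"ry":0,"rz":0},
  ],
  hand=75,
)

```text
time_s: 13.0
ee_pos: [0.406, 0.15, 0.0338]
eef_rot: [-0.244, -3.132, 0.001]
contact_force: [-0.4, 0.5, 0.2]
width: 0.854
```

Run:
```python
from h import *
go(427,147,30,80.8)
im=snap('scene','s5.png',(220,130,360,240),5)
im=snap('top','t6.png',(180,150,320,260),5)
W=cloud(im);print((W[214,222]*1000).round(),(W[222,220]*1000).round())
```

```text
t 13.0 at [406.  150.   33.8] jaw 81.1 w 74.3 F [-0.4  0.5  0.2] q1,q6 [ 0.73 -2.46]
shift [-21.2   0.3   3.8] turn [-0.  -0.   0.3]
[476. 141.  17.] [448. 148.  14.]
```

View pics/t6.png

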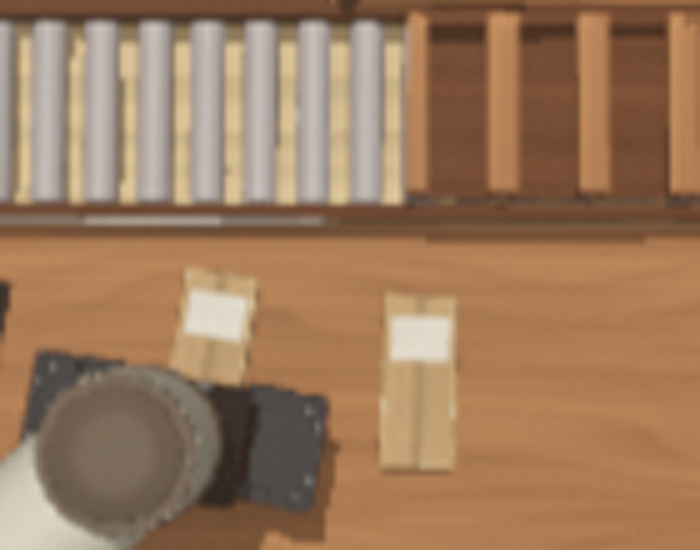

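View pics/s5.png

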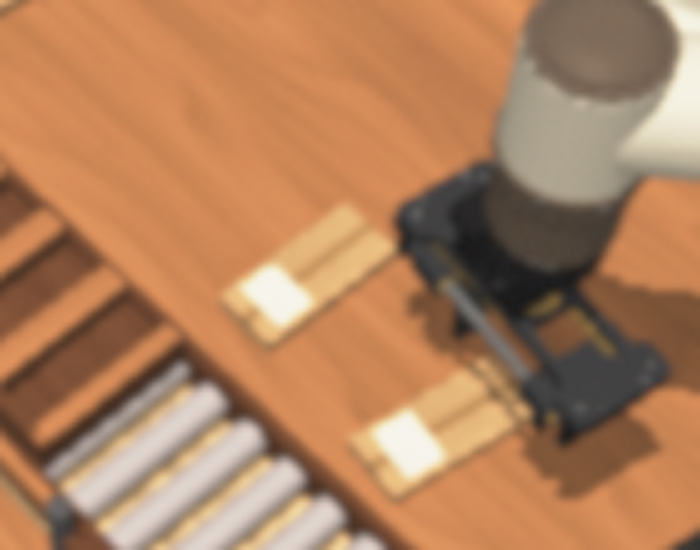

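Request:
step_arm(
  rows=[
    {"dx":-10,"dy":0,"dz":0,"rx":0,"ry":0,"rz":0},
    {"dx":-22,"dy":0,"dz":5,"rx":0,"ry":0,"rz":0},
    {"dx":-22,"dy":0,"dz":18,"rx":0,"ry":0,"rz":0},
    {"dx":-22,"dy":0,"dz":28,"rx":0,"ry":0,"rz":0},
    {"dx":-22,"dy":0,"dz":32,"rx":0,"ry":0,"rz":0},
  ],
)

```text
time_s: 13.72
ee_pos: [0.4269, 0.1459, 0.0003]
eef_rot: [-0.244, -3.13, 0.004]
contact_force: [-6.5, -2.0, 26.5]
width: 0.862
```

Request:
step_arm(
  rows=[
    {"dx":0,"dy":0,"dz":0,"rx":0,"ry":0,"rz":0},
    {"dx":0,"dy":0,"dz":0,"rx":0,"ry":0,"rz":0},
    {"dx":0,"dy":0,"dz":0,"rx":0,"ry":0,"rz":0},
    {"dx":0,"dy":0,"dz":0,"rx":0,"ry":0,"rz":0},
    {"dx":0,"dy":0,"dz":0,"rx":0,"ry":0,"rz":0},
  ],
  hand=40,
  force=60,
)

```text
time_s: 14.35
ee_pos: [0.4278, 0.1467, 0.0016]
eef_rot: [0.244, 3.132, 0.0]
contact_force: [-0.5, -0.4, -0.4]
width: 0.588
```

Request:
step_arm(
  rows=[
    {"dx":0,"dy":0,"dz":-5,"rx":0,"ry":0,"rz":0},
    {"dx":0,"dy":0,"dz":-15,"rx":0,"ry":0,"rz":0},
    {"dx":0,"dy":0,"dz":-30,"rx":0,"ry":0,"rz":0},
    {"dx":0,"dy":0,"dz":-45,"rx":0,"ry":0,"rz":0},
    {"dx":0,"dy":0,"dz":-60,"rx":0,"ry":0,"rz":0},
  ],
)

```text
time_s: 14.98
ee_pos: [0.4278, 0.1466, 0.0627]
eef_rot: [0.244, 3.132, 0.001]
contact_force: [0.4, 0.9, -1.1]
width: 0.594
```

Run:
```python
from h import *
go(440,-28,90,90)
im=snap('scene','s6.png',(220,130,360,240),5)
im=snap('top','t7.png',(180,150,320,260),5)
```

```text
t 14.975 at [427.8 146.6  62.7] jaw 81.1 w 51.7 F [ 0.4  0.9 -1.1] q1,q6 [ 0.69 -2.42]
shift [ -39.1 -170.6  -27.4] turn [ 0.   0.  -8.9]
```

View pics/t7.png

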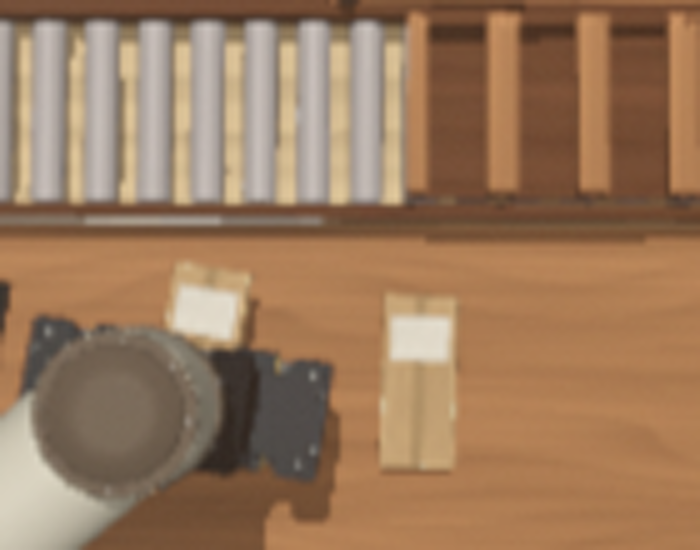

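View pics/s6.png

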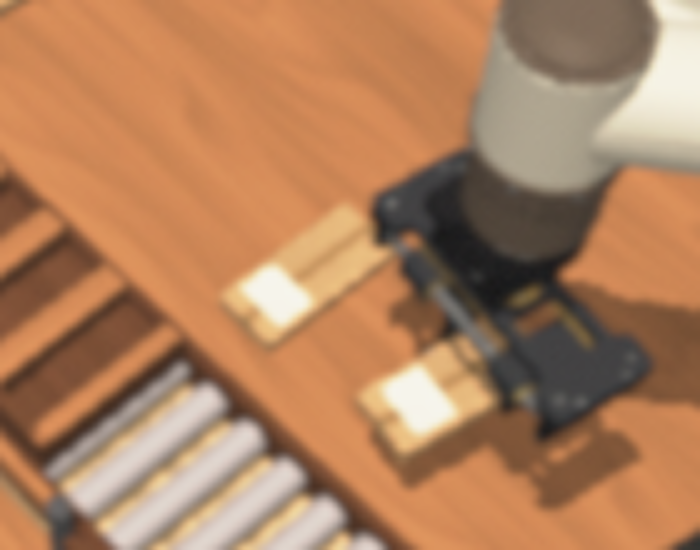

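Run:
```python
from h import *
im=load('top')
tilt(im,214,204,229,219,.03)
im=load('scene')
tilt(im,294,200,316,220,.03)
```

```text
n 200 med [485.3 137.8  77.3] slope deg x,y [ 1.84 -0.88] z 77.4
n 317 med [477.  140.7  74.3] slope deg x,y [-0.43 -0.64] z 74.5
```

Now level, with the top at about 76 mm and the bottom about 2 mm below TCP. Next I'll move in front of hole y≈-28.5.

Request:
step_arm(
  rows=[
    {"dx":-5,"dy":-15,"dz":-10,"rx":0,"ry":0,"rz":-2},
    {"dx":-14,"dy":-45,"dz":-20,"rx":0,"ry":0,"rz":-4},
    {"dx":-25,"dy":-85,"dz":-27,"rx":0,"ry":0,"rz":-6},
    {"dx":-40,"dy":-130,"dz":-27,"rx":0,"ry":0,"rz":-9},
    {"dx":-50,"dy":-170,"dz":-27,"rx":0,"ry":0,"rz":-9},
  ],
)

```text
time_s: 15.7
ee_pos: [0.4508, -0.0305, 0.0884]
eef_rot: [0.003, -3.142, -0.0]
contact_force: [0.8, 0.2, -1.0]
width: 0.594
```

Run:
```python
from h import *
go(455,-28.5,61,90.2)
im=snap('top','t8.png',(220,130,350,235),5)
im=snap('scene','s8.png',(160,120,300,230),5)
```

```text
t 15.7 at [450.8 -30.5  88.4] jaw 90.1 w 51.7 F [ 0.8  0.2 -1. ] q1,q6 [ 0.29 -1.86]
shift [-4.2  2.  27.4] turn [ 0.  -0.  -0.1]
```

View pics/t8.png

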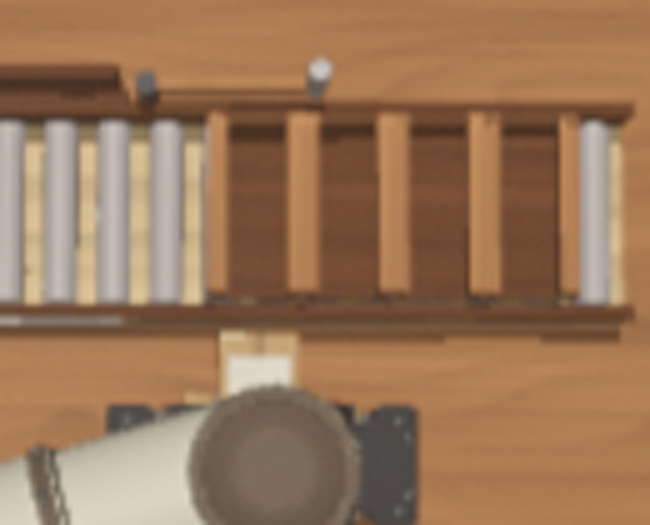

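View pics/s8.png

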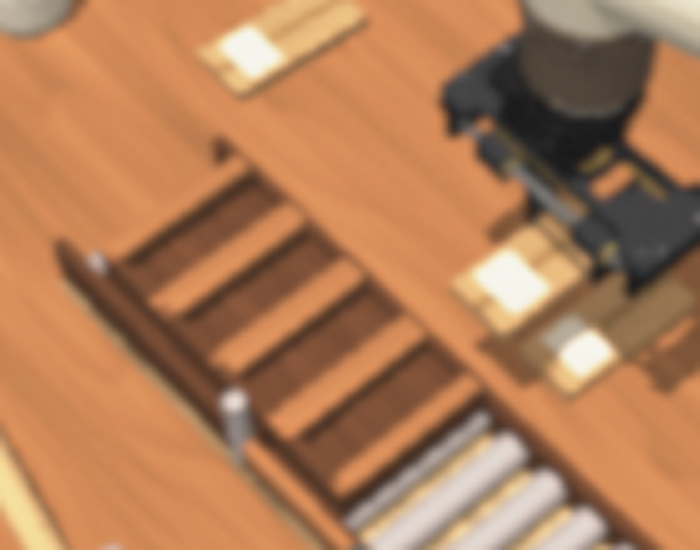

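Run:
```python
from h import *
im=load('top')
f=lambda U,V,z:(ray(im,(U+.5)/5-.5+220,(V+.5)/5-.5+130,z)*1000).round(1)
print('carton',f(221,338,.102),f(297,338,.102),'nose',f(259,332,.102))
for U in(207,229,288,320,380,411,470,501,560,581):print(U,f(U,285,.083))
```

```text
carton [531.5  -4.8 102. ] [531.9 -54.9 102. ] nose [535.6 -29.9 102. ]
207 [567.9   4.7  83. ]
229 [568.1 -10.   83. ]
288 [568.3 -49.5  83. ]
320 [568.5 -70.9  83. ]
380 [ 568.8 -111.    83. ]
411 [ 569.  -131.7   83. ]
470 [ 569.2 -171.2   83. ]
501 [ 569.4 -191.9   83. ]
560 [ 569.7 -231.2   83. ]
581 [ 569.8 -245.2   83. ]
```

Carton centre is at y=-29.9 against a hole centre of -29.75, so the lateral position is good. I'll lower and insert.

Request:
step_arm(
  rows=[
    {"dx":0,"dy":0,"dz":10,"rx":0,"ry":0,"rz":0},
    {"dx":0,"dy":0,"dz":20,"rx":0,"ry":0,"rz":0},
    {"dx":0,"dy":0,"dz":27,"rx":0,"ry":0,"rz":0},
    {"dx":-8,"dy":0,"dz":27,"rx":0,"ry":0,"rz":0},
    {"dx":-18,"dy":0,"dz":27,"rx":0,"ry":0,"rz":0},
  ],
)

```text
time_s: 16.42
ee_pos: [0.4699, -0.0286, 0.0617]
eef_rot: [-0.004, 3.141, -0.0]
contact_force: [0.7, 1.0, -1.5]
width: 0.59
```

Request:
step_arm(
  rows=[
    {"dx":-5,"dy":0,"dz":0,"rx":0,"ry":0,"rz":0},
    {"dx":-10,"dy":0,"dz":0,"rx":0,"ry":0,"rz":0},
    {"dx":-15,"dy":0,"dz":0,"rx":0,"ry":0,"rz":0},
    {"dx":-20,"dy":0,"dz":0,"rx":0,"ry":0,"rz":0},
    {"dx":-24,"dy":0,"dz":0,"rx":0,"ry":0,"rz":0},
  ],
)

```text
time_s: 17.05
ee_pos: [0.4932, -0.029, 0.0616]
eef_rot: [-0.002, 3.142, 0.0]
contact_force: [-0.3, 0.1, -1.4]
width: 0.587
```

Run:
```python
from h import *
go(544,-30.5,61,90.2)
im=snap('top','t9.png',(220,130,350,235),5)
im=snap('scene','s9.png',(160,120,300,230),5)
```

```text
t 17.05 at [493.2 -29.   61.6] jaw 90.1 w 51.1 F [-0.3  0.1 -1.4] q1,q6 [ 0.27 -1.84]
shift [-50.8  -1.6   0.6] turn [ 0.   0.  -0.1]
```

View pics/s9.png

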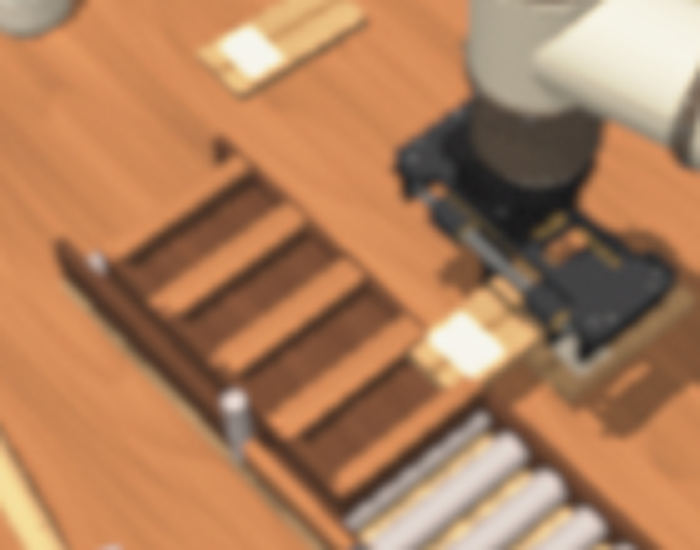

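The nose is entering the hole without force, so I'll continue.

Request:
step_arm(
  rows=[
    {"dx":-6,"dy":0,"dz":0,"rx":0,"ry":0,"rz":0},
    {"dx":-12,"dy":0,"dz":0,"rx":0,"ry":0,"rz":0},
    {"dx":-18,"dy":0,"dz":0,"rx":0,"ry":0,"rz":0},
    {"dx":-24,"dy":0,"dz":0,"rx":0,"ry":0,"rz":0},
    {"dx":-30,"dy":0,"dz":0,"rx":0,"ry":0,"rz":0},
  ],
)

```text
time_s: 17.77
ee_pos: [0.5233, -0.0289, 0.0615]
eef_rot: [0.002, -3.142, -0.0]
contact_force: [0.5, -0.9, -1.7]
width: 0.588
```

Request:
step_arm(
  rows=[
    {"dx":-5,"dy":0,"dz":0,"rx":0,"ry":0,"rz":0},
    {"dx":-10,"dy":0,"dz":0,"rx":0,"ry":0,"rz":0},
    {"dx":-15,"dy":0,"dz":0,"rx":0,"ry":0,"rz":0},
    {"dx":-20,"dy":0,"dz":0,"rx":0,"ry":0,"rz":0},
    {"dx":-20,"dy":0,"dz":0,"rx":0,"ry":0,"rz":0},
  ],
)

```text
time_s: 18.4
ee_pos: [0.5433, -0.0289, 0.0615]
eef_rot: [-0.002, 3.141, 0.0]
contact_force: [0.2, -0.5, -0.8]
width: 0.59
```

Run:
```python
from h import *
go(544,-30.5,61,90.2)
im=snap('top','t10.png',(220,130,350,235),5)
im=snap('scene','s10.png',(160,120,300,230),5)
```

```text
t 18.4 at [543.3 -28.9  61.5] jaw 90.1 w 51.4 F [ 0.2 -0.5 -0.8] q1,q6 [ 0.25 -1.81]
shift [-0.7 -1.6  0.5] turn [ 0.   0.  -0.1]
```

View pics/s10.png

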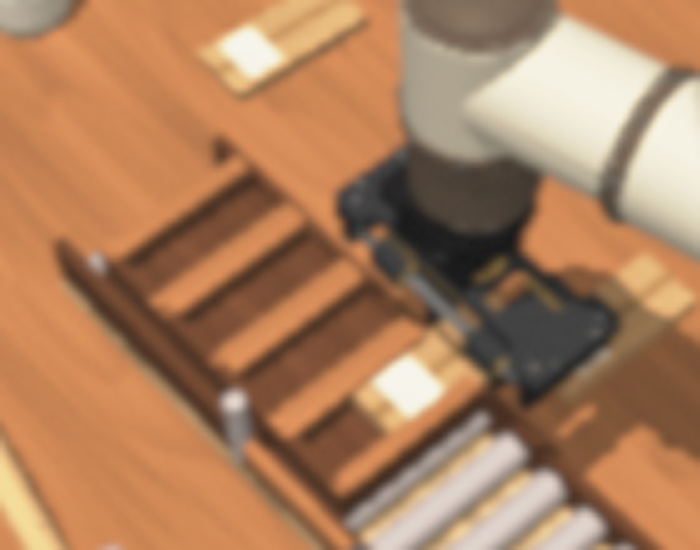

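Request:
step_arm(
  rows=[
    {"dx":0,"dy":0,"dz":0,"rx":0,"ry":0,"rz":0},
    {"dx":0,"dy":0,"dz":0,"rx":0,"ry":0,"rz":0},
    {"dx":5,"dy":0,"dz":0,"rx":0,"ry":0,"rz":0},
    {"dx":35,"dy":0,"dz":0,"rx":0,"ry":0,"rz":0},
    {"dx":60,"dy":0,"dz":0,"rx":0,"ry":0,"rz":0},
  ],
  hand=68,
)

```text
time_s: 19.12
ee_pos: [0.4816, -0.0291, 0.0615]
eef_rot: [0.002, -3.141, 0.0]
contact_force: [0.3, -0.2, 0.1]
width: 0.777
```

Request:
step_arm(
  rows=[
    {"dx":3,"dy":0,"dz":1,"rx":0,"ry":0,"rz":0},
    {"dx":3,"dy":0,"dz":1,"rx":0,"ry":0,"rz":0},
    {"dx":3,"dy":0,"dz":1,"rx":0,"ry":0,"rz":0},
    {"dx":3,"dy":0,"dz":1,"rx":0,"ry":0,"rz":0},
    {"dx":3,"dy":0,"dz":1,"rx":0,"ry":0,"rz":0},
  ],
  hand=0,
  force=20,
)

```text
time_s: 19.75
ee_pos: [0.4802, -0.029, 0.0604]
eef_rot: [0.002, -3.142, 0.0]
contact_force: [0.1, -0.7, -0.8]
width: 0.298
```

Run:
```python
from h import *
go(544,-30,61,90.2)
im=snap('top','t11.png',(220,130,350,235),5)
im=snap('scene','s11.png',(160,120,300,230),5)
```

```text
t 19.75 at [480.2 -29.   60.4] jaw 90.1 w 25.9 F [ 0.1 -0.7 -0.8] q1,q6 [ 0.28 -1.85]
shift [-63.8  -1.1  -0.6] turn [-0.  -0.  -0.1]
```

View pics/s11.png

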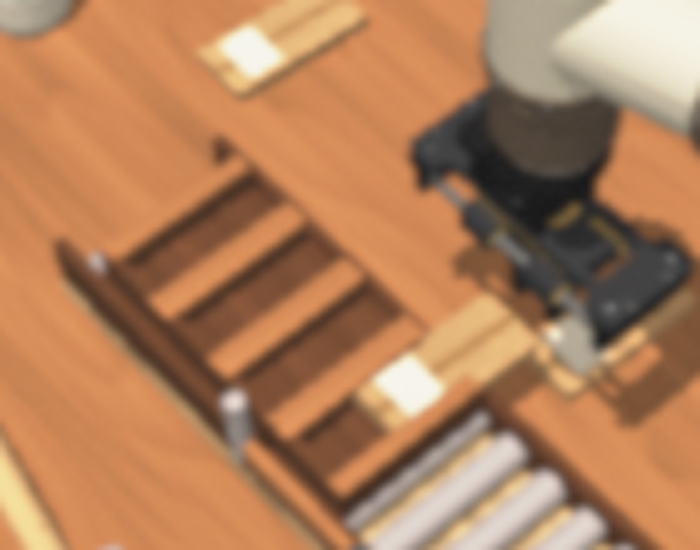

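View pics/t11.png

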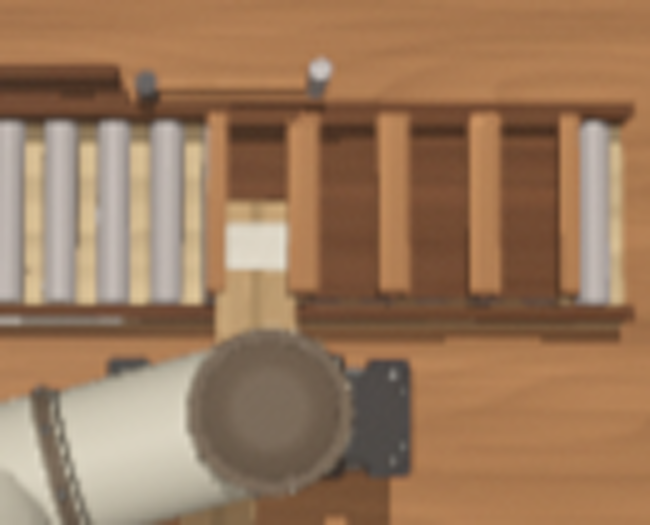

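Request:
step_arm(
  rows=[
    {"dx":-12,"dy":0,"dz":0,"rx":0,"ry":0,"rz":0},
    {"dx":-24,"dy":0,"dz":0,"rx":0,"ry":0,"rz":0},
    {"dx":-36,"dy":0,"dz":0,"rx":0,"ry":0,"rz":0},
    {"dx":-46,"dy":0,"dz":0,"rx":0,"ry":0,"rz":0},
    {"dx":-54,"dy":0,"dz":0,"rx":0,"ry":0,"rz":0},
  ],
  hand=10,
)

```text
time_s: 20.48
ee_pos: [0.5068, -0.0326, 0.0572]
eef_rot: [-0.008, -3.079, 0.011]
contact_force: [-55.9, 10.2, 43.4]
width: 0.116
```

Request:
step_arm(
  rows=[
    {"dx":-2,"dy":0,"dz":0,"rx":0,"ry":0,"rz":0},
    {"dx":-4,"dy":0,"dz":0,"rx":0,"ry":0,"rz":0},
    {"dx":-6,"dy":0,"dz":0,"rx":0,"ry":0,"rz":0},
    {"dx":-7,"dy":0,"dz":0,"rx":0,"ry":0,"rz":0},
    {"dx":-8,"dy":0,"dz":0,"rx":0,"ry":0,"rz":0},
  ],
)

```text
time_s: 21.1
ee_pos: [0.5067, -0.0334, 0.0563]
eef_rot: [-0.01, -3.064, 0.013]
contact_force: [-62.3, 13.0, 48.5]
width: 0.117
```

Run:
```python
from h import *
go(547,-30,61,90.2)
im=snap('top','t12.png',(220,130,350,235),5)
im=snap('scene','s12.png',(160,120,300,230),5)
```

```text
t 21.1 at [506.7 -33.4  56.3] jaw 89.7 w 10.1 F [-62.3  13.   48.5] q1,q6 [ 0.25 -1.81]
shift [-39.8   3.6  -7.8] turn [-0.5 -4.5 -0.6]
```

View pics/s12.png

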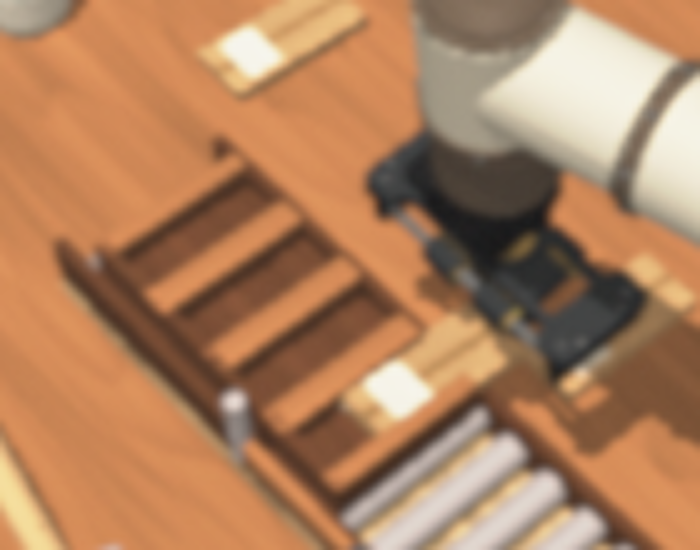

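View pics/t12.png

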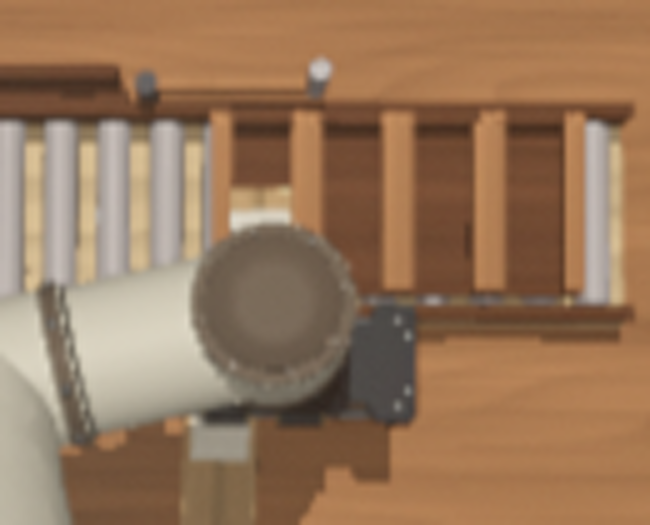

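The push jammed at 62 N, so I'm backing off at once to look.

Request:
step_arm(
  rows=[
    {"dx":15,"dy":0,"dz":0,"rx":0,"ry":0,"rz":0},
    {"dx":35,"dy":0,"dz":0,"rx":0,"ry":0,"rz":0},
    {"dx":60,"dy":0,"dz":0,"rx":0,"ry":0,"rz":0},
    {"dx":80,"dy":0,"dz":-20,"rx":0,"ry":0,"rz":0},
    {"dx":80,"dy":0,"dz":-60,"rx":0,"ry":0,"rz":0},
  ],
  hand=60,
)

```text
time_s: 21.82
ee_pos: [0.4602, -0.0294, 0.1199]
eef_rot: [0.002, -3.137, 0.002]
contact_force: [0.6, 0.6, -0.3]
width: 0.604
```

Run:
```python
from h import *
go(547,-30,61,90.2)
im=snap('top','t13.png',(220,130,350,235),5)
W=cloud(im)
for U,V in((262,200),(262,240),(262,280),(262,300),(260,320)):
    print(U,V,(W[int(V/5+130),int(U/5+220)]*1000).round(1))
im=snap('scene','s13.png',(160,120,300,230),5)
W=cloud(im)
for U,V in((370,400),(395,390),(430,370),(460,350),(485,335)):
    print(U,V,(W[int(V/5+120),int(U/5+160)]*1000).round(1))
```

```text
t 21.825 at [460.2 -29.4 119.9] jaw 90.1 w 52.5 F [ 0.6  0.6 -0.3] q1,q6 [ 0.29 -1.86]
shift [-87.1  -0.7  58.6] turn [-0.1 -0.3 -0.1]
262 200 [625.4 -32.   72.7]
262 240 [597.9 -32.1  75.2]
262 280 [571.1 -32.3  71.9]
262 300 [557.5 -32.4  73.2]
260 320 [544.3 -32.6  67.3]
370 400 [623.  -37.4  73.4]
395 390 [604.7 -33.9  69.9]
430 370 [577.7 -30.1  70. ]
460 350 [551.7 -29.6  67.4]
485 335 [532.3 -26.5  69.2]
```

View pics/s13.png

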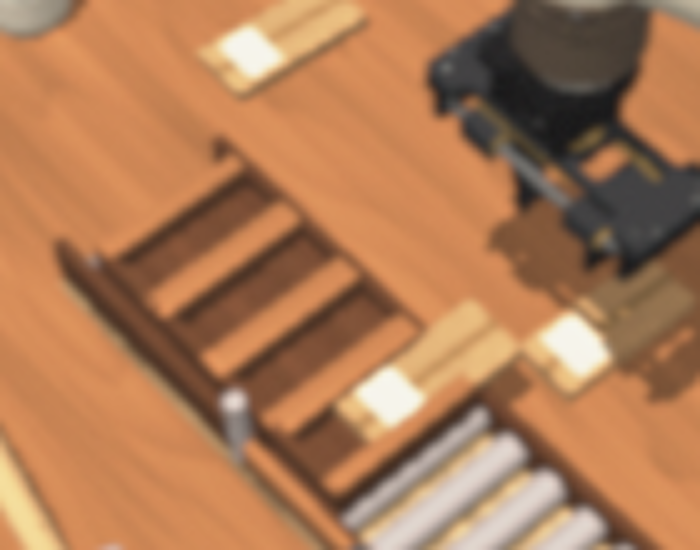

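View pics/t13.png

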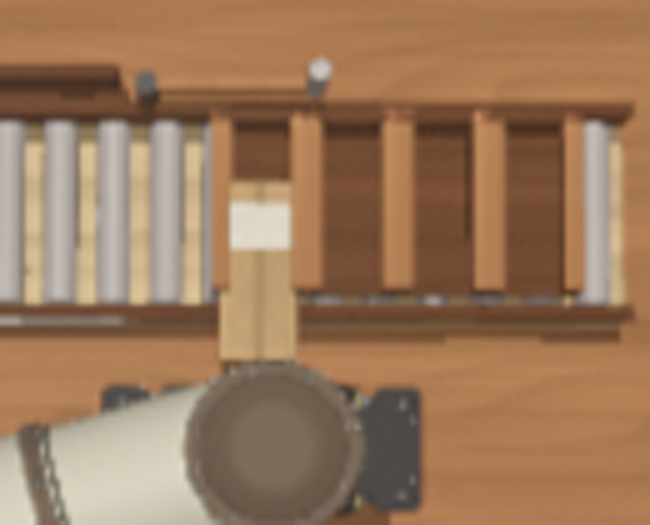

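Run:
```python
from h import *
im=load('top')
f=lambda U,V,z:(ray(im,(U+.5)/5-.5+220,(V+.5)/5-.5+130,z)*1000).round(1)
print('carton',f(220,330,.071),f(298,330,.071),'rear',f(240,360,.071),'nose',f(262,181,.071))
print(f(231,240,.071),f(291,240,.071),f(220,300,.071),f(220,355,.071),f(298,355,.071))
for U in(212,232,291,324,383,414,473,505,564,585):print(U,f(U,285,.083))
```

```text
carton [538.5  -4.2  71. ] [538.9 -56.8  71. ] rear [518.3 -17.9  71. ] nose [639.9 -32.   71. ]
[599.6 -11.2  71. ] [599.9 -51.8  71. ] [558.8  -4.1  71. ] [521.6  -4.4  71. ] [522.  -56.9  71. ]
212 [568.    1.4  83. ]
232 [568.1 -12.   83. ]
291 [568.4 -51.5  83. ]
324 [568.5 -73.6  83. ]
383 [ 568.8 -113.    83. ]
414 [ 569.  -133.8   83. ]
473 [ 569.3 -173.2   83. ]
505 [ 569.4 -194.5   83. ]
564 [ 569.7 -233.9   83. ]
585 [ 569.8 -247.9   83. ]
```

Carton rear is at x=518, with the top level at about 71 mm. I'll regrip its rear end and push it in while holding it level.

Request:
step_arm(
  rows=[
    {"dx":-15,"dy":-1,"dz":0,"rx":0,"ry":0,"rz":0},
    {"dx":-35,"dy":-1,"dz":0,"rx":0,"ry":0,"rz":0},
    {"dx":-60,"dy":-1,"dz":5,"rx":0,"ry":0,"rz":0},
    {"dx":-71,"dy":-1,"dz":20,"rx":0,"ry":0,"rz":0},
    {"dx":-71,"dy":-1,"dz":40,"rx":0,"ry":0,"rz":0},
  ],
  hand=68,
)

```text
time_s: 22.55
ee_pos: [0.5336, -0.03, 0.0783]
eef_rot: [0.001, -3.14, 0.0]
contact_force: [0.3, 0.3, -0.5]
width: 0.78
```

Run:
```python
from h import *
go(531,-30.5,58,90.2)
```

```text
t 22.55 at [533.6 -30.   78.3] jaw 90.0 w 67.9 F [ 0.3  0.3 -0.5] q1,q6 [ 0.25 -1.82]
shift [ 2.6 -0.5 20.3] turn [-0.  -0.1 -0.2]
```

Request:
step_arm(
  rows=[
    {"dx":3,"dy":0,"dz":7,"rx":0,"ry":0,"rz":0},
    {"dx":3,"dy":0,"dz":14,"rx":0,"ry":0,"rz":0},
    {"dx":3,"dy":0,"dz":20,"rx":0,"ry":0,"rz":0},
    {"dx":3,"dy":0,"dz":20,"rx":0,"ry":0,"rz":0},
    {"dx":3,"dy":0,"dz":20,"rx":0,"ry":0,"rz":0},
  ],
)

```text
time_s: 23.18
ee_pos: [0.5302, -0.0298, 0.061]
eef_rot: [-0.003, 3.14, 0.0]
contact_force: [0.5, 0.5, -0.2]
width: 0.783
```

Request:
step_arm(
  rows=[
    {"dx":0,"dy":0,"dz":0,"rx":0,"ry":0,"rz":0},
    {"dx":0,"dy":0,"dz":0,"rx":0,"ry":0,"rz":0},
    {"dx":0,"dy":0,"dz":0,"rx":0,"ry":0,"rz":0},
    {"dx":0,"dy":0,"dz":0,"rx":0,"ry":0,"rz":0},
    {"dx":0,"dy":0,"dz":0,"rx":0,"ry":0,"rz":0},
  ],
  hand=40,
  force=50,
)

```text
time_s: 23.8
ee_pos: [0.5297, -0.0301, 0.0606]
eef_rot: [0.002, -3.141, 0.0]
contact_force: [-1.0, -2.1, 1.5]
width: 0.589
```

Request:
step_arm(
  rows=[
    {"dx":0,"dy":0,"dz":-1,"rx":0,"ry":0,"rz":0},
    {"dx":-1,"dy":0,"dz":-1,"rx":0,"ry":0,"rz":0},
    {"dx":-2,"dy":0,"dz":-1,"rx":0,"ry":0,"rz":0},
    {"dx":-3,"dy":0,"dz":-1,"rx":0,"ry":0,"rz":0},
    {"dx":-4,"dy":0,"dz":-1,"rx":0,"ry":0,"rz":0},
  ],
)

```text
time_s: 24.42
ee_pos: [0.5335, -0.0301, 0.0613]
eef_rot: [0.002, -3.14, 0.0]
contact_force: [-0.9, -2.8, -1.7]
width: 0.59
```

Request:
step_arm(
  rows=[
    {"dx":-2,"dy":0,"dz":0,"rx":0,"ry":0,"rz":0},
    {"dx":-4,"dy":0,"dz":0,"rx":0,"ry":0,"rz":0},
    {"dx":-6,"dy":0,"dz":0,"rx":0,"ry":0,"rz":0},
    {"dx":-8,"dy":0,"dz":0,"rx":0,"ry":0,"rz":0},
    {"dx":-10,"dy":0,"dz":0,"rx":0,"ry":0,"rz":0},
  ],
)

```text
time_s: 25.05
ee_pos: [0.5437, -0.0301, 0.0614]
eef_rot: [0.002, -3.141, 0.0]
contact_force: [-1.8, -3.8, -1.0]
width: 0.589
```

Run:
```python
from h import *
go(531,-30.5,58,90.2)
im=snap('top','t14.png',(220,130,350,235),5)
```

```text
t 25.05 at [543.7 -30.1  61.4] jaw 90.1 w 51.2 F [-1.8 -3.8 -1. ] q1,q6 [ 0.24 -1.81]
shift [12.6 -0.4  3.4] turn [-0.  -0.  -0.1]
```

View pics/t14.png

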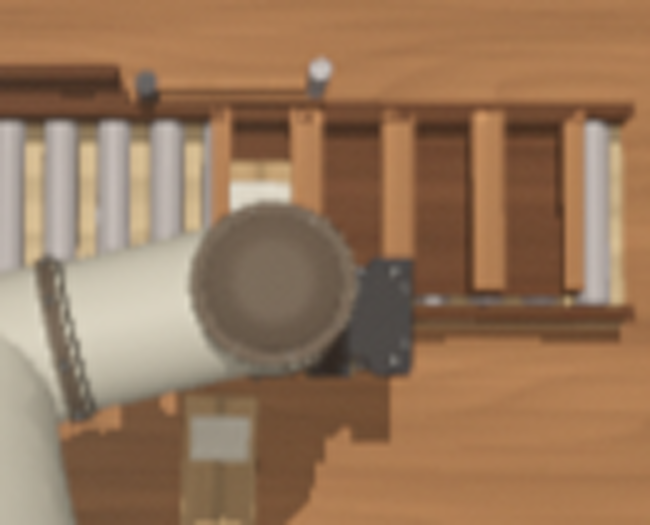

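Carton now 91 mm in with little force. I'll release, back off and push the rest gently with the fingers 30 mm apart.

Request:
step_arm(
  rows=[
    {"dx":0,"dy":0,"dz":2,"rx":0,"ry":0,"rz":0},
    {"dx":0,"dy":0,"dz":2,"rx":0,"ry":0,"rz":0},
    {"dx":5,"dy":0,"dz":2,"rx":0,"ry":0,"rz":0},
    {"dx":20,"dy":0,"dz":2,"rx":0,"ry":0,"rz":0},
    {"dx":38,"dy":0,"dz":2,"rx":0,"ry":0,"rz":0},
  ],
  hand=66,
)

```text
time_s: 25.72
ee_pos: [0.5048, -0.0298, 0.0596]
eef_rot: [-0.002, 3.141, 0.0]
contact_force: [0.7, 0.9, 0.3]
width: 0.754
```

Request:
step_arm(
  rows=[
    {"dx":0,"dy":0,"dz":0,"rx":0,"ry":0,"rz":0},
    {"dx":0,"dy":0,"dz":0,"rx":0,"ry":0,"rz":0},
    {"dx":0,"dy":0,"dz":0,"rx":0,"ry":0,"rz":0},
    {"dx":0,"dy":0,"dz":0,"rx":0,"ry":0,"rz":0},
    {"dx":0,"dy":0,"dz":0,"rx":0,"ry":0,"rz":0},
  ],
  hand=28,
  force=20,
)

```text
time_s: 26.35
ee_pos: [0.5061, -0.0299, 0.0594]
eef_rot: [0.002, -3.142, 0.0]
contact_force: [0.3, 0.4, 0.0]
width: 0.346
```

Run:
```python
from h import *
go(521,-30.5,59,90.2)
im=snap('top','t15.png',(220,130,350,235),5)
im=snap('scene','s15.png',(160,120,300,230),5)
```

```text
t 26.35 at [506.1 -29.9  59.4] jaw 90.1 w 30.1 F [0.3 0.4 0. ] q1,q6 [ 0.26 -1.83]
shift [-14.9  -0.6   0.4] turn [-0.  -0.  -0.1]
```

View pics/s15.png

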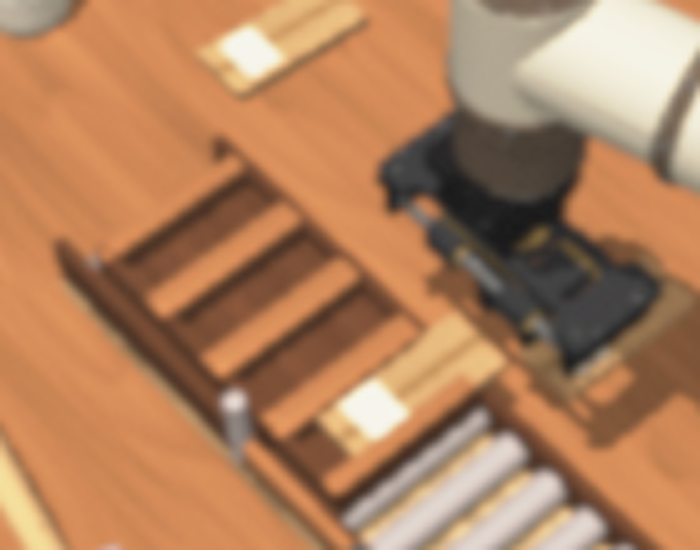

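Request:
step_arm(
  rows=[
    {"dx":-5,"dy":0,"dz":0,"rx":0,"ry":0,"rz":0},
    {"dx":-10,"dy":0,"dz":0,"rx":0,"ry":0,"rz":0},
    {"dx":-14,"dy":0,"dz":0,"rx":0,"ry":0,"rz":0},
    {"dx":-17,"dy":0,"dz":0,"rx":0,"ry":0,"rz":0},
    {"dx":-20,"dy":0,"dz":0,"rx":0,"ry":0,"rz":0},
  ],
)

```text
time_s: 27.08
ee_pos: [0.5253, -0.0302, 0.0593]
eef_rot: [0.002, -3.14, 0.001]
contact_force: [-2.3, -0.6, 0.9]
width: 0.32
```

Request:
step_arm(
  rows=[
    {"dx":-2,"dy":0,"dz":0,"rx":0,"ry":0,"rz":0},
    {"dx":-4,"dy":0,"dz":0,"rx":0,"ry":0,"rz":0},
    {"dx":-6,"dy":0,"dz":0,"rx":0,"ry":0,"rz":0},
    {"dx":-8,"dy":0,"dz":0,"rx":0,"ry":0,"rz":0},
    {"dx":-10,"dy":0,"dz":0,"rx":0,"ry":0,"rz":0},
  ],
)

```text
time_s: 27.7
ee_pos: [0.5363, -0.0298, 0.0596]
eef_rot: [-0.003, 3.141, 0.0]
contact_force: [-1.4, -0.7, 0.1]
width: 0.33
```

Request:
step_arm(
  rows=[
    {"dx":-1,"dy":0,"dz":0,"rx":0,"ry":0,"rz":0},
    {"dx":-2,"dy":0,"dz":0,"rx":0,"ry":0,"rz":0},
    {"dx":-4,"dy":0,"dz":0,"rx":0,"ry":0,"rz":0},
    {"dx":-6,"dy":0,"dz":0,"rx":0,"ry":0,"rz":0},
    {"dx":-7,"dy":0,"dz":0,"rx":0,"ry":0,"rz":0},
  ],
)

```text
time_s: 28.32
ee_pos: [0.543, -0.0299, 0.0596]
eef_rot: [0.002, -3.142, 0.0]
contact_force: [-2.1, -0.4, 1.4]
width: 0.322
```

Request:
step_arm(
  rows=[
    {"dx":-1,"dy":0,"dz":0,"rx":0,"ry":0,"rz":0},
    {"dx":-2,"dy":0,"dz":0,"rx":0,"ry":0,"rz":0},
    {"dx":-3,"dy":0,"dz":0,"rx":0,"ry":0,"rz":0},
    {"dx":-3.5,"dy":0,"dz":0,"rx":0,"ry":0,"rz":0},
    {"dx":-4,"dy":0,"dz":0,"rx":0,"ry":0,"rz":0},
  ],
)

```text
time_s: 28.95
ee_pos: [0.5468, -0.0299, 0.0596]
eef_rot: [0.002, -3.141, 0.0]
contact_force: [-2.1, 0.1, 1.1]
width: 0.323
```

Run:
```python
from h import *
go(521,-30.5,59,90.2)
im=snap('top','t16.png',(220,130,350,235),5)
im=snap('scene','s16.png',(160,120,300,230),5)
```

```text
t 28.95 at [546.8 -29.9  59.6] jaw 90.1 w 28.1 F [-2.1  0.1  1.1] q1,q6 [ 0.24 -1.81]
shift [25.8 -0.5  0.6] turn [-0.  -0.  -0.1]
```

View pics/s16.png

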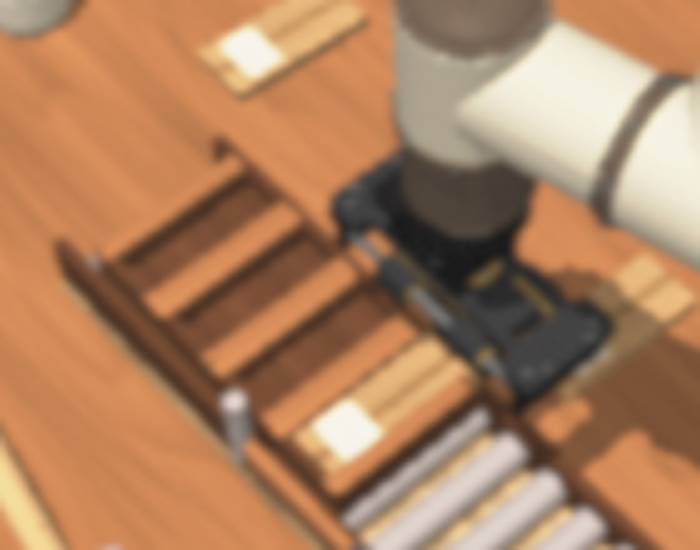

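View pics/t16.png

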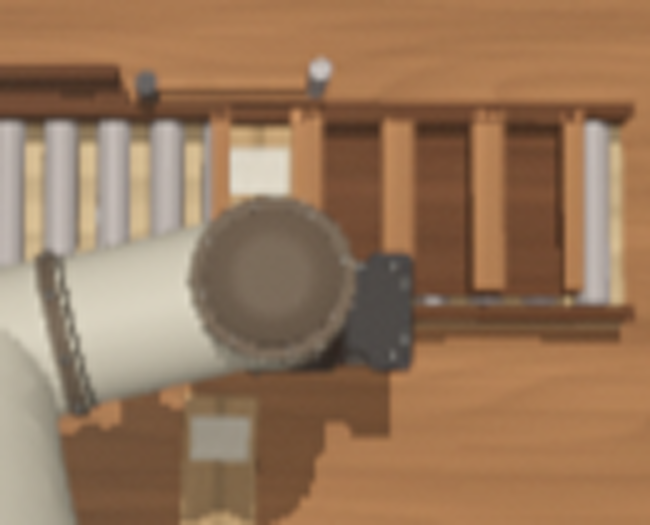

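Request:
step_arm(
  rows=[
    {"dx":-1,"dy":0,"dz":0,"rx":0,"ry":0,"rz":0},
    {"dx":-2,"dy":0,"dz":0,"rx":0,"ry":0,"rz":0},
    {"dx":-2.5,"dy":0,"dz":0,"rx":0,"ry":0,"rz":0},
    {"dx":-3,"dy":0,"dz":0,"rx":0,"ry":0,"rz":0},
    {"dx":-3,"dy":0,"dz":0,"rx":0,"ry":0,"rz":0},
  ],
)

```text
time_s: 29.68
ee_pos: [0.5494, -0.0299, 0.0595]
eef_rot: [0.002, -3.141, 0.0]
contact_force: [-3.0, 1.7, 2.0]
width: 0.324
```

Request:
step_arm(
  rows=[
    {"dx":-1,"dy":0,"dz":0,"rx":0,"ry":0,"rz":0},
    {"dx":-1.5,"dy":0,"dz":0,"rx":0,"ry":0,"rz":0},
    {"dx":-2,"dy":0,"dz":0,"rx":0,"ry":0,"rz":0},
    {"dx":-2,"dy":0,"dz":0,"rx":0,"ry":0,"rz":0},
    {"dx":-2,"dy":0,"dz":0,"rx":0,"ry":0,"rz":0},
  ],
)

```text
time_s: 30.3
ee_pos: [0.5495, -0.03, 0.0593]
eef_rot: [0.002, -3.137, 0.001]
contact_force: [-7.7, 1.5, 5.2]
width: 0.324
```

Firm stop at TCP x=549.5, so the carton is home. I'll retreat and look again.

Request:
step_arm(
  rows=[
    {"dx":10,"dy":0,"dz":0,"rx":0,"ry":0,"rz":0},
    {"dx":30,"dy":0,"dz":0,"rx":0,"ry":0,"rz":0},
    {"dx":55,"dy":20,"dz":-25,"rx":0,"ry":0,"rz":0},
    {"dx":80,"dy":60,"dz":-60,"rx":0,"ry":0,"rz":0},
    {"dx":100,"dy":110,"dz":-60,"rx":0,"ry":0,"rz":0},
  ],
  hand=75,
)

```text
time_s: 30.92
ee_pos: [0.4535, 0.0818, 0.1224]
eef_rot: [-0.001, 3.133, 0.006]
contact_force: [1.2, 1.0, -0.8]
width: 0.8
```

Run:
```python
from h import *
im=snap('top','t17.png',(240,130,390,250),5)
im=snap('scene','s17.png',(160,100,300,210),5)
```

View pics/t17.png

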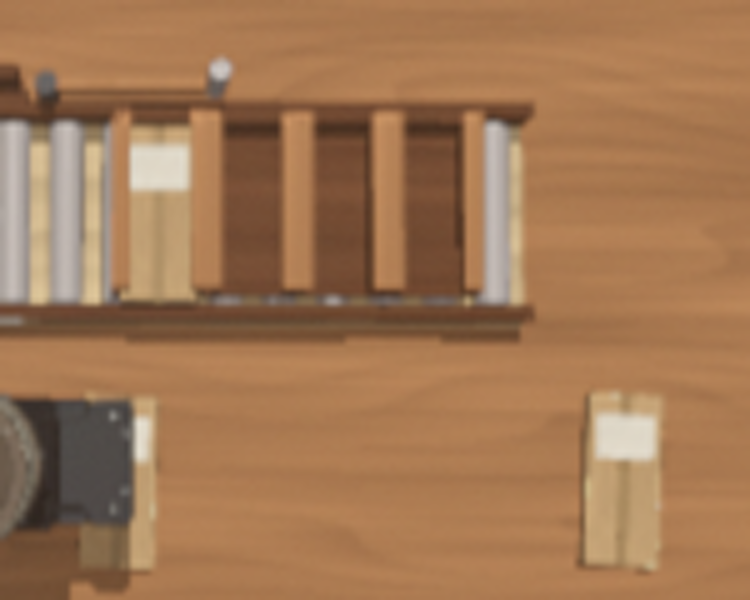

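View pics/s17.png

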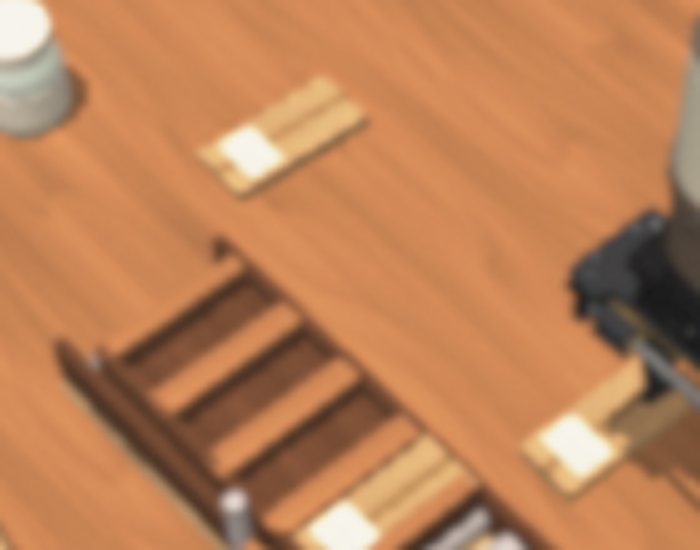

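Carton A is home. B is unmoved at centre (434,-5), axis -0.7 deg. Grasping B now.

Run:
```python
from h import *
go(407,-4.7,60,89.3)
```

```text
t 31.025 at [451.6  83.6 120.9] jaw 90.4 w 72.8 F [ 1.2 -1.3 -1.2] q1,q6 [ 0.54 -2.1 ]
shift [ 45.5 -88.1  60.4] turn [0.2 0.3 1.1]
```

Request:
step_arm(
  rows=[
    {"dx":12,"dy":-22,"dz":0,"rx":0,"ry":0,"rz":1},
    {"dx":25,"dy":-46,"dz":10,"rx":0,"ry":0,"rz":1},
    {"dx":37,"dy":-70,"dz":25,"rx":0,"ry":0,"rz":1},
    {"dx":45,"dy":-88,"dz":45,"rx":0,"ry":0,"rz":1},
    {"dx":45,"dy":-88,"dz":75,"rx":0,"ry":0,"rz":1},
  ],
)

```text
time_s: 31.65
ee_pos: [0.4062, -0.0107, 0.0443]
eef_rot: [0.032, 3.139, 0.001]
contact_force: [-0.5, -1.0, -1.2]
width: 0.862
```

Run:
```python
from h import *
go(407,-4.7,2,89.3)
```

```text
t 31.65 at [406.2 -10.7  44.3] jaw 88.8 w 75.0 F [-0.5 -1.  -1.2] q1,q6 [ 0.38 -1.97]
shift [-0.6  6.  42.3] turn [ 0.   0.1 -0.5]
```

Request:
step_arm(
  rows=[
    {"dx":0,"dy":3,"dz":5,"rx":0,"ry":0,"rz":0},
    {"dx":0,"dy":3,"dz":15,"rx":0,"ry":0,"rz":0},
    {"dx":0,"dy":3,"dz":20,"rx":0,"ry":0,"rz":0},
    {"dx":0,"dy":3,"dz":22,"rx":0,"ry":0,"rz":0},
    {"dx":0,"dy":3,"dz":22,"rx":0,"ry":0,"rz":0},
  ],
)

```text
time_s: 32.28
ee_pos: [0.4071, -0.0049, 0.0227]
eef_rot: [0.024, 3.141, 0.0]
contact_force: [0.1, -0.3, -1.1]
width: 0.862
```

Run:
```python
from h import *
go(407,-4.7,2,89.3)
```

```text
t 32.275 at [407.1  -4.9  22.7] jaw 89.1 w 75.0 F [ 0.1 -0.3 -1.1] q1,q6 [ 0.39 -1.98]
shift [ 0.1  0.2 20.7] turn [ 0.   0.  -0.2]
```

Request:
step_arm(
  rows=[
    {"dx":0,"dy":0,"dz":8,"rx":0,"ry":0,"rz":0},
    {"dx":0,"dy":0,"dz":14,"rx":0,"ry":0,"rz":0},
    {"dx":0,"dy":0,"dz":18,"rx":0,"ry":0,"rz":0},
    {"dx":0,"dy":0,"dz":20.5,"rx":0,"ry":0,"rz":0},
    {"dx":0,"dy":0,"dz":20.5,"rx":0,"ry":0,"rz":0},
  ],
)

```text
time_s: 32.9
ee_pos: [0.4068, -0.0051, 0.0018]
eef_rot: [-0.025, -3.141, 0.0]
contact_force: [0.9, 0.6, -0.2]
width: 0.862
```

Request:
step_arm(
  rows=[
    {"dx":0,"dy":0,"dz":0,"rx":0,"ry":0,"rz":0},
    {"dx":0,"dy":0,"dz":0,"rx":0,"ry":0,"rz":0},
    {"dx":0,"dy":0,"dz":0,"rx":0,"ry":0,"rz":0},
    {"dx":0,"dy":0,"dz":0,"rx":0,"ry":0,"rz":0},
    {"dx":0,"dy":0,"dz":0,"rx":0,"ry":0,"rz":0},
  ],
  hand=40,
  force=60,
)

```text
time_s: 33.52
ee_pos: [0.407, -0.005, 0.0022]
eef_rot: [0.025, 3.141, 0.0]
contact_force: [-0.1, 0.3, 1.6]
width: 0.584
```

Request:
step_arm(
  rows=[
    {"dx":0,"dy":0,"dz":-6,"rx":0,"ry":0,"rz":0},
    {"dx":0,"dy":0,"dz":-20,"rx":0,"ry":0,"rz":0},
    {"dx":0,"dy":0,"dz":-40,"rx":0,"ry":0,"rz":0},
    {"dx":0,"dy":0,"dz":-65,"rx":0,"ry":0,"rz":0},
    {"dx":0,"dy":0,"dz":-85,"rx":0,"ry":0,"rz":0},
  ],
)

```text
time_s: 34.15
ee_pos: [0.4066, -0.0052, 0.0881]
eef_rot: [0.025, 3.141, 0.0]
contact_force: [0.0, -0.2, -1.3]
width: 0.59
```

Run:
```python
from h import *
go(446,-91,88,90.2)
```

```text
t 34.15 at [406.6  -5.2  88.1] jaw 89.1 w 51.4 F [ 0.  -0.2 -1.3] q1,q6 [ 0.39 -1.98]
shift [-40.8 -85.1   0.1] turn [ 0.   0.  -1.1]
```

Request:
step_arm(
  rows=[
    {"dx":-8,"dy":-17,"dz":0,"rx":0,"ry":0,"rz":-1},
    {"dx":-18,"dy":-38,"dz":0,"rx":0,"ry":0,"rz":-1},
    {"dx":-30,"dy":-62,"dz":0,"rx":0,"ry":0,"rz":-1},
    {"dx":-38,"dy":-80,"dz":0,"rx":0,"ry":0,"rz":-1},
    {"dx":-40,"dy":-88,"dz":0,"rx":0,"ry":0,"rz":-1},
  ],
)

```text
time_s: 34.78
ee_pos: [0.4453, -0.0945, 0.087]
eef_rot: [0.0, -3.141, -0.0]
contact_force: [0.7, -0.4, -0.8]
width: 0.592
```

Request:
step_arm(
  rows=[
    {"dx":0,"dy":0,"dz":0,"rx":0,"ry":0,"rz":0},
    {"dx":0,"dy":0,"dz":0,"rx":0,"ry":0,"rz":0},
    {"dx":0,"dy":0,"dz":0,"rx":0,"ry":0,"rz":0},
    {"dx":0,"dy":0,"dz":0,"rx":0,"ry":0,"rz":0},
    {"dx":0,"dy":0,"dz":0,"rx":0,"ry":0,"rz":0},
  ],
)

```text
time_s: 35.4
ee_pos: [0.4455, -0.0935, 0.0871]
eef_rot: [-0.003, 3.142, 0.0]
contact_force: [0.3, 0.4, -1.5]
width: 0.591
```

Run:
```python
from h import *
go(446,-93,61,90.2)
im=snap('top','t18.png',(240,130,370,235),5)
im=snap('scene','s18.png',(160,110,300,220),5)
```

```text
t 35.4 at [445.5 -93.5  87.1] jaw 90.1 w 51.4 F [ 0.3  0.4 -1.5] q1,q6 [ 0.15 -1.72]
shift [-0.5  0.5 26.1] turn [ 0.   0.  -0.1]
```

View pics/t18.png

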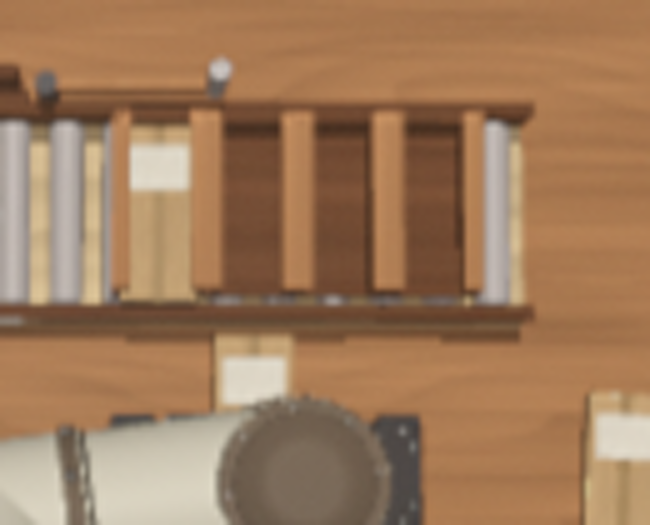

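View pics/s18.png

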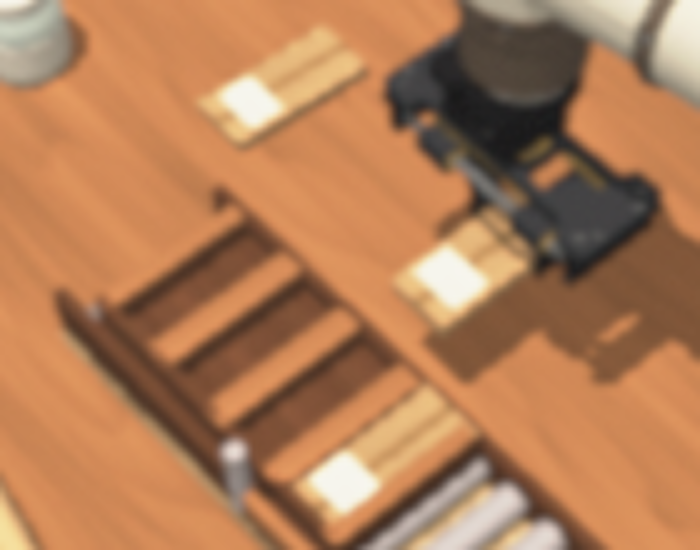

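Run:
```python
from h import *
im=load('top')
f=lambda U,V,z:(ray(im,(U+.5)/5-.5+240,(V+.5)/5-.5+130,z)*1000).round(1)
print('carton',f(215,345,.101),f(293,345,.101),'nose',f(254,335,.101))
for U in(110,130,190,222,283,315,373,405,464,484):print(U,f(U,280,.083))
tilt(im,285,202,297,210,.07)
tilt(load('scene'),245,160,263,172,.07)
```

```text
carton [527.4 -66.8 101. ] [ 527.8 -118.2  101. ] nose [534.2 -92.5 101. ]
110 [571.3   2.7  83. ]
130 [571.4 -10.6  83. ]
190 [571.7 -50.8  83. ]
222 [571.9 -72.2  83. ]
283 [ 572.2 -113.    83. ]
315 [ 572.3 -134.4   83. ]
373 [ 572.6 -173.2   83. ]
405 [ 572.8 -194.5   83. ]
464 [ 573.1 -233.9   83. ]
484 [ 573.2 -247.2   83. ]
n 94 med [505.  -91.7  99.1] slope deg x,y [-1.57 -1.16] z 99.0
n 184 med [497.5 -85.3  97.8] slope deg x,y [ 0.71 -0.9 ] z 97.8
```

Level and aligned: carton y=-92.5, hole -92.6. Inserting.

Request:
step_arm(
  rows=[
    {"dx":0,"dy":0,"dz":8,"rx":0,"ry":0,"rz":0},
    {"dx":0,"dy":0,"dz":18,"rx":0,"ry":0,"rz":0},
    {"dx":0,"dy":0,"dz":25.5,"rx":0,"ry":0,"rz":0},
    {"dx":-6,"dy":0,"dz":25.5,"rx":0,"ry":0,"rz":0},
    {"dx":-18,"dy":0,"dz":25.5,"rx":0,"ry":0,"rz":0},
  ],
)

```text
time_s: 36.12
ee_pos: [0.4642, -0.0937, 0.0617]
eef_rot: [-0.003, 3.141, -0.0]
contact_force: [0.6, -0.5, -1.6]
width: 0.591
```

Request:
step_arm(
  rows=[
    {"dx":-5,"dy":0,"dz":0,"rx":0,"ry":0,"rz":0},
    {"dx":-10,"dy":0,"dz":0,"rx":0,"ry":0,"rz":0},
    {"dx":-15,"dy":0,"dz":0,"rx":0,"ry":0,"rz":0},
    {"dx":-20,"dy":0,"dz":0,"rx":0,"ry":0,"rz":0},
    {"dx":-25,"dy":0,"dz":0,"rx":0,"ry":0,"rz":0},
  ],
)

```text
time_s: 36.75
ee_pos: [0.4888, -0.0937, 0.0616]
eef_rot: [-0.002, 3.142, -0.0]
contact_force: [-0.8, -0.3, -1.1]
width: 0.59
```

Nose about 15 mm in with no force.

Request:
step_arm(
  rows=[
    {"dx":-6,"dy":0,"dz":0,"rx":0,"ry":0,"rz":0},
    {"dx":-12,"dy":0,"dz":0,"rx":0,"ry":0,"rz":0},
    {"dx":-18,"dy":0,"dz":0,"rx":0,"ry":0,"rz":0},
    {"dx":-24,"dy":0,"dz":0,"rx":0,"ry":0,"rz":0},
    {"dx":-30,"dy":0,"dz":0,"rx":0,"ry":0,"rz":0},
  ],
)

```text
time_s: 37.38
ee_pos: [0.5189, -0.0936, 0.0615]
eef_rot: [0.002, -3.142, -0.0]
contact_force: [0.5, -0.2, -1.2]
width: 0.591
```

Request:
step_arm(
  rows=[
    {"dx":-6,"dy":0,"dz":0,"rx":0,"ry":0,"rz":0},
    {"dx":-12,"dy":0,"dz":0,"rx":0,"ry":0,"rz":0},
    {"dx":-18,"dy":0,"dz":0,"rx":0,"ry":0,"rz":0},
    {"dx":-23,"dy":0,"dz":0,"rx":0,"ry":0,"rz":0},
    {"dx":-26,"dy":0,"dz":0,"rx":0,"ry":0,"rz":0},
  ],
)

```text
time_s: 38.0
ee_pos: [0.5448, -0.0936, 0.0615]
eef_rot: [-0.002, 3.142, -0.0]
contact_force: [0.4, -0.4, -1.7]
width: 0.59
```

Run:
```python
from h import *
go(521,-93.5,59,90.2)
im=snap('top','t19.png',(240,130,370,235),5)
im=snap('scene','s19.png',(160,110,300,220),5)
```

```text
t 38.0 at [544.8 -93.6  61.5] jaw 90.1 w 51.3 F [ 0.4 -0.4 -1.7] q1,q6 [ 0.12 -1.69]
shift [23.8  0.1  2.5] turn [-0.   0.  -0.1]
```

View pics/s19.png

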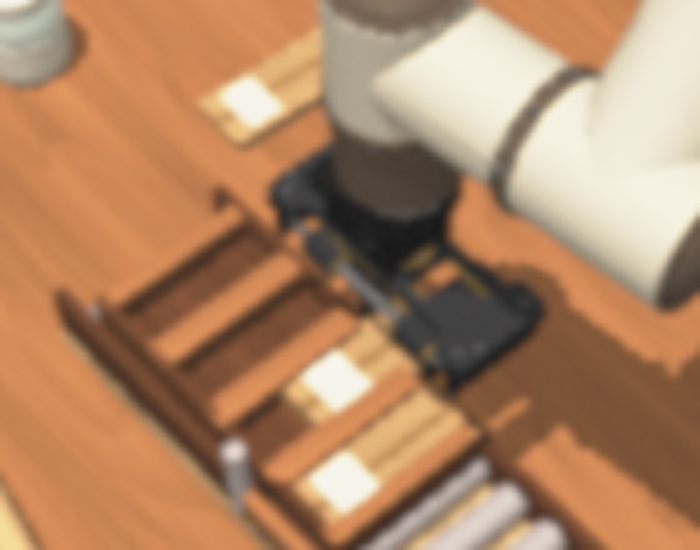

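Now regrip at the rear end, as worked before.

Request:
step_arm(
  rows=[
    {"dx":0,"dy":0,"dz":1.5,"rx":0,"ry":0,"rz":0},
    {"dx":0,"dy":0,"dz":1.5,"rx":0,"ry":0,"rz":0},
    {"dx":0,"dy":0,"dz":1.5,"rx":0,"ry":0,"rz":0},
    {"dx":8,"dy":0,"dz":1.5,"rx":0,"ry":0,"rz":0},
    {"dx":19,"dy":0,"dz":1.5,"rx":0,"ry":0,"rz":0},
  ],
  hand=64,
)

```text
time_s: 38.72
ee_pos: [0.5247, -0.0936, 0.06]
eef_rot: [0.002, -3.141, -0.0]
contact_force: [1.5, -1.1, 0.2]
width: 0.732
```

Request:
step_arm(
  rows=[
    {"dx":0,"dy":0,"dz":0,"rx":0,"ry":0,"rz":0},
    {"dx":0,"dy":0,"dz":0,"rx":0,"ry":0,"rz":0},
    {"dx":0,"dy":0,"dz":0,"rx":0,"ry":0,"rz":0},
    {"dx":0,"dy":0,"dz":0,"rx":0,"ry":0,"rz":0},
    {"dx":0,"dy":0,"dz":0,"rx":0,"ry":0,"rz":0},
  ],
  hand=40,
  force=50,
)

```text
time_s: 39.35
ee_pos: [0.5255, -0.0936, 0.0601]
eef_rot: [0.002, -3.142, 0.0]
contact_force: [-0.3, 1.8, 1.8]
width: 0.59
```

Request:
step_arm(
  rows=[
    {"dx":0,"dy":0,"dz":-1,"rx":0,"ry":0,"rz":0},
    {"dx":-3,"dy":0,"dz":-1,"rx":0,"ry":0,"rz":0},
    {"dx":-7,"dy":0,"dz":-1,"rx":0,"ry":0,"rz":0},
    {"dx":-11,"dy":0,"dz":-1,"rx":0,"ry":0,"rz":0},
    {"dx":-15,"dy":0,"dz":-1,"rx":0,"ry":0,"rz":0},
  ],
)

```text
time_s: 39.98
ee_pos: [0.5408, -0.0936, 0.0609]
eef_rot: [0.002, -3.141, 0.0]
contact_force: [0.0, -0.6, -1.4]
width: 0.592
```

Request:
step_arm(
  rows=[
    {"dx":-2,"dy":0,"dz":0,"rx":0,"ry":0,"rz":0},
    {"dx":-4,"dy":0,"dz":0,"rx":0,"ry":0,"rz":0},
    {"dx":-4,"dy":0,"dz":1,"rx":0,"ry":0,"rz":0},
    {"dx":-4,"dy":0,"dz":1,"rx":0,"ry":0,"rz":0},
    {"dx":-4,"dy":0,"dz":1,"rx":0,"ry":0,"rz":0},
  ],
)

```text
time_s: 40.6
ee_pos: [0.5449, -0.0935, 0.0604]
eef_rot: [-0.003, 3.14, -0.0]
contact_force: [0.8, -0.3, -0.1]
width: 0.594
```

Request:
step_arm(
  rows=[
    {"dx":0,"dy":0,"dz":0,"rx":0,"ry":0,"rz":0},
    {"dx":0,"dy":0,"dz":0,"rx":0,"ry":0,"rz":0},
    {"dx":5,"dy":0,"dz":0,"rx":0,"ry":0,"rz":0},
    {"dx":22,"dy":0,"dz":0,"rx":0,"ry":0,"rz":0},
    {"dx":42,"dy":0,"dz":0,"rx":0,"ry":0,"rz":0},
  ],
  hand=64,
)

```text
time_s: 41.22
ee_pos: [0.5017, -0.0936, 0.0599]
eef_rot: [0.002, -3.141, -0.0]
contact_force: [0.4, 0.2, -0.1]
width: 0.736
```

Request:
step_arm(
  rows=[
    {"dx":0,"dy":0,"dz":0,"rx":0,"ry":0,"rz":0},
    {"dx":0,"dy":0,"dz":0,"rx":0,"ry":0,"rz":0},
    {"dx":0,"dy":0,"dz":0,"rx":0,"ry":0,"rz":0},
    {"dx":0,"dy":0,"dz":0,"rx":0,"ry":0,"rz":0},
    {"dx":0,"dy":0,"dz":0,"rx":0,"ry":0,"rz":0},
  ],
  hand=28,
  force=20,
)

```text
time_s: 41.85
ee_pos: [0.5027, -0.0936, 0.0599]
eef_rot: [0.002, -3.142, 0.0]
contact_force: [0.0, 0.3, -0.6]
width: 0.341
```

Run:
```python
from h import *
go(549,-93.5,59,90.2)
im=snap('top','t20.png',(240,130,370,235),5)
im=snap('scene','s20.png',(160,110,300,220),5)
```

```text
t 41.85 at [502.7 -93.6  59.9] jaw 90.1 w 29.6 F [ 0.   0.3 -0.6] q1,q6 [ 0.13 -1.7 ]
shift [-46.3   0.    0.9] turn [-0.  -0.  -0.1]
```

View pics/s20.png

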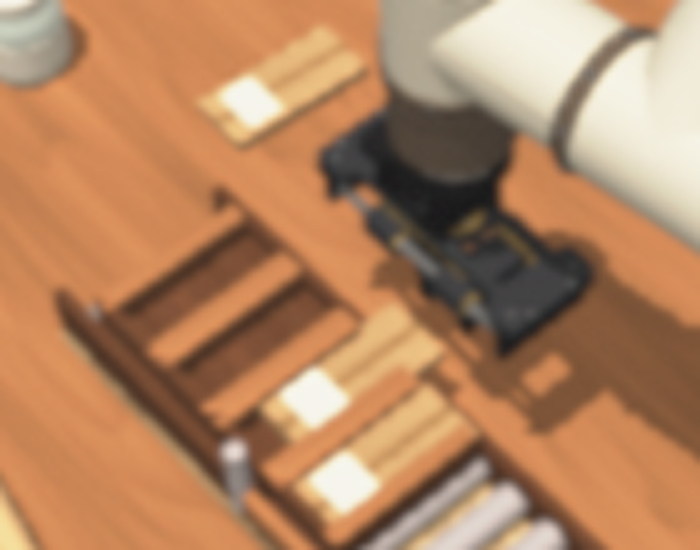

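Request:
step_arm(
  rows=[
    {"dx":-7,"dy":0,"dz":0,"rx":0,"ry":0,"rz":0},
    {"dx":-13,"dy":0,"dz":0,"rx":0,"ry":0,"rz":0},
    {"dx":-18,"dy":0,"dz":0,"rx":0,"ry":0,"rz":0},
    {"dx":-21,"dy":0,"dz":0,"rx":0,"ry":0,"rz":0},
    {"dx":-24,"dy":0,"dz":0,"rx":0,"ry":0,"rz":0},
  ],
)

```text
time_s: 42.58
ee_pos: [0.5259, -0.0937, 0.0599]
eef_rot: [0.002, -3.14, 0.0]
contact_force: [-1.7, 0.3, 1.3]
width: 0.32
```

Request:
step_arm(
  rows=[
    {"dx":-2,"dy":0,"dz":0,"rx":0,"ry":0,"rz":0},
    {"dx":-4,"dy":0,"dz":0,"rx":0,"ry":0,"rz":0},
    {"dx":-6,"dy":0,"dz":0,"rx":0,"ry":0,"rz":0},
    {"dx":-8,"dy":0,"dz":0,"rx":0,"ry":0,"rz":0},
    {"dx":-10,"dy":0,"dz":0,"rx":0,"ry":0,"rz":0},
  ],
)

```text
time_s: 43.2
ee_pos: [0.5366, -0.0936, 0.06]
eef_rot: [-0.002, 3.142, 0.0]
contact_force: [-0.5, -0.6, -1.0]
width: 0.317
```

Request:
step_arm(
  rows=[
    {"dx":-2,"dy":0,"dz":0,"rx":0,"ry":0,"rz":0},
    {"dx":-4,"dy":0,"dz":0,"rx":0,"ry":0,"rz":0},
    {"dx":-6,"dy":0,"dz":0,"rx":0,"ry":0,"rz":0},
    {"dx":-8,"dy":0,"dz":0,"rx":0,"ry":0,"rz":0},
    {"dx":-10,"dy":0,"dz":0,"rx":0,"ry":0,"rz":0},
  ],
)

```text
time_s: 43.82
ee_pos: [0.5466, -0.0936, 0.0601]
eef_rot: [-0.002, 3.142, -0.0]
contact_force: [-0.7, -0.8, -0.4]
width: 0.321
```

Request:
step_arm(
  rows=[
    {"dx":-1,"dy":0,"dz":0,"rx":0,"ry":0,"rz":0},
    {"dx":-2,"dy":0,"dz":0,"rx":0,"ry":0,"rz":0},
    {"dx":-3,"dy":0,"dz":0,"rx":0,"ry":0,"rz":0},
    {"dx":-3.5,"dy":0,"dz":0,"rx":0,"ry":0,"rz":0},
    {"dx":-4,"dy":0,"dz":0,"rx":0,"ry":0,"rz":0},
  ],
)

```text
time_s: 44.45
ee_pos: [0.5496, -0.0936, 0.06]
eef_rot: [0.002, -3.14, 0.0]
contact_force: [-3.9, 1.0, 3.5]
width: 0.321
```

Request:
step_arm(
  rows=[
    {"dx":-0.5,"dy":0,"dz":0,"rx":0,"ry":0,"rz":0},
    {"dx":-1,"dy":0,"dz":0,"rx":0,"ry":0,"rz":0},
    {"dx":-1.5,"dy":0,"dz":0,"rx":0,"ry":0,"rz":0},
    {"dx":-1.5,"dy":0,"dz":0,"rx":0,"ry":0,"rz":0},
    {"dx":-1.5,"dy":0,"dz":0,"rx":0,"ry":0,"rz":0},
  ],
)

```text
time_s: 45.08
ee_pos: [0.5496, -0.0936, 0.0599]
eef_rot: [0.002, -3.137, 0.0]
contact_force: [-7.0, 2.1, 5.3]
width: 0.321
```

Request:
step_arm(
  rows=[
    {"dx":15,"dy":0,"dz":0,"rx":0,"ry":0,"rz":0},
    {"dx":35,"dy":-10,"dz":-10,"rx":0,"ry":0,"rz":0},
    {"dx":70,"dy":-40,"dz":-40,"rx":0,"ry":0,"rz":0},
    {"dx":100,"dy":-80,"dz":-60,"rx":0,"ry":0,"rz":0},
    {"dx":120,"dy":-120,"dz":-60,"rx":0,"ry":0,"rz":0},
  ],
  hand=75,
)

```text
time_s: 45.7
ee_pos: [0.4327, -0.2149, 0.1222]
eef_rot: [-0.004, 3.135, -0.002]
contact_force: [-0.1, 0.7, 0.1]
width: 0.801
```

Run:
```python
from h import *
im=snap('top','t21.png',(240,130,390,250),5)
im=snap('scene','s21.png',(160,100,300,210),5)
go(414,-355,40,90)
```

```text
t 45.8 at [ 430.8 -216.1  120.7] jaw 89.8 w 73.2 F [-0.3 -0.5 -1.1] q1,q6 [-0.13 -1.45]
shift [  16.6 -138.9   80.8] turn [-0.   0.2 -0.2]
```

View pics/t21.png

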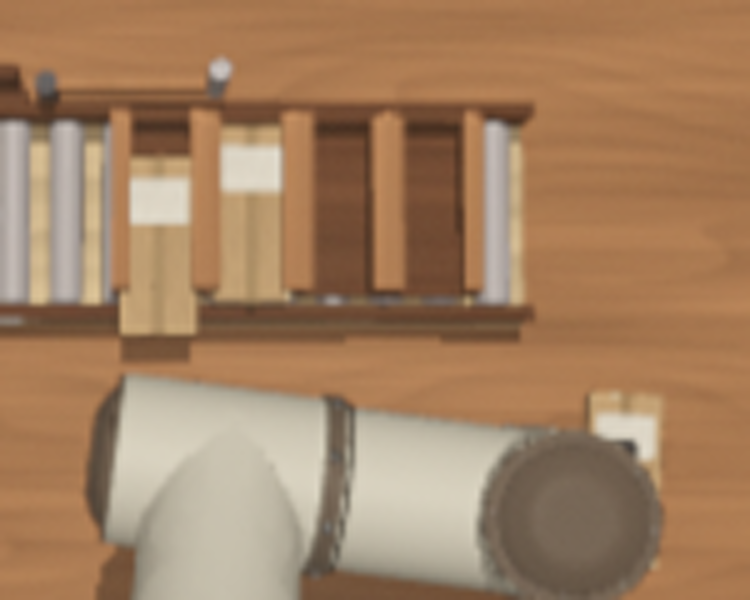

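View pics/s21.png

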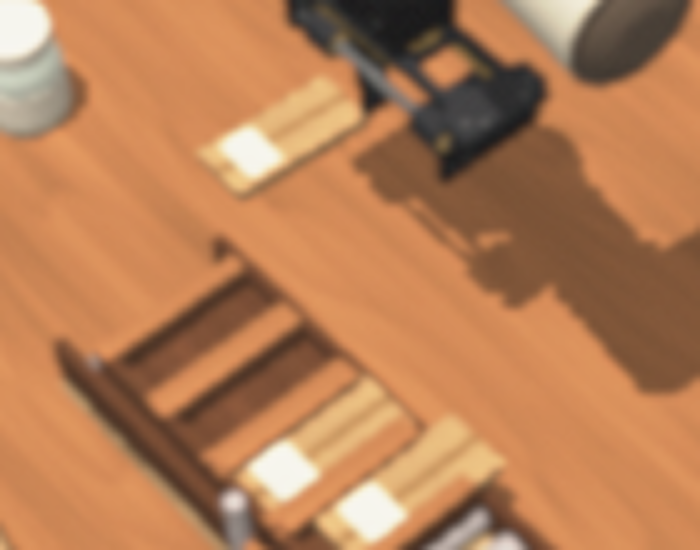

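The simulated knock hit carton A, which is now about 21 mm out of its hole. I'll push it back later. Carton C is unmoved at centre (438.6,-357), axis -2.3 deg, so I'll fetch it now.

Request:
step_arm(
  rows=[
    {"dx":4,"dy":-30,"dz":0,"rx":0,"ry":0,"rz":1},
    {"dx":9,"dy":-65,"dz":5,"rx":0,"ry":0,"rz":2},
    {"dx":14,"dy":-105,"dz":25,"rx":0,"ry":0,"rz":2},
    {"dx":20,"dy":-137,"dz":50,"rx":0,"ry":0,"rz":2},
    {"dx":20,"dy":-137,"dz":80,"rx":0,"ry":0,"rz":2},
  ],
)

```text
time_s: 46.42
ee_pos: [0.4133, -0.3528, 0.0396]
eef_rot: [0.056, 3.137, -0.003]
contact_force: [0.2, -0.9, -2.0]
width: 0.863
```

Request:
step_arm(
  rows=[
    {"dx":0,"dy":0,"dz":5,"rx":0,"ry":0,"rz":0},
    {"dx":0,"dy":0,"dz":10,"rx":0,"ry":0,"rz":0},
    {"dx":0,"dy":0,"dz":14,"rx":0,"ry":0,"rz":0},
    {"dx":0,"dy":0,"dz":14,"rx":0,"ry":0,"rz":0},
    {"dx":0,"dy":0,"dz":14,"rx":0,"ry":0,"rz":0},
  ],
)

```text
time_s: 47.05
ee_pos: [0.4129, -0.3508, 0.0267]
eef_rot: [0.052, 3.14, -0.001]
contact_force: [0.6, 0.1, 0.3]
width: 0.861
```

Run:
```python
from h import *
go(410.6,-355.8,2,87.7)
im=snap('scene','s22.png',(160,60,300,170),5)
```

```text
t 47.05 at [ 412.9 -350.8   26.7] jaw 88.1 w 74.9 F [0.6 0.1 0.3] q1,q6 [-0.4 -1.2]
shift [ 2.1 -5.  24.7] turn [-0.   0.1  0.4]
```

View pics/s22.png

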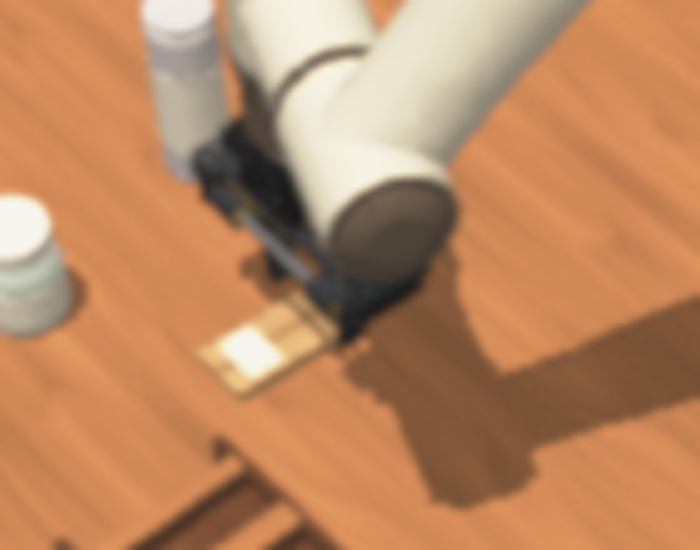

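Request:
step_arm(
  rows=[
    {"dx":2,"dy":-3,"dz":3,"rx":0,"ry":0,"rz":0},
    {"dx":2,"dy":-5,"dz":10,"rx":0,"ry":0,"rz":0},
    {"dx":2,"dy":-5,"dz":17,"rx":0,"ry":0,"rz":0},
    {"dx":2,"dy":-5,"dz":22,"rx":0,"ry":0,"rz":0},
    {"dx":2,"dy":-5,"dz":24.5,"rx":0,"ry":0,"rz":0},
  ],
)

```text
time_s: 47.72
ee_pos: [0.41, -0.3556, 0.0009]
eef_rot: [-0.052, -3.14, -0.001]
contact_force: [0.6, 0.5, -0.5]
width: 0.863
```

Request:
step_arm(
  rows=[
    {"dx":0,"dy":0,"dz":0,"rx":0,"ry":0,"rz":0},
    {"dx":0,"dy":0,"dz":0,"rx":0,"ry":0,"rz":0},
    {"dx":0,"dy":0,"dz":0,"rx":0,"ry":0,"rz":0},
    {"dx":0,"dy":0,"dz":0,"rx":0,"ry":0,"rz":0},
    {"dx":0,"dy":0,"dz":0,"rx":0,"ry":0,"rz":0},
  ],
  hand=40,
  force=60,
)

```text
time_s: 48.35
ee_pos: [0.4104, -0.3558, 0.0018]
eef_rot: [0.052, 3.141, -0.0]
contact_force: [-0.1, 0.5, 1.5]
width: 0.589
```

Request:
step_arm(
  rows=[
    {"dx":0,"dy":0,"dz":-6,"rx":0,"ry":0,"rz":0},
    {"dx":0,"dy":0,"dz":-20,"rx":0,"ry":0,"rz":0},
    {"dx":0,"dy":0,"dz":-40,"rx":0,"ry":0,"rz":0},
    {"dx":0,"dy":0,"dz":-65,"rx":0,"ry":0,"rz":0},
    {"dx":0,"dy":0,"dz":-85,"rx":0,"ry":0,"rz":0},
  ],
)

```text
time_s: 48.98
ee_pos: [0.4104, -0.3559, 0.0885]
eef_rot: [0.052, 3.14, -0.001]
contact_force: [-0.9, 0.3, -0.5]
width: 0.588
```

Run:
```python
from h import *
go(446,-153,88,90.2)
```

```text
t 48.975 at [ 410.4 -355.9   88.5] jaw 88.1 w 51.2 F [-0.9  0.3 -0.5] q1,q6 [-0.42 -1.19]
shift [-28.8 203.9   0.4] turn [-0.   0.1 -2.1]
```

Request:
step_arm(
  rows=[
    {"dx":-5,"dy":30,"dz":0,"rx":0,"ry":0,"rz":-1},
    {"dx":-12,"dy":80,"dz":0,"rx":0,"ry":0,"rz":-2},
    {"dx":-20,"dy":130,"dz":0,"rx":0,"ry":0,"rz":-2},
    {"dx":-26,"dy":180,"dz":0,"rx":0,"ry":0,"rz":-2},
    {"dx":-29,"dy":203,"dz":0,"rx":0,"ry":0,"rz":-2},
  ],
)

```text
time_s: 49.6
ee_pos: [0.4463, -0.1518, 0.0876]
eef_rot: [-0.006, 3.14, 0.0]
contact_force: [-0.6, -0.3, -1.0]
width: 0.589
```

Request:
step_arm(
  rows=[
    {"dx":0,"dy":0,"dz":0,"rx":0,"ry":0,"rz":0},
    {"dx":0,"dy":0,"dz":0,"rx":0,"ry":0,"rz":0},
    {"dx":0,"dy":0,"dz":0,"rx":0,"ry":0,"rz":0},
    {"dx":0,"dy":0,"dz":0,"rx":0,"ry":0,"rz":0},
    {"dx":0,"dy":0,"dz":0,"rx":0,"ry":0,"rz":0},
  ],
)

```text
time_s: 50.22
ee_pos: [0.4458, -0.1542, 0.0865]
eef_rot: [0.001, -3.141, -0.0]
contact_force: [-0.2, -0.7, -1.6]
width: 0.595
```

Run:
```python
from h import *
go(446,-153,61,90.2)
im=snap('top','t23.png',(240,130,370,235),5)
im=snap('scene','s23.png',(160,110,300,220),5)
```

```text
t 50.225 at [ 445.8 -154.2   86.5] jaw 90.0 w 51.8 F [-0.2 -0.7 -1.6] q1,q6 [ 0.01 -1.58]
shift [-0.2  1.2 25.5] turn [ 0.  -0.  -0.2]
```

View pics/t23.png

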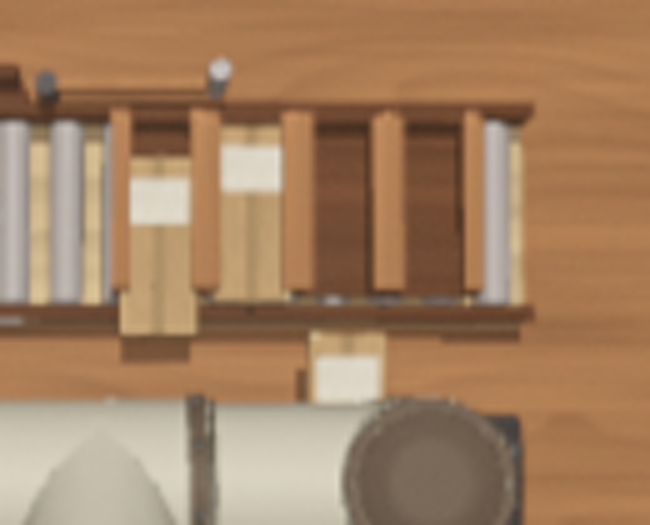

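View pics/s23.png

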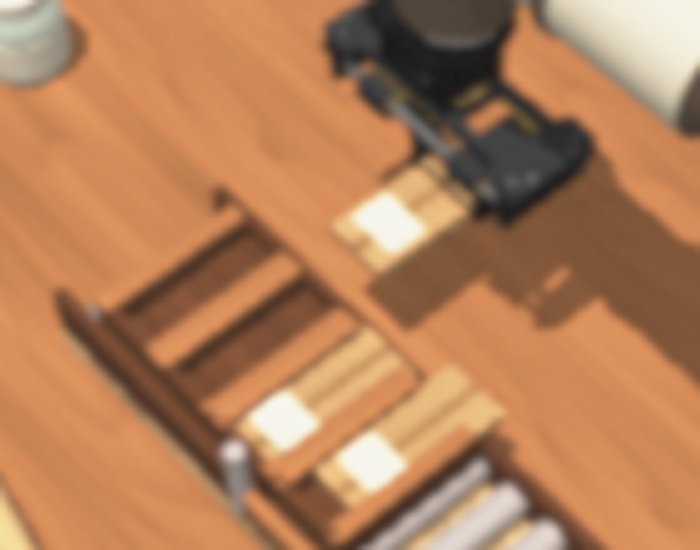

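Run:
```python
from h import *
im=load('top')
f=lambda U,V,z:(ray(im,(U+.5)/5-.5+240,(V+.5)/5-.5+130,z)*1000).round(1)
print('carton',f(309,345,.1),f(386,345,.1),'nose',f(347,331,.1), 'A rear',f(158,336,.071))
for U in(190,222,283,315,373,405):print(U,f(U,280,.083))
tilt(im,304,201,315,210,.07)
tilt(load('scene'),232,148,250,160,.07)
```

```text
carton [ 527.9 -128.8  100. ] [ 528.3 -179.4  100. ] nose [ 537.4 -153.8  100. ] A rear [534.6 -29.9  71. ]
190 [571.7 -50.8  83. ]
222 [571.9 -72.2  83. ]
283 [ 572.2 -113.    83. ]
315 [ 572.3 -134.4   83. ]
373 [ 572.6 -173.2   83. ]
405 [ 572.8 -194.5   83. ]
n 95 med [ 507.1 -153.8   99.3] slope deg x,y [-3.47  0.72] z 99.1
n 194 med [ 496.5 -149.9   97.8] slope deg x,y [ 1.34 -0.82] z 97.8
```

Aligned (carton -154.1, hole -153.8). Inserting.

Request:
step_arm(
  rows=[
    {"dx":0,"dy":0,"dz":8,"rx":0,"ry":0,"rz":0},
    {"dx":0,"dy":0,"dz":18,"rx":0,"ry":0,"rz":0},
    {"dx":0,"dy":0,"dz":25,"rx":0,"ry":0,"rz":0},
    {"dx":-6,"dy":0,"dz":25,"rx":0,"ry":0,"rz":0},
    {"dx":-16,"dy":0,"dz":25,"rx":0,"ry":0,"rz":0},
  ],
)

```text
time_s: 50.95
ee_pos: [0.4627, -0.1538, 0.0617]
eef_rot: [-0.003, 3.141, -0.0]
contact_force: [-0.6, 0.0, -0.5]
width: 0.59
```

Request:
step_arm(
  rows=[
    {"dx":-5,"dy":0,"dz":0,"rx":0,"ry":0,"rz":0},
    {"dx":-10,"dy":0,"dz":0,"rx":0,"ry":0,"rz":0},
    {"dx":-15,"dy":0,"dz":0,"rx":0,"ry":0,"rz":0},
    {"dx":-20,"dy":0,"dz":0,"rx":0,"ry":0,"rz":0},
    {"dx":-25,"dy":0,"dz":0,"rx":0,"ry":0,"rz":0},
  ],
)

```text
time_s: 51.58
ee_pos: [0.4873, -0.1537, 0.0616]
eef_rot: [0.002, -3.142, 0.0]
contact_force: [0.3, -0.4, -1.6]
width: 0.59
```

Request:
step_arm(
  rows=[
    {"dx":-6,"dy":0,"dz":0,"rx":0,"ry":0,"rz":0},
    {"dx":-12,"dy":0,"dz":0,"rx":0,"ry":0,"rz":0},
    {"dx":-18,"dy":0,"dz":0,"rx":0,"ry":0,"rz":0},
    {"dx":-24,"dy":0,"dz":0,"rx":0,"ry":0,"rz":0},
    {"dx":-30,"dy":0,"dz":0,"rx":0,"ry":0,"rz":0},
  ],
)

```text
time_s: 52.2
ee_pos: [0.5174, -0.1537, 0.0615]
eef_rot: [0.003, -3.142, 0.0]
contact_force: [-0.5, 0.5, -1.5]
width: 0.595
```

Request:
step_arm(
  rows=[
    {"dx":-6,"dy":0,"dz":0,"rx":0,"ry":0,"rz":0},
    {"dx":-12,"dy":0,"dz":0,"rx":0,"ry":0,"rz":0},
    {"dx":-18,"dy":0,"dz":0,"rx":0,"ry":0,"rz":0},
    {"dx":-23,"dy":0,"dz":0,"rx":0,"ry":0,"rz":0},
    {"dx":-27,"dy":0,"dz":0,"rx":0,"ry":0,"rz":0},
  ],
)

```text
time_s: 52.82
ee_pos: [0.5443, -0.1536, 0.0615]
eef_rot: [0.002, -3.142, -0.0]
contact_force: [-0.1, -0.5, -1.3]
width: 0.588
```

Run:
```python
from h import *
go(521,-153.5,59,90.2)
im=snap('scene','s24.png',(160,110,300,220),5)
```

```text
t 52.825 at [ 544.3 -153.6   61.5] jaw 90.1 w 51.2 F [-0.1 -0.5 -1.3] q1,q6 [ 0.01 -1.58]
shift [23.3  0.2  2.5] turn [ 0.  -0.  -0.1]
```

View pics/s24.png

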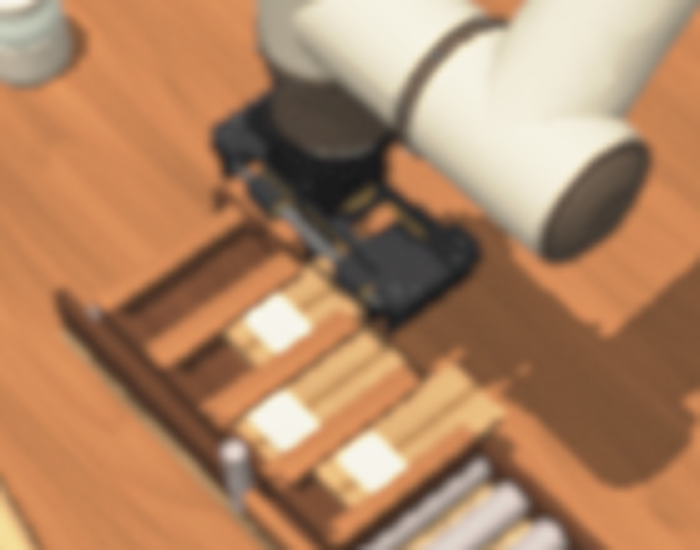

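Rear at about x=515. Regrip at the rear, same as for B.

Request:
step_arm(
  rows=[
    {"dx":0,"dy":0,"dz":1.5,"rx":0,"ry":0,"rz":0},
    {"dx":0,"dy":0,"dz":1.5,"rx":0,"ry":0,"rz":0},
    {"dx":0,"dy":0,"dz":1.5,"rx":0,"ry":0,"rz":0},
    {"dx":8,"dy":0,"dz":1.5,"rx":0,"ry":0,"rz":0},
    {"dx":18,"dy":0,"dz":1.5,"rx":0,"ry":0,"rz":0},
  ],
  hand=64,
)

```text
time_s: 53.5
ee_pos: [0.5252, -0.1537, 0.06]
eef_rot: [0.002, -3.141, -0.0]
contact_force: [-0.1, 0.9, -0.2]
width: 0.734
```

Request:
step_arm(
  rows=[
    {"dx":0,"dy":0,"dz":0,"rx":0,"ry":0,"rz":0},
    {"dx":0,"dy":0,"dz":0,"rx":0,"ry":0,"rz":0},
    {"dx":0,"dy":0,"dz":0,"rx":0,"ry":0,"rz":0},
    {"dx":0,"dy":0,"dz":0,"rx":0,"ry":0,"rz":0},
    {"dx":0,"dy":0,"dz":0,"rx":0,"ry":0,"rz":0},
  ],
  hand=40,
  force=50,
)

```text
time_s: 54.12
ee_pos: [0.526, -0.1537, 0.0601]
eef_rot: [0.002, -3.142, 0.0]
contact_force: [-1.1, -1.1, 1.3]
width: 0.592
```

Request:
step_arm(
  rows=[
    {"dx":0,"dy":0,"dz":-1,"rx":0,"ry":0,"rz":0},
    {"dx":-4,"dy":0,"dz":-1,"rx":0,"ry":0,"rz":0},
    {"dx":-9,"dy":0,"dz":-1,"rx":0,"ry":0,"rz":0},
    {"dx":-14,"dy":0,"dz":-1,"rx":0,"ry":0,"rz":0},
    {"dx":-18,"dy":0,"dz":-1,"rx":0,"ry":0,"rz":0},
  ],
)

```text
time_s: 54.75
ee_pos: [0.5444, -0.1536, 0.0609]
eef_rot: [0.002, -3.141, -0.0]
contact_force: [-0.5, -0.1, -2.1]
width: 0.591
```

Request:
step_arm(
  rows=[
    {"dx":0,"dy":0,"dz":1,"rx":0,"ry":0,"rz":0},
    {"dx":0,"dy":0,"dz":1,"rx":0,"ry":0,"rz":0},
    {"dx":5,"dy":0,"dz":1,"rx":0,"ry":0,"rz":0},
    {"dx":22,"dy":0,"dz":1,"rx":0,"ry":0,"rz":0},
    {"dx":42,"dy":0,"dz":1,"rx":0,"ry":0,"rz":0},
  ],
  hand=64,
)

```text
time_s: 55.38
ee_pos: [0.5013, -0.1537, 0.0601]
eef_rot: [-0.002, 3.141, 0.0]
contact_force: [0.3, -0.7, 0.5]
width: 0.737
```

Request:
step_arm(
  rows=[
    {"dx":0,"dy":0,"dz":0,"rx":0,"ry":0,"rz":0},
    {"dx":0,"dy":0,"dz":0,"rx":0,"ry":0,"rz":0},
    {"dx":0,"dy":0,"dz":0,"rx":0,"ry":0,"rz":0},
    {"dx":0,"dy":0,"dz":0,"rx":0,"ry":0,"rz":0},
    {"dx":0,"dy":0,"dz":0,"rx":0,"ry":0,"rz":0},
  ],
  hand=28,
  force=20,
)

```text
time_s: 56.0
ee_pos: [0.5022, -0.1537, 0.0599]
eef_rot: [0.002, -3.142, -0.0]
contact_force: [0.2, 1.0, 0.0]
width: 0.335
```

Run:
```python
from h import *
go(549,-153.5,59,90.2)
im=snap('scene','s25.png',(160,110,300,220),5)
```

```text
t 56.0 at [ 502.2 -153.7   59.9] jaw 90.1 w 29.2 F [0.2 1.  0. ] q1,q6 [ 0.01 -1.58]
shift [-46.8   0.1   0.9] turn [ 0.  -0.  -0.1]
```

View pics/s25.png

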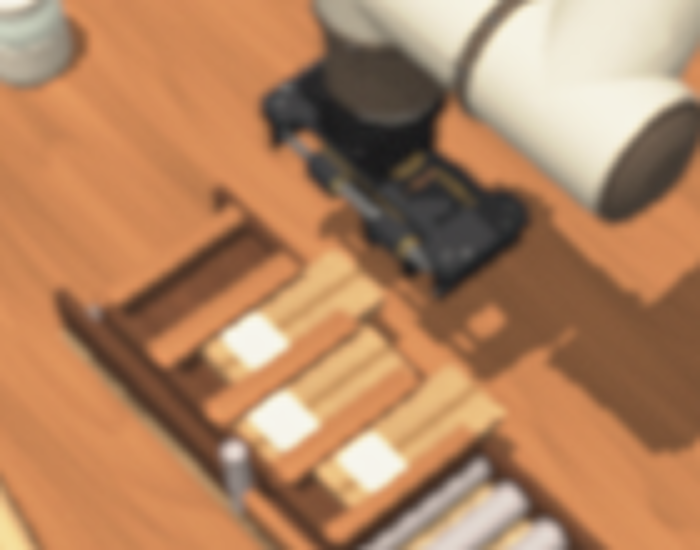

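Request:
step_arm(
  rows=[
    {"dx":-7,"dy":0,"dz":0,"rx":0,"ry":0,"rz":0},
    {"dx":-13,"dy":0,"dz":0,"rx":0,"ry":0,"rz":0},
    {"dx":-18,"dy":0,"dz":0,"rx":0,"ry":0,"rz":0},
    {"dx":-21,"dy":0,"dz":0,"rx":0,"ry":0,"rz":0},
    {"dx":-24,"dy":0,"dz":0,"rx":0,"ry":0,"rz":0},
  ],
)

```text
time_s: 56.68
ee_pos: [0.5254, -0.1537, 0.0599]
eef_rot: [0.002, -3.14, -0.0]
contact_force: [-1.3, 0.2, 1.5]
width: 0.326
```

Request:
step_arm(
  rows=[
    {"dx":-2,"dy":0,"dz":0,"rx":0,"ry":0,"rz":0},
    {"dx":-4,"dy":0,"dz":0,"rx":0,"ry":0,"rz":0},
    {"dx":-6,"dy":0,"dz":0,"rx":0,"ry":0,"rz":0},
    {"dx":-8,"dy":0,"dz":0,"rx":0,"ry":0,"rz":0},
    {"dx":-10,"dy":0,"dz":0,"rx":0,"ry":0,"rz":0},
  ],
)

```text
time_s: 57.3
ee_pos: [0.5361, -0.1536, 0.06]
eef_rot: [-0.002, 3.142, 0.0]
contact_force: [-0.3, -0.2, -0.4]
width: 0.324
```

Request:
step_arm(
  rows=[
    {"dx":-2,"dy":0,"dz":0,"rx":0,"ry":0,"rz":0},
    {"dx":-4,"dy":0,"dz":0,"rx":0,"ry":0,"rz":0},
    {"dx":-6,"dy":0,"dz":0,"rx":0,"ry":0,"rz":0},
    {"dx":-8,"dy":0,"dz":0,"rx":0,"ry":0,"rz":0},
    {"dx":-10,"dy":0,"dz":0,"rx":0,"ry":0,"rz":0},
  ],
)

```text
time_s: 57.92
ee_pos: [0.5461, -0.1536, 0.0601]
eef_rot: [0.002, -3.142, -0.0]
contact_force: [-0.1, 0.2, -0.2]
width: 0.319
```

Request:
step_arm(
  rows=[
    {"dx":-1,"dy":0,"dz":0,"rx":0,"ry":0,"rz":0},
    {"dx":-2,"dy":0,"dz":0,"rx":0,"ry":0,"rz":0},
    {"dx":-3,"dy":0,"dz":0,"rx":0,"ry":0,"rz":0},
    {"dx":-4,"dy":0,"dz":0,"rx":0,"ry":0,"rz":0},
    {"dx":-5,"dy":0,"dz":0,"rx":0,"ry":0,"rz":0},
  ],
)

```text
time_s: 58.55
ee_pos: [0.5497, -0.1536, 0.06]
eef_rot: [0.002, -3.139, -0.0]
contact_force: [-5.3, 0.3, 3.6]
width: 0.317
```

C is home, with the same stop position. Next I'll re-push carton A at y≈-30.5.

Request:
step_arm(
  rows=[
    {"dx":15,"dy":0,"dz":0,"rx":0,"ry":0,"rz":0},
    {"dx":47,"dy":20,"dz":0,"rx":0,"ry":0,"rz":0},
    {"dx":52,"dy":60,"dz":0,"rx":0,"ry":0,"rz":0},
    {"dx":52,"dy":105,"dz":0,"rx":0,"ry":0,"rz":0},
    {"dx":52,"dy":123,"dz":0,"rx":0,"ry":0,"rz":0},
  ],
)

```text
time_s: 59.18
ee_pos: [0.4987, -0.029, 0.0605]
eef_rot: [-0.006, 3.14, 0.001]
contact_force: [0.3, 0.1, 0.0]
width: 0.321
```

Run:
```python
from h import *
go(549,-30.5,60,90.2)
im=snap('top','t26.png',(240,130,370,235),5)
im=snap('scene','s26.png',(160,110,300,220),5)
```

```text
t 59.175 at [498.7 -29.   60.5] jaw 90.2 w 27.9 F [0.3 0.1 0. ] q1,q6 [ 0.27 -1.83]
shift [-50.3  -1.7   0.6] turn [0.  0.1 0. ]
```

View pics/s26.png

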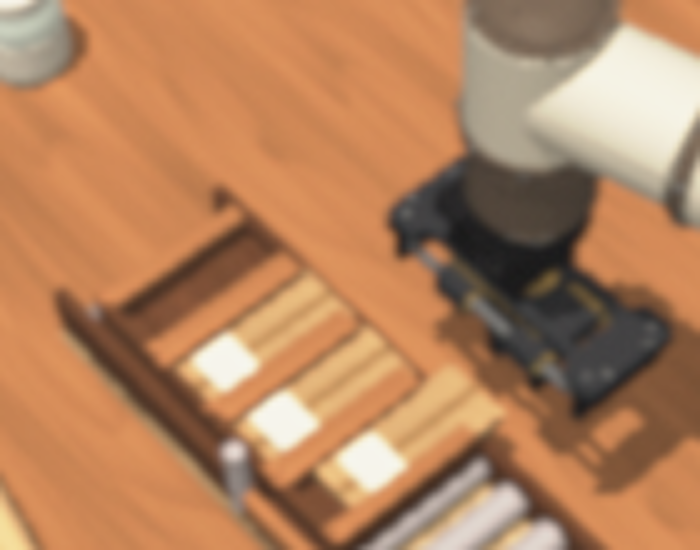

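View pics/t26.png

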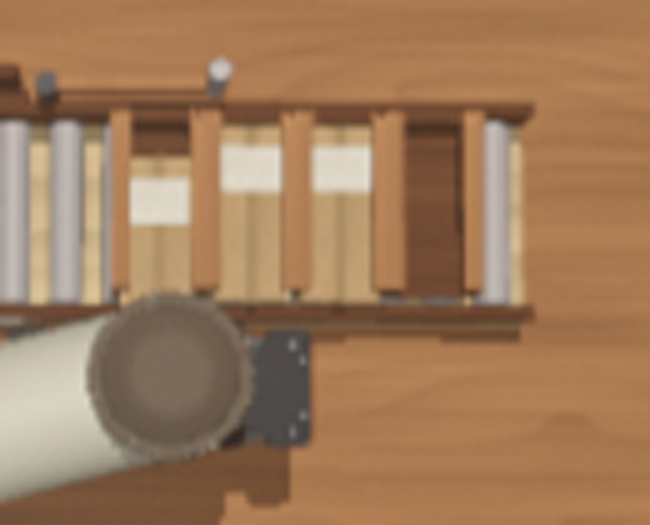

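Request:
step_arm(
  rows=[
    {"dx":-8,"dy":0,"dz":0,"rx":0,"ry":0,"rz":0},
    {"dx":-16,"dy":0,"dz":0,"rx":0,"ry":0,"rz":0},
    {"dx":-21,"dy":0,"dz":0,"rx":0,"ry":0,"rz":0},
    {"dx":-24,"dy":0,"dz":0,"rx":0,"ry":0,"rz":0},
    {"dx":-27,"dy":0,"dz":0,"rx":0,"ry":0,"rz":0},
  ],
)

```text
time_s: 59.9
ee_pos: [0.5259, -0.0309, 0.0599]
eef_rot: [0.002, -3.141, 0.0]
contact_force: [-0.1, 0.0, 1.1]
width: 0.319
```

Request:
step_arm(
  rows=[
    {"dx":-2,"dy":0,"dz":0,"rx":0,"ry":0,"rz":0},
    {"dx":-4,"dy":0,"dz":0,"rx":0,"ry":0,"rz":0},
    {"dx":-6,"dy":0,"dz":0,"rx":0,"ry":0,"rz":0},
    {"dx":-8,"dy":0,"dz":0,"rx":0,"ry":0,"rz":0},
    {"dx":-10,"dy":0,"dz":0,"rx":0,"ry":0,"rz":0},
  ],
)

```text
time_s: 60.52
ee_pos: [0.5359, -0.0306, 0.06]
eef_rot: [0.002, -3.142, -0.0]
contact_force: [-0.4, 0.4, -0.4]
width: 0.319
```

Request:
step_arm(
  rows=[
    {"dx":-2,"dy":0,"dz":0,"rx":0,"ry":0,"rz":0},
    {"dx":-4,"dy":0,"dz":0,"rx":0,"ry":0,"rz":0},
    {"dx":-6,"dy":0,"dz":0,"rx":0,"ry":0,"rz":0},
    {"dx":-8,"dy":0,"dz":0,"rx":0,"ry":0,"rz":0},
    {"dx":-10,"dy":0,"dz":0,"rx":0,"ry":0,"rz":0},
  ],
)

```text
time_s: 61.15
ee_pos: [0.5459, -0.0306, 0.0601]
eef_rot: [-0.002, 3.142, 0.0]
contact_force: [-0.4, -0.2, -0.6]
width: 0.325
```

Request:
step_arm(
  rows=[
    {"dx":-1,"dy":0,"dz":0,"rx":0,"ry":0,"rz":0},
    {"dx":-2,"dy":0,"dz":0,"rx":0,"ry":0,"rz":0},
    {"dx":-3,"dy":0,"dz":0,"rx":0,"ry":0,"rz":0},
    {"dx":-4,"dy":0,"dz":0,"rx":0,"ry":0,"rz":0},
    {"dx":-5,"dy":0,"dz":0,"rx":0,"ry":0,"rz":0},
  ],
)

```text
time_s: 61.78
ee_pos: [0.5495, -0.0307, 0.06]
eef_rot: [0.002, -3.139, 0.0]
contact_force: [-5.4, 2.6, 4.3]
width: 0.322
```

All three cartons are home. Now over to the tray's -y end.

Request:
step_arm(
  rows=[
    {"dx":20,"dy":0,"dz":0,"rx":0,"ry":0,"rz":0},
    {"dx":45,"dy":-10,"dz":-20,"rx":0,"ry":0,"rz":0},
    {"dx":60,"dy":-40,"dz":-60,"rx":0,"ry":0,"rz":0},
    {"dx":60,"dy":-90,"dz":-80,"rx":0,"ry":0,"rz":0},
    {"dx":50,"dy":-150,"dz":-80,"rx":0,"ry":0,"rz":0},
  ],
  hand=0,
)

```text
time_s: 62.4
ee_pos: [0.5031, -0.1818, 0.1432]
eef_rot: [-0.007, 3.134, -0.002]
contact_force: [1.8, 1.0, -0.1]
width: 0.009
```

Request:
step_arm(
  rows=[
    {"dx":0,"dy":-40,"dz":0,"rx":0,"ry":0,"rz":0},
    {"dx":-20,"dy":-80,"dz":0,"rx":0,"ry":0,"rz":0},
    {"dx":-60,"dy":-110,"dz":0,"rx":0,"ry":0,"rz":0},
    {"dx":-100,"dy":-115,"dz":0,"rx":0,"ry":0,"rz":0},
    {"dx":-122,"dy":-115,"dz":0,"rx":0,"ry":0,"rz":0},
  ],
)

```text
time_s: 63.02
ee_pos: [0.6254, -0.2967, 0.1396]
eef_rot: [-0.001, 3.14, -0.001]
contact_force: [-0.3, -0.3, -0.1]
width: 0.005
```

Run:
```python
from h import *
im=snap('top','t27.png',(220,130,370,250),5)
im=snap('scene','s27.png',s=1.5)
go(624,-290,72,90.2)
```

```text
t 63.125 at [ 625.6 -295.9  139.1] jaw 90.1 w 0.5 F [-0.1 -0.2 -1.1] q1,q6 [-0.21 -1.36]
shift [ 1.6  5.9 67.1] turn [-0.   0.1 -0.1]
```

View pics/t27.png

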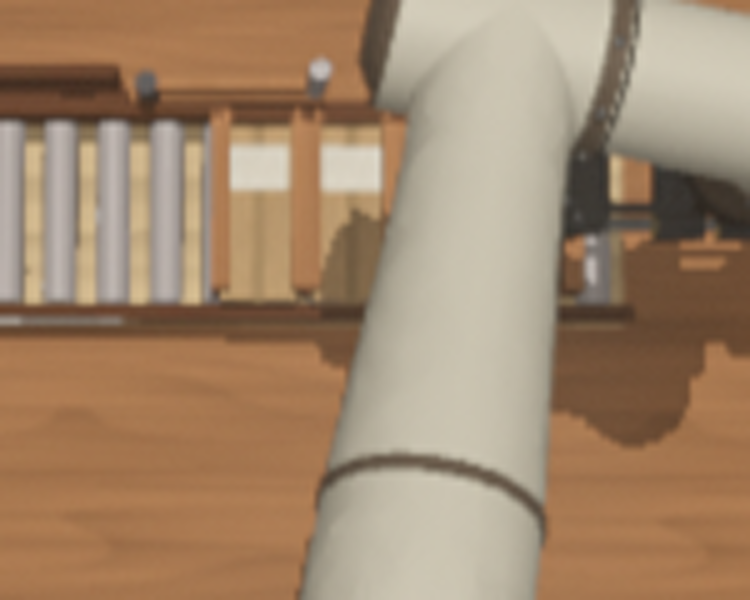

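View pics/s27.png

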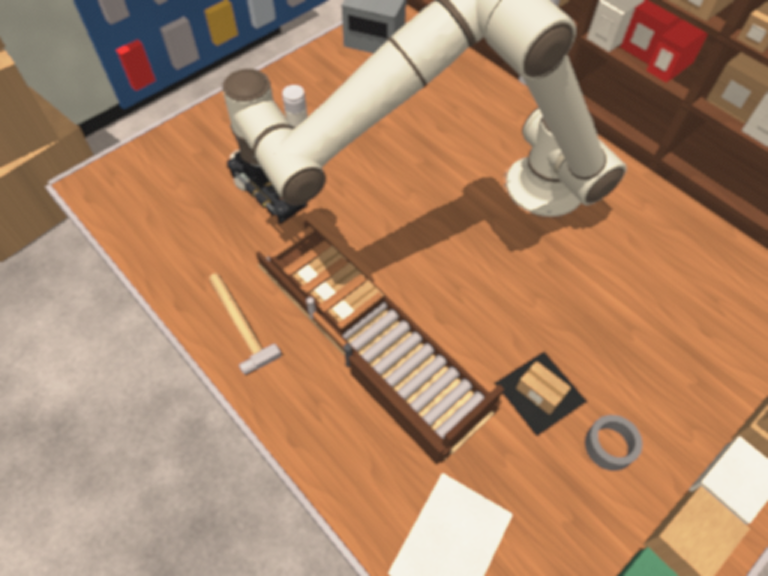

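Request:
step_arm(
  rows=[
    {"dx":1,"dy":2,"dz":20,"rx":0,"ry":0,"rz":0},
    {"dx":1,"dy":2,"dz":40,"rx":0,"ry":0,"rz":0},
    {"dx":1,"dy":2,"dz":60,"rx":0,"ry":0,"rz":0},
    {"dx":1,"dy":5,"dz":68,"rx":0,"ry":0,"rz":0},
    {"dx":1,"dy":15,"dz":68,"rx":0,"ry":0,"rz":0},
  ],
)

```text
time_s: 63.75
ee_pos: [0.6217, -0.2804, 0.0719]
eef_rot: [0.001, -3.141, 0.0]
contact_force: [0.3, 0.8, 0.3]
width: 0.006
```

Request:
step_arm(
  rows=[
    {"dx":0,"dy":5,"dz":0,"rx":0,"ry":0,"rz":0},
    {"dx":0,"dy":10,"dz":0,"rx":0,"ry":0,"rz":0},
    {"dx":0,"dy":15,"dz":0,"rx":0,"ry":0,"rz":0},
    {"dx":0,"dy":20,"dz":0,"rx":0,"ry":0,"rz":0},
    {"dx":0,"dy":26,"dz":0,"rx":0,"ry":0,"rz":0},
  ],
)

```text
time_s: 64.38
ee_pos: [0.6222, -0.2548, 0.0722]
eef_rot: [-0.003, 3.141, -0.001]
contact_force: [0.2, -2.9, -0.4]
width: 0.004
```

Run:
```python
from h import *
go(624,40,71,90.2)
```

```text
t 64.375 at [ 622.2 -254.8   72.2] jaw 90.1 w 0.4 F [ 0.2 -2.9 -0.4] q1,q6 [-0.15 -1.42]
shift [ -2.3 294.8   1. ] turn [-0.1  0.  -0.1]
```

Request:
step_arm(
  rows=[
    {"dx":0,"dy":5,"dz":0,"rx":0,"ry":0,"rz":0},
    {"dx":0,"dy":11,"dz":0,"rx":0,"ry":0,"rz":0},
    {"dx":0,"dy":19,"dz":0,"rx":0,"ry":0,"rz":0},
    {"dx":0,"dy":28,"dz":0,"rx":0,"ry":0,"rz":0},
    {"dx":0,"dy":37,"dz":0,"rx":0,"ry":0,"rz":0},
  ],
)

```text
time_s: 65.0
ee_pos: [0.622, -0.2169, 0.0722]
eef_rot: [0.003, -3.142, 0.0]
contact_force: [-0.5, -2.7, 1.4]
width: 0.004
```

Request:
step_arm(
  rows=[
    {"dx":0,"dy":10,"dz":0,"rx":0,"ry":0,"rz":0},
    {"dx":0,"dy":20,"dz":0,"rx":0,"ry":0,"rz":0},
    {"dx":0,"dy":30,"dz":0,"rx":0,"ry":0,"rz":0},
    {"dx":0,"dy":40,"dz":0,"rx":0,"ry":0,"rz":0},
    {"dx":0,"dy":50,"dz":0,"rx":0,"ry":0,"rz":0},
  ],
)

```text
time_s: 65.62
ee_pos: [0.6219, -0.1668, 0.0721]
eef_rot: [0.002, -3.141, -0.0]
contact_force: [-1.7, -3.7, 2.2]
width: 0.004
```

Request:
step_arm(
  rows=[
    {"dx":0,"dy":10,"dz":0,"rx":0,"ry":0,"rz":0},
    {"dx":0,"dy":20,"dz":0,"rx":0,"ry":0,"rz":0},
    {"dx":0,"dy":30,"dz":0,"rx":0,"ry":0,"rz":0},
    {"dx":0,"dy":40,"dz":0,"rx":0,"ry":0,"rz":0},
    {"dx":0,"dy":50,"dz":0,"rx":0,"ry":0,"rz":0},
  ],
)

```text
time_s: 66.25
ee_pos: [0.6218, -0.1168, 0.072]
eef_rot: [0.002, -3.141, -0.0]
contact_force: [-1.4, -2.8, 0.6]
width: 0.005
```

Run:
```python
from h import *
im=snap('top','t28.png',s=1.5)
im=snap('scene','s28.png',s=1.5)
go(624,40,72,90.2)
```

```text
t 66.35 at [ 622.2 -115.8   71.8] jaw 90.1 w 0.8 F [ 0.4  1.  -0.4] q1,q6 [ 0.07 -1.64]
shift [ -2.2 155.8  -0. ] turn [ 0.1  0.  -0.1]
```

View pics/s28.png

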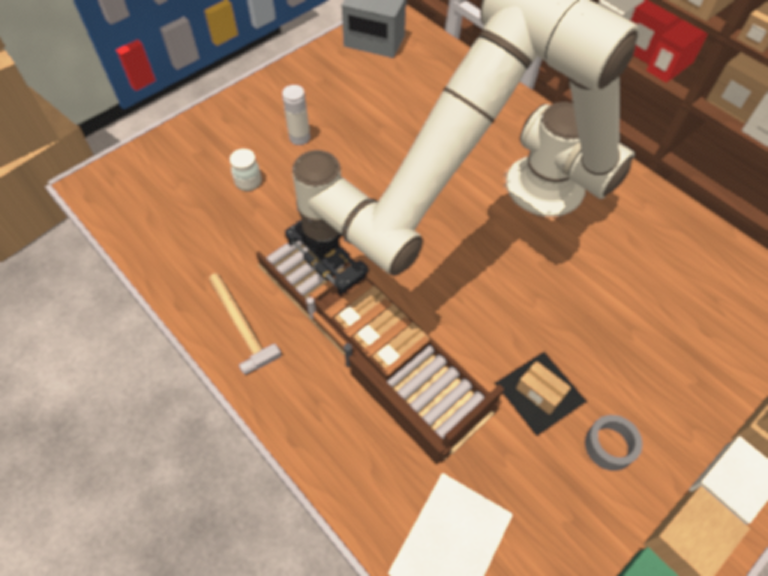

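View pics/t28.png

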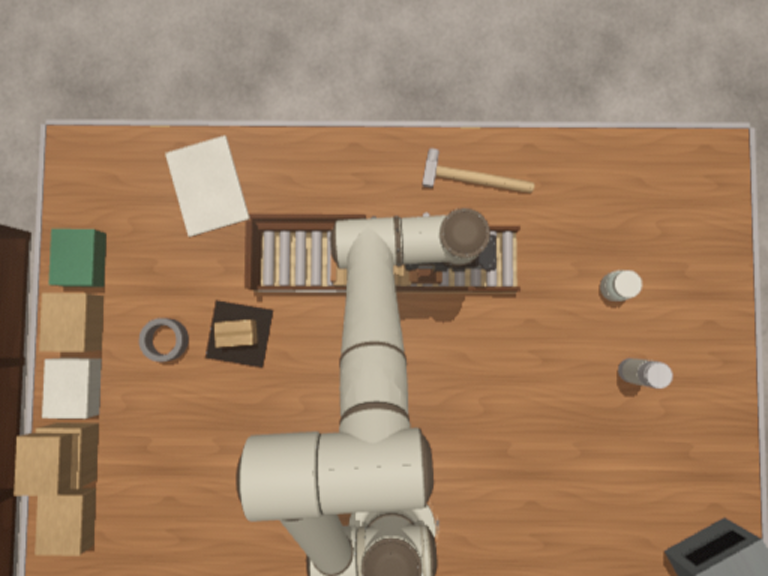

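Request:
step_arm(
  rows=[
    {"dx":0,"dy":8,"dz":0,"rx":0,"ry":0,"rz":0},
    {"dx":0,"dy":18,"dz":0,"rx":0,"ry":0,"rz":0},
    {"dx":0,"dy":28,"dz":0,"rx":0,"ry":0,"rz":0},
    {"dx":0,"dy":38,"dz":0,"rx":0,"ry":0,"rz":0},
    {"dx":0,"dy":48,"dz":0,"rx":0,"ry":0,"rz":0},
  ],
)

```text
time_s: 66.97
ee_pos: [0.6216, -0.0688, 0.0718]
eef_rot: [0.002, -3.141, 0.0]
contact_force: [0.3, -3.1, -1.5]
width: 0.009
```

Request:
step_arm(
  rows=[
    {"dx":0,"dy":10,"dz":0,"rx":0,"ry":0,"rz":0},
    {"dx":0,"dy":20,"dz":0,"rx":0,"ry":0,"rz":0},
    {"dx":0,"dy":30,"dz":0,"rx":0,"ry":0,"rz":0},
    {"dx":0,"dy":40,"dz":0,"rx":0,"ry":0,"rz":0},
    {"dx":0,"dy":50,"dz":0,"rx":0,"ry":0,"rz":0},
  ],
)

```text
time_s: 67.6
ee_pos: [0.6214, -0.0188, 0.0719]
eef_rot: [0.002, -3.141, -0.0]
contact_force: [0.4, -1.5, -2.2]
width: 0.008
```

Request:
step_arm(
  rows=[
    {"dx":0,"dy":9,"dz":0,"rx":0,"ry":0,"rz":0},
    {"dx":0,"dy":18,"dz":0,"rx":0,"ry":0,"rz":0},
    {"dx":0,"dy":26,"dz":0,"rx":0,"ry":0,"rz":0},
    {"dx":0,"dy":33,"dz":0,"rx":0,"ry":0,"rz":0},
    {"dx":0,"dy":40,"dz":0,"rx":0,"ry":0,"rz":0},
  ],
)

```text
time_s: 68.22
ee_pos: [0.6214, 0.0209, 0.072]
eef_rot: [0.002, -3.141, 0.0]
contact_force: [-2.2, -2.2, -0.6]
width: 0.002
```

Request:
step_arm(
  rows=[
    {"dx":0,"dy":5,"dz":0,"rx":0,"ry":0,"rz":0},
    {"dx":0,"dy":10,"dz":0,"rx":0,"ry":0,"rz":0},
    {"dx":0,"dy":15,"dz":0,"rx":0,"ry":0,"rz":0},
    {"dx":0,"dy":19,"dz":0,"rx":0,"ry":0,"rz":0},
    {"dx":0,"dy":23,"dz":0,"rx":0,"ry":0,"rz":0},
  ],
)

```text
time_s: 68.85
ee_pos: [0.6217, 0.0437, 0.0721]
eef_rot: [-0.002, 3.142, -0.0]
contact_force: [-1.7, -1.1, -0.1]
width: 0.007
```

Request:
step_arm(
  rows=[
    {"dx":0,"dy":2,"dz":0,"rx":0,"ry":0,"rz":0},
    {"dx":0,"dy":4,"dz":0,"rx":0,"ry":0,"rz":0},
    {"dx":0,"dy":6,"dz":0,"rx":0,"ry":0,"rz":0},
    {"dx":0,"dy":7,"dz":0,"rx":0,"ry":0,"rz":0},
    {"dx":0,"dy":8,"dz":0,"rx":0,"ry":0,"rz":0},
  ],
)

```text
time_s: 69.47
ee_pos: [0.6218, 0.0516, 0.0721]
eef_rot: [-0.002, 3.141, 0.0]
contact_force: [-0.7, -1.5, -0.0]
width: 0.004
```

Request:
step_arm(
  rows=[
    {"dx":0,"dy":1,"dz":0,"rx":0,"ry":0,"rz":0},
    {"dx":0,"dy":2,"dz":0,"rx":0,"ry":0,"rz":0},
    {"dx":0,"dy":3,"dz":0,"rx":0,"ry":0,"rz":0},
    {"dx":0,"dy":4,"dz":0,"rx":0,"ry":0,"rz":0},
    {"dx":0,"dy":4,"dz":0,"rx":0,"ry":0,"rz":0},
  ],
)

```text
time_s: 70.1
ee_pos: [0.6218, 0.0538, 0.0722]
eef_rot: [0.002, -3.141, 0.003]
contact_force: [1.0, -7.0, 0.6]
width: 0.004
```

Run:
```python
from h import *
im=snap('top','t29.png',(130,130,280,250),5)
im=snap('scene','s29.png',(200,170,350,290),5)
go(624,50,72,90.2)
```

```text
t 70.2 at [621.8  53.8  72.2] jaw 90.1 w 0.4 F [ 0.6 -6.8  0.7] q1,q6 [ 0.35 -1.92]
shift [-2.2 -3.8  0.2] turn [-0.1 -0.  -0.1]
```

View pics/s29.png

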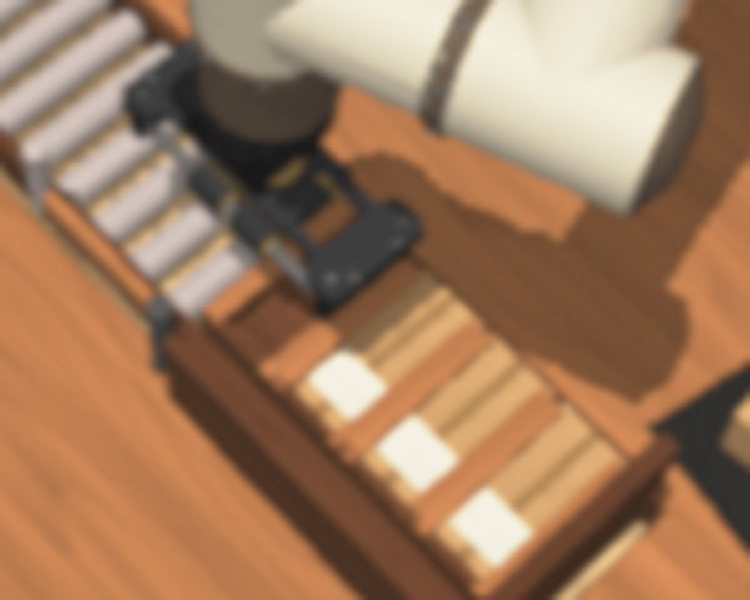

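View pics/t29.png

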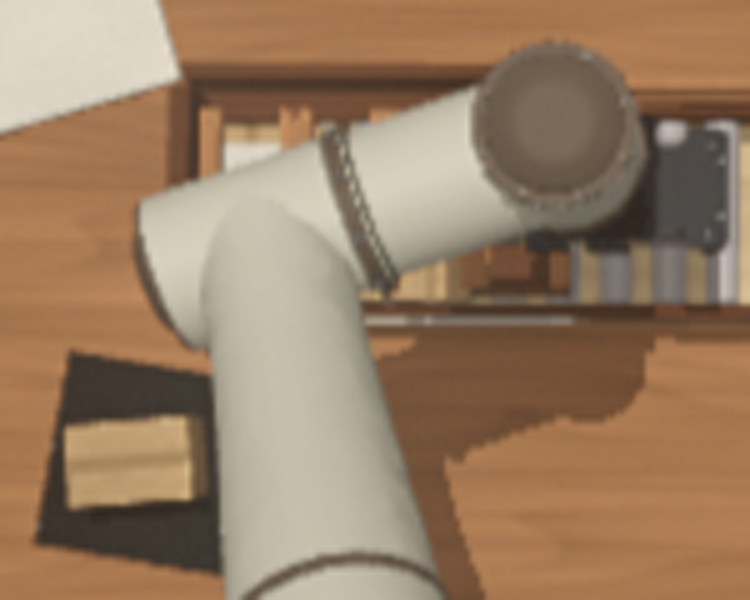

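Tray firmly against the stop (7 N, TCP y=53.8), with cartons flush. I'll withdraw and go to the knob.

Request:
step_arm(
  rows=[
    {"dx":0,"dy":-3,"dz":0,"rx":0,"ry":0,"rz":0},
    {"dx":0,"dy":-12,"dz":0,"rx":0,"ry":0,"rz":0},
    {"dx":0,"dy":-40,"dz":-10,"rx":0,"ry":0,"rz":0},
    {"dx":0,"dy":-80,"dz":-60,"rx":0,"ry":0,"rz":0},
    {"dx":-20,"dy":-120,"dz":-100,"rx":0,"ry":0,"rz":0},
  ],
  hand=45,
)

```text
time_s: 70.82
ee_pos: [0.6419, -0.0647, 0.174]
eef_rot: [-0.005, 3.14, 0.002]
contact_force: [1.3, 1.0, -0.2]
width: 0.467
```

Request:
step_arm(
  rows=[
    {"dx":-20,"dy":0,"dz":0,"rx":0,"ry":0,"rz":0},
    {"dx":-45,"dy":0,"dz":0,"rx":0,"ry":0,"rz":0},
    {"dx":-62,"dy":0,"dz":0,"rx":0,"ry":0,"rz":0},
    {"dx":-62,"dy":0,"dz":0,"rx":0,"ry":0,"rz":0},
    {"dx":-62,"dy":0,"dz":0,"rx":0,"ry":0,"rz":0},
  ],
)

```text
time_s: 71.45
ee_pos: [0.7034, -0.0641, 0.1718]
eef_rot: [0.003, -3.141, -0.001]
contact_force: [-0.1, -0.1, 0.0]
width: 0.517
```

Run:
```python
from h import *
im=snap('top','t30.png',(150,130,300,250),5)
im=snap('scene','s30.png',(180,140,330,260),5)
go(705,-67.5,104,90)
```

```text
t 71.55 at [703.3 -64.2 172.3] jaw 90.1 w 45.3 F [-0.4 -0.1 -0.4] q1,q6 [ 0.14 -1.71]
shift [-1.7 -3.4 68.3] turn [0.  0.  0.1]
```

View pics/s30.png

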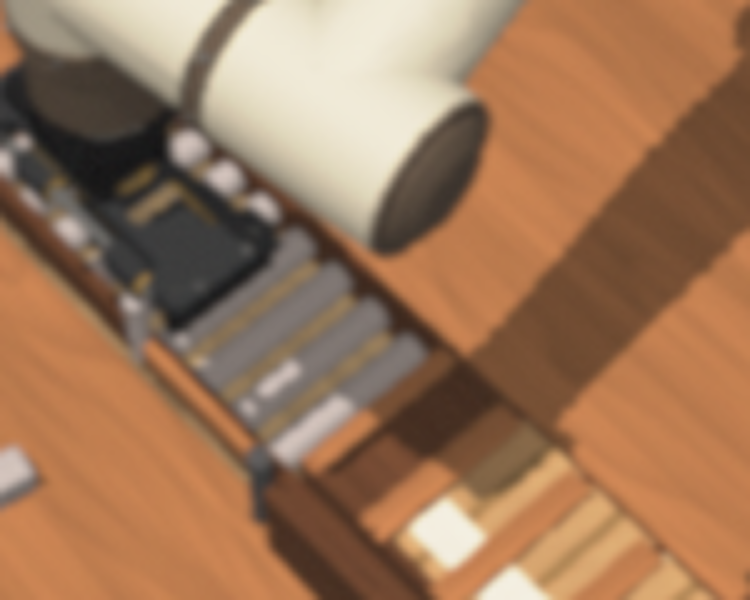

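View pics/t30.png

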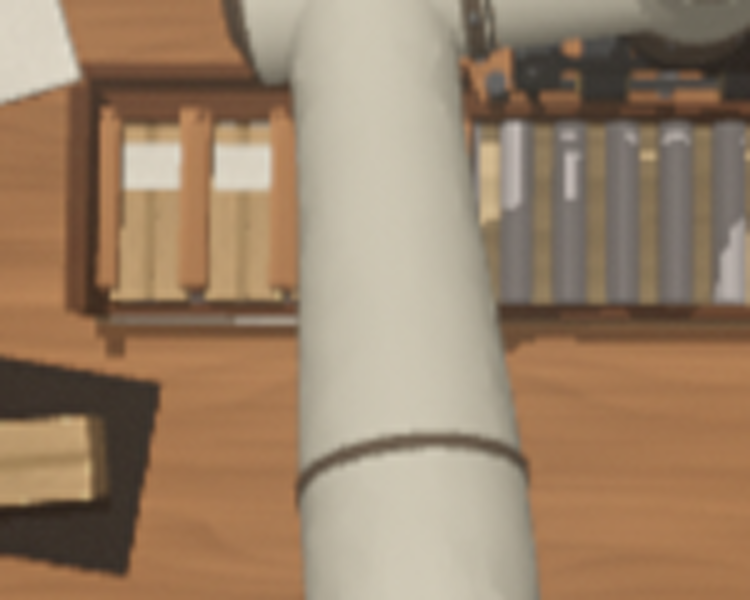

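Tray stays against the stop. Descending on the knob.

Request:
step_arm(
  rows=[
    {"dx":-2,"dy":-3.5,"dz":10,"rx":0,"ry":0,"rz":0},
    {"dx":-2,"dy":-3.5,"dz":25,"rx":0,"ry":0,"rz":0},
    {"dx":-2,"dy":-3.5,"dz":45,"rx":0,"ry":0,"rz":0},
    {"dx":-2,"dy":-3.5,"dz":60,"rx":0,"ry":0,"rz":0},
    {"dx":-2,"dy":-3.5,"dz":67,"rx":0,"ry":0,"rz":0},
  ],
)

```text
time_s: 72.18
ee_pos: [0.705, -0.068, 0.1031]
eef_rot: [0.002, -3.139, 0.0]
contact_force: [1.0, 0.1, -0.3]
width: 0.515
```

Request:
step_arm(
  rows=[
    {"dx":0,"dy":0,"dz":0,"rx":0,"ry":0,"rz":0},
    {"dx":0,"dy":0,"dz":0,"rx":0,"ry":0,"rz":0},
    {"dx":0,"dy":0,"dz":0,"rx":0,"ry":0,"rz":0},
    {"dx":0,"dy":0,"dz":0,"rx":0,"ry":0,"rz":0},
    {"dx":0,"dy":0,"dz":0,"rx":0,"ry":0,"rz":0},
  ],
  hand=5,
  force=25,
)

```text
time_s: 72.8
ee_pos: [0.706, -0.0686, 0.1057]
eef_rot: [-0.002, 3.141, -0.001]
contact_force: [-1.0, -2.7, 1.9]
width: 0.149
```

Run:
```python
from h import *
go(705,-67.5,104,90)
```

```text
t 72.8 at [706.  -68.6 105.7] jaw 90.1 w 13.0 F [-1.  -2.7  1.9] q1,q6 [ 0.13 -1.7 ]
shift [1.  1.1 1.7] turn [-0.1  0.   0.1]
```

Request:
step_arm(
  rows=[
    {"dx":6,"dy":0,"dz":0,"rx":0,"ry":0,"rz":0},
    {"dx":12,"dy":0.6,"dz":0,"rx":0,"ry":0,"rz":0},
    {"dx":24,"dy":2.5,"dz":0,"rx":0,"ry":0,"rz":0},
    {"dx":35.5,"dy":5.6,"dz":0,"rx":0,"ry":0,"rz":0},
    {"dx":47,"dy":10,"dz":0,"rx":0,"ry":0,"rz":0},
  ],
)

```text
time_s: 73.42
ee_pos: [0.6576, -0.0594, 0.1056]
eef_rot: [0.001, -3.14, 0.003]
contact_force: [-0.1, -5.7, 2.1]
width: 0.151
```

Run:
```python
from h import *
go(705-46.8,-68.5+10,104,90)
im=snap('scene','s31.png',(180,140,330,260),5)
```

```text
t 73.425 at [657.6 -59.4 105.6] jaw 90.0 w 13.1 F [-0.1 -5.7  2.1] q1,q6 [ 0.16 -1.73]
shift [-0.6  0.9  1.6] turn [-0.1 -0.1  0. ]
```

View pics/s31.png

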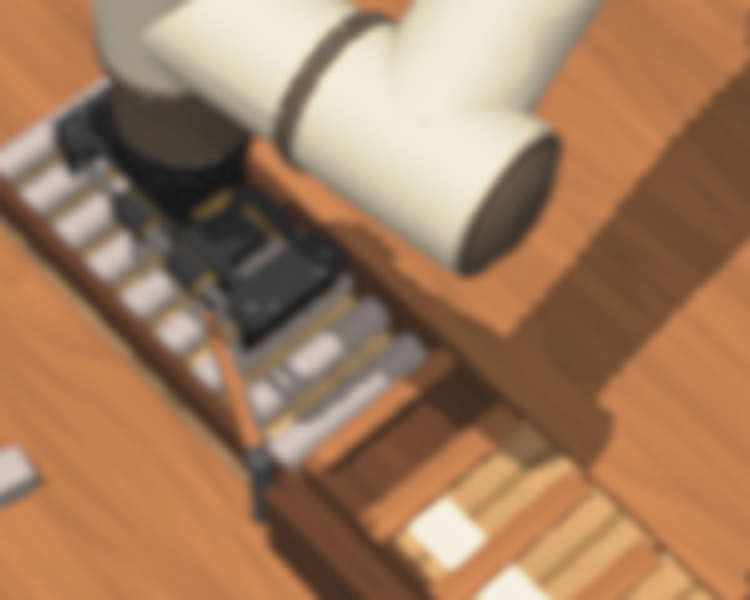

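Request:
step_arm(
  rows=[
    {"dx":10.7,"dy":4.8,"dz":0,"rx":0,"ry":0,"rz":0},
    {"dx":20.8,"dy":11.3,"dz":0,"rx":0,"ry":0,"rz":0},
    {"dx":30.1,"dy":18.8,"dz":0,"rx":0,"ry":0,"rz":0},
    {"dx":38.7,"dy":27.2,"dz":0,"rx":0,"ry":0,"rz":0},
    {"dx":46.2,"dy":36.5,"dz":0,"rx":0,"ry":0,"rz":0},
  ],
)

```text
time_s: 74.1
ee_pos: [0.6087, -0.0234, 0.1054]
eef_rot: [-0.0, -3.134, 0.004]
contact_force: [-3.7, -4.8, 4.8]
width: 0.153
```

Request:
step_arm(
  rows=[
    {"dx":6.6,"dy":10.1,"dz":0,"rx":0,"ry":0,"rz":0},
    {"dx":12.1,"dy":20.8,"dz":0,"rx":0,"ry":0,"rz":0},
    {"dx":16.4,"dy":32.1,"dz":0,"rx":0,"ry":0,"rz":0},
    {"dx":19.5,"dy":43.7,"dz":0,"rx":0,"ry":0,"rz":0},
    {"dx":21.4,"dy":55.6,"dz":0,"rx":0,"ry":0,"rz":0},
  ],
)

```text
time_s: 74.72
ee_pos: [0.5885, 0.0338, 0.1051]
eef_rot: [0.001, -3.137, 0.001]
contact_force: [-2.8, -2.9, 4.5]
width: 0.153
```

Run:
```python
from h import *
go(589.5,46.5,104,90)
im=snap('scene','s32.png',(180,140,330,260),5)
```

```text
t 74.725 at [588.5  33.8 105.1] jaw 90.0 w 13.3 F [-2.8 -2.9  4.5] q1,q6 [ 0.33 -1.9 ]
shift [-1.  12.7  1.1] turn [-0.  -0.3  0. ]
```

View pics/s32.png

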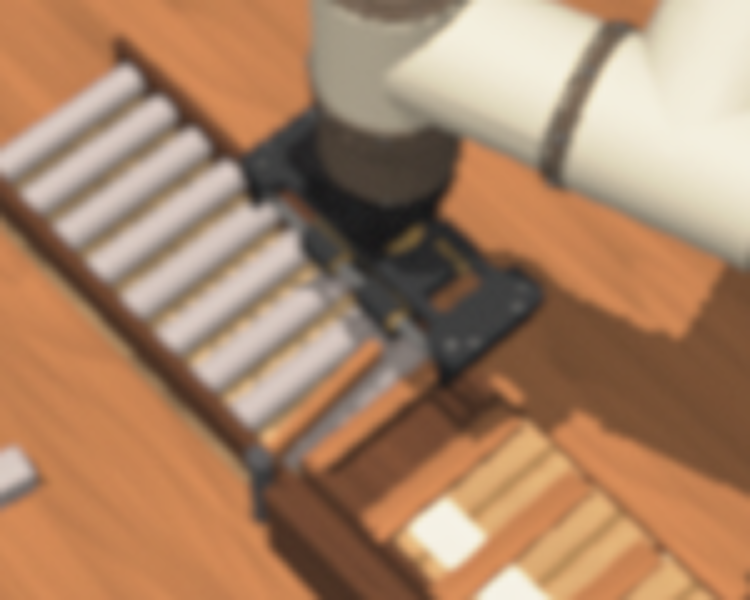

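Nearly shut, so I'll finish slowly.

Request:
step_arm(
  rows=[
    {"dx":0,"dy":3,"dz":0,"rx":0,"ry":0,"rz":0},
    {"dx":0,"dy":6,"dz":0,"rx":0,"ry":0,"rz":0},
    {"dx":0,"dy":9,"dz":0,"rx":0,"ry":0,"rz":0},
    {"dx":0,"dy":11,"dz":0,"rx":0,"ry":0,"rz":0},
    {"dx":0,"dy":12,"dz":0,"rx":0,"ry":0,"rz":0},
  ],
)

```text
time_s: 75.4
ee_pos: [0.5886, 0.0459, 0.1051]
eef_rot: [0.002, -3.137, 0.001]
contact_force: [-5.1, -4.8, 6.6]
width: 0.155
```

Request:
step_arm(
  rows=[
    {"dx":0,"dy":0.5,"dz":0,"rx":0,"ry":0,"rz":0},
    {"dx":0,"dy":1,"dz":0,"rx":0,"ry":0,"rz":0},
    {"dx":0,"dy":1.5,"dz":0,"rx":0,"ry":0,"rz":0},
    {"dx":0,"dy":2,"dz":0,"rx":0,"ry":0,"rz":0},
    {"dx":0,"dy":2,"dz":0,"rx":0,"ry":0,"rz":0},
  ],
)

```text
time_s: 76.03
ee_pos: [0.5886, 0.046, 0.1051]
eef_rot: [0.002, -3.136, 0.005]
contact_force: [-3.9, -8.8, 7.5]
width: 0.148
```

Run:
```python
from h import *
go(589.5,46.5,104,90)
im=snap('scene','s33.png',(180,140,330,260),5)
```

```text
t 76.025 at [588.6  46.  105.1] jaw 90.1 w 12.9 F [-3.9 -8.8  7.5] q1,q6 [ 0.35 -1.92]
shift [-0.9  0.5  1.1] turn [-0.2 -0.3  0.1]
```

View pics/s33.png

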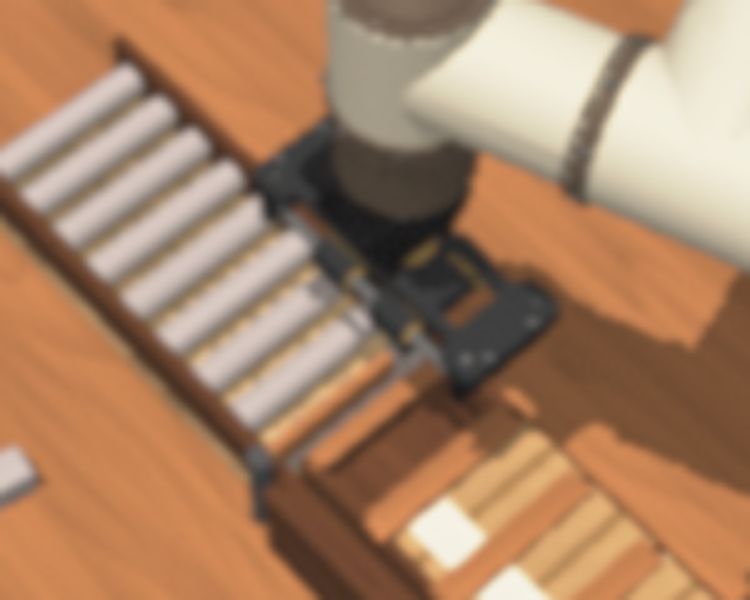

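The gate is hard against its shut stop at y=46, so I'll release and rise.

Request:
step_arm(
  rows=[
    {"dx":0,"dy":0,"dz":0,"rx":0,"ry":0,"rz":0},
    {"dx":0,"dy":0,"dz":0,"rx":0,"ry":0,"rz":0},
    {"dx":0,"dy":0,"dz":0,"rx":0,"ry":0,"rz":0},
    {"dx":0,"dy":0,"dz":-15,"rx":0,"ry":0,"rz":0},
    {"dx":0,"dy":0,"dz":-40,"rx":0,"ry":0,"rz":0},
  ],
  hand=40,
)

```text
time_s: 76.7
ee_pos: [0.5909, 0.0483, 0.1455]
eef_rot: [0.003, -3.14, 0.001]
contact_force: [0.4, 0.4, 0.1]
width: 0.453
```

Request:
step_arm(
  rows=[
    {"dx":0,"dy":0,"dz":-40,"rx":0,"ry":0,"rz":0},
    {"dx":40,"dy":0,"dz":-80,"rx":0,"ry":0,"rz":0},
    {"dx":90,"dy":-30,"dz":-90,"rx":0,"ry":0,"rz":0},
    {"dx":140,"dy":-70,"dz":-90,"rx":0,"ry":0,"rz":0},
    {"dx":170,"dy":-120,"dz":-90,"rx":0,"ry":0,"rz":0},
  ],
)

```text
time_s: 77.32
ee_pos: [0.4197, -0.0726, 0.2367]
eef_rot: [-0.007, 3.138, 0.001]
contact_force: [1.2, -0.8, 0.4]
width: 0.461
```

Request:
step_arm(
  rows=[
    {"dx":0,"dy":-50,"dz":0,"rx":0,"ry":0,"rz":0},
    {"dx":0,"dy":-100,"dz":0,"rx":0,"ry":0,"rz":0},
    {"dx":0,"dy":-150,"dz":0,"rx":0,"ry":0,"rz":0},
    {"dx":0,"dy":-200,"dz":0,"rx":0,"ry":0,"rz":0},
    {"dx":0,"dy":-200,"dz":0,"rx":0,"ry":0,"rz":0},
  ],
)

```text
time_s: 77.95
ee_pos: [0.4216, -0.2748, 0.2357]
eef_rot: [0.005, 3.141, -0.001]
contact_force: [-1.2, 1.5, -0.2]
width: 0.463
```

Run:
```python
from h import *
im=snap('top','t34.png',(130,130,280,250),5)
im=snap('scene','s34.png',s=1.5)
go(589.5,46.5,104,90)
```

```text
t 78.05 at [ 421.5 -272.4  235.6] jaw 90.0 w 40.1 F [-0.7 -0.1  0.7] q1,q6 [-0.25 -1.32]
shift [-168.   318.8  131.7] turn [0. 0. 0.]
```

View pics/t34.png

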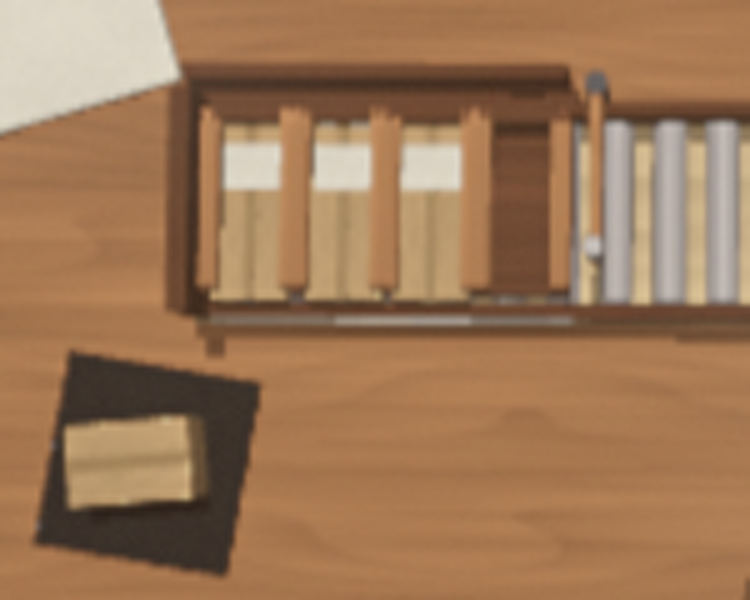

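View pics/s34.png

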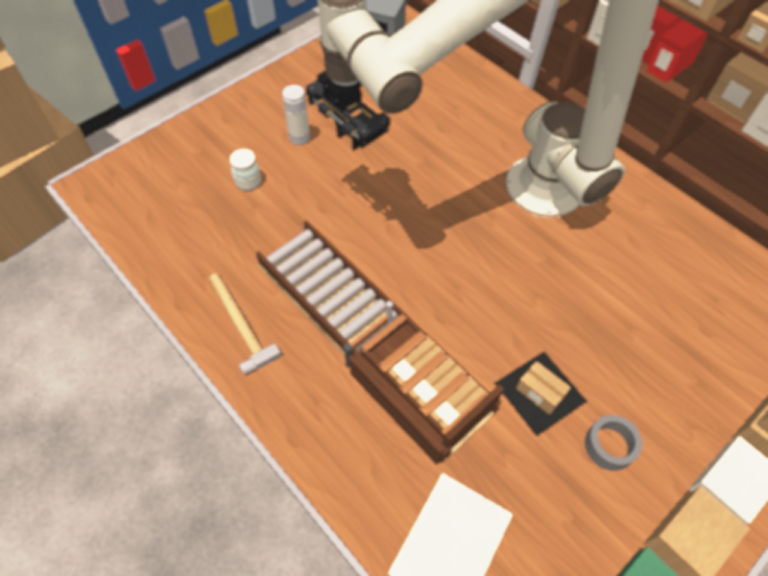

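Run:
```python
from h import *
im=load('top')
f=lambda U,V,z:(ray(im,(U+.5)/5-.5+130,(V+.5)/5-.5+130,z)*1000).round(1)
print('tray ends',f(570,200,.083),f(197,200,.083))
print('carton rears',[f(u,300,.071) for u in(246,340,430)],'knob',f(593,246,.132),'hinge pin',f(596,83,.1))
print('box top',[f(*a,.053) for a in((65,425),(190,415),(198,497),(70,508))])
```

```text
tray ends [624.8  63.7  83. ] [623.1 315.   83. ]
carton rears [array([556.6, 283.1,  71. ]), array([557.1, 219.3,  71. ]), array([557.6, 158.3,  71. ])] knob [589.   46.1 132. ] hinge pin [701.2  46.3 100. ]
box top [array([471.2, 409.3,  53. ]), array([478.7, 323.6,  53. ]), array([422.9, 316.9,  53. ]), array([414.7, 404.3,  53. ])]
```

The tray's end is at y≈63.5, as expected for home. Knob and hinge are both at y≈46 (shut), and the box top lies within the mat. Handing in.

```bash
python3 -c "
from rig import close_job
print(close_job())"
```

```text
the job is handed in; nothing more can be done
None
```

The order is made up and handed in at about 78 s. The stray box is on the mat, the three cartons present are home in the tray, the tray is against the end stop, and the gate is shut. No verdict was reported.

**Last checks**
- **Cartons:** each stopped firmly at the same push depth (TCP x ≈ 549.5 mm, 4–8 N). In the final picture all three rear ends lie in line at x ≈ 557 mm.
- **Tray:** it met the end stop with about 7 N. Its near end now lies at y ≈ 63.7 mm, against 62.5–63 mm expected for home.
- **Gate:** it came up against its stop, and its knob and hinge both measure y ≈ 46 mm.
- **Box and other things:** the box stands well inside the mat, and the jar, can, tape roll, hammer and paper look unmoved.

**What went wrong on the way**
- The first carton pitched about 35° nose-down in the grip. Setting it down to regrip it gave a brief force of about 55 N.
- The first push on that carton jammed at about 80 N total wrist force (62 N of it along the push). I backed off, regripped it and pushed it in gently. This stayed under the 120 N wrist limit, and the load was on the fingers rather than the gripper's body.
- Later that carton was found about 21 mm out of its hole, most likely the knock the task warned of. I pushed it home again before moving the tray.

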